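# Slide the solvent bottle into its bench guard

## Task

With the fingertips or the outside of the fingers, push the white solvent bottle low on its body so that it slides upright along the bench into the red bottle guard, until it stands against the guard's back wall, then draw the fingers clear of it. The bottle is full and soft: do not tip, grip, lift or strike it, and leave the dropper bottle in the grey guard and the other things on the bench where they are.

Things in the scene. Friction and masses are not known exactly. Their poses are not given: they have to be found in the camera images.
- bottle: the white squeeze bottle with red cap and thin red spout, standing upright, 170 mm tall over the spout (solid body up to 118 mm, cap to 128 mm), round body about 50 mm in diameter, about 0.17 kg (may differ by a third). Origin: on its underside, 3.5 mm off the body's axis; z up along the bottle. It tips if pushed high up and slides if pushed within about 20 mm of the bench
- bottle_axis (a point): the centre of the bottle's round underside, on the axis of its 50 mm body. To the left of it, beyond x = 0.60 m and leftwards of y = 0.14 m (base frame), stands a fixed flat desktop computer, 83 mm high: keep the hand clear of that corner when coming in behind the bottle
- red_guard: the red U-shaped bottle guard fixed to the bench (it never moves): three walls 20 mm high and 5 mm thick with no floor (a paper-thin dark patch marks the place), inside width 66 mm, side walls 44 mm long and then 20 mm long lips that flare out to a mouth about 88 mm wide, 60 mm before the back wall. Origin: on the bench at the middle of the back wall's inner face; its +y points out through the open mouth, x along the back wall
- red_guard_seat (a point): the point on the bench inside the red guard, 26 mm in front of the back wall's inner face, where the bottle's axis stands when the bottle touches the back wall; axes as the guard's
- grey_guard: the grey guard, same shape and axes as the red one, fixed to the bench too; the dropper bottle stands in it
- dropper: brown dropper bottle with black bulb, 33 mm in diameter, 102 mm tall, standing in the grey guard; origin under its centre. Leave alone
- stapler: blue stapler, 36x127x47 mm, origin under its centre. Leave alone
- tape: roll of masking tape lying flat, 104 mm in diameter, 17 mm high, origin under its centre. Leave alone
- screwdriver: yellow screwdriver, 152 mm long, 24 mm handle, lying along its own y, origin under its centre. Leave alone
- marker: black-capped white marker, 134 mm long, 14 mm thick, lying along its own y, origin under its centre. Leave alone
- ink_tin: flat blue ink pad tin, 59x86x18 mm, origin under its centre. Leave alone
- black_tape: small roll of black electrical tape lying flat, 59 mm in diameter, 19 mm high, origin under its centre. Leave alone
- mouse_black: black computer mouse, 110x60x43 mm, origin under its centre. Leave alone
There are look-alikes about, which are no part of the job. What is meant by the bottle is not purple or yellow, and is the smaller of those in its own colour.

How it is judged (in metres and radians):
At the end, for the whole second after the job is handed in: the bottle stands upright (within 5 degrees) and still on the bench inside the red guard, its axis within 14 mm of the seat point, that is against or nearly against the back wall (horizontal distance between bottle_axis and red_guard_seat below 0.014 m and angle between bottle's own z axis and vertical below 0.09 rad and height (world z) of bottle below 0.005 m and linear speed of bottle below 0.02 m/s); the robot touches nothing.
It fails at once if the bottle is tipped (leans more than 14 degrees) or lifted (more than 12 mm) (angle between bottle's own z axis and vertical above 0.25 rad or height (world z) of bottle above 0.012 m).
It fails at once if the bottle is squeezed or pressed hard by the fingers (more than 25 N) (contact force between the fingers and bottle above 25 N).
It fails at once if the bottle is struck or flung (faster than 0.5 m/s) (linear speed of bottle above 0.5 m/s).
It fails at once if the dropper bottle is displaced by more than 15 mm or leans (distance of dropper from where it was at the start of the episode above 0.015 m or angle between dropper's own z axis and vertical above 0.2 rad).
It fails at once if another thing on the bench is displaced by more than 30 mm (distance of any of stapler, tape, screwdriver, marker, ink_tin, black_tape, mouse_black from where it was at the start of the episode above 0.03 m).
It also fails if it takes over 48 s, if anything falls off the work surface, if the arm or the gripper's body presses on something with over 40 N, if the wrist force passes 120 N, or if a joint passes its speed limit or range.

## Robot

A 7-joint arm with a two-finger parallel gripper is mounted at the origin on a cart in front of the work surface, level with it; the furniture and walls round the work are solid. World frame = base frame: x ahead of the robot, y to its left, z up, the work surface at z = 0. Lengths are in mm, angles in rad, forces in N, time in s.
With the tool pointing down it reaches from about 425 to 950 mm from the base axis. Payload 4.7 kg.
Tool frame: the origin (TCP) lies on the centre line of the jaws, within the pads' length; the fingertips stand ahead of it and the grasp point (between the pads) lies 5 mm behind it (manip.finger_overhang is the z of the fingertips in the tool frame, in mm); z points along the fingers, x is the direction in which the jaws open and shut, and the axes are right-handed (so a half turn about z gives the same grasp; the last joint's range is limited). The gripper opens to 87 mm and grips with 3 to 60 N. Pads are 19 mm wide; open, the fingers measure 117 mm over their backs; the gripper's body (75 mm by 190 mm) begins 51 mm behind the grasp point.
Start: joints at [-1.156, 0.469, -0.049, 1.532, 0.024, 1.141, -0.082], TCP at [289.792, 609.646, 236.573] pointing down, gripper open.
Joint ranges: [-2.59, 2.59], [-0.33, 1.99], [-1.39, 1.29], [0.1, 2.45], [-1.04, 4.18], [0.21, 1.99], [-2.66, 2.66]. Speed limits (rad/s): [2.57, 2.57, 3.14, 3.14, 3.14, 3.14, 3.14].

## Interface

Orientations are given as a rotation vector (axis times angle).
In Python, from station import manip, read_camera, calibration, order, find_in, pinpoint gives the robot as it stands. The module is installed in compiled form; this text tells all that it offers.
- The arm moves only by the tool carry_out, never from a script. Its argument "series" is one flat list of numbers, 6 for each row, row after row: the shift along the world's x, y, z in cm, then the turn, a rotation vector about the world's x, y, z in rad. In form: [tx, ty, tz, wx, wy, wz, tx, ty, tz, wx, wy, wz, ...]. A call has 1 to 5 rows; each row shifts and turns the commanded pose from where the row before left it; what a row does not reach is not made up. A row lasts 1/8 s, in which the tool goes at most 62.5 mm and 10.7 degrees, less where a joint would pass 70% of its speed; a pose out of reach is approached as far as the arm can. A call is refused whole if a number of a shift passes 6.25 or a number of a turn 0.188, either way. A call with a gripper value outside its range is refused whole. "gripper" is the opening, from 0 (shut) to 1 (fully open), set as the call begins (left out, the last holds). The fingers move at their own pace and stop on an object; "force" is the grip in N (left out, the last holds). Time passes only in rows, so rows that do not move let the fingers close. It gives the time, the measured TCP pose, the force and the opening at its end, in the units of the state.
- manip.state(): the state, without advancing time (a new reading comes with each control period).
- read_camera(name): name is "side" or "top" or "wrist"; returns (picture, depth): 420x560x3 uint8, blue, green, red; 420x560 float32, mm along the optical axis (not along the pixel's ray), 0 where there is no reading.
- calibration(name): a dict with "intrinsics" (3x3 intrinsics, pixels), "k1" (the pictures are not rectified: a ray, as slopes to the right and down, at radius r is drawn at 1 + k1 r^2 times it, then the intrinsics apply), "extrinsics" (4x4, takes a point from world to camera coordinates); the wrist camera has in their place "tool_from_camera" (4x4, takes a point from camera to tool coordinates, whose origin is the TCP and whose axes are the tool frame's). Camera axes: x right, y up, looking along -z (the intrinsics and any distortion apply to the point x, -y, -z); pixel columns grow to the right and rows downward; lengths in mm; the calibration is good to about 2 mm. A picture is of the moment at which its call begins: read the wrist's pose just before it. calibration takes no time and is no camera call.
- order.close_job(): hands the job in, once; it reports no verdict.
Trained networks look in the newest picture that a camera, given by its name, has taken for a name from the list of things; names that differ only in an ending like _2 or _b are one class to them, and where a whole thing is asked for, a point or a joint stands for the part that bears it (a point fixed in the world has none). Each returns a list of dicts, best first, with "confidence" (0 to 1); they miss things now and then, are a little off and sometimes report something else, mostly with a low value. They report only what shows in the picture. A call takes as long as a camera call. They do not tell look-alikes from the thing itself.
- find_in(camera, target): "uv" ([column, row] in pixels, amid what is visible of it).
- pinpoint(camera, target): "uv" ([column, row] in pixels: a listed point, or the origin of a listed thing).
The state is a dict: "time_s": time; "joints": joint angles; "joint_vel": joint speeds; "effort": joint torques, N m; "eef_pos": TCP position; "orientation": TCP orientation; "contact_force": force on the tool from outside, world axes, zero at the start; "ft_torque": the same for the moment, N m; "opening": opening from 0.0 (shut) to 1.0 (fully open).
Only numpy, scipy, OpenCV 4.12 (cv2) and the standard library are available. Lean on these libraries where they do the work, as an engineer would, in place of code of your own. Each camera call takes 0.05 s, during which the arm holds its last target.

## Working session

There is one attempt and no reset: what is moved stays moved. The work goes in short steps, Python scripts to look and compute and a tool call to move; the robot and the scene stay as the last step left them, time stands still between calls to the robot, and variables do not carry over. Pictures are saved under pics/ and viewed, and the job is handed in when it is done.

Besides the shell and the picture viewer there is one more tool, called after "Request:" by a JSON object that holds its "api" and its "payload". carry_out: Moves the arm, as the interface text tells. Its arguments: {"type":"object","properties":{"series":{"type":"array","items":{"type":"number"}},"gripper":{"type":"number"},"force":{"type":"number"}},"required":["series"]}

```bash
mkdir -p pics; cat > h.py <<'E'
from station import manip, read_camera, calibration, order, find_in, pinpoint
import numpy as np, cv2
from scipy.spatial.transform import Rotation as R
def cam2world(name):
    c=calibration(name)
    if name=='wrist':
        s=manip.state(); T=np.eye(4); T[:3,:3]=R.from_rotvec(s['orientation']).as_matrix(); T[:3,3]=s['eef_pos']
        return T@np.array(c['tool_from_camera'])
    return np.linalg.inv(np.array(c['extrinsics']))
def ray(name,uv,W=None):
    c=calibration(name); K=np.array(c['intrinsics']); k=c['k1']
    p=cv2.undistortPoints(np.array([[uv]],float),K,np.array([k,0,0,0,0.]))[0,0]
    W=cam2world(name) if W is None else W
    return W[:3,3], W[:3,:3]@np.array([p[0],-p[1],-1.])
def onz(name,uv,z=0,W=None):
    o,d=ray(name,uv,W); return o+d*(z-o[2])/d[2]
def atdepth(name,uv,dep,W=None):
    o,d=ray(name,uv,W); return o+d*dep
def proj(name,P,W=None):
    c=calibration(name); W=cam2world(name) if W is None else W
    q=np.linalg.inv(W)@np.r_[P,1]; x,y=q[0]/-q[2],-q[1]/-q[2]; r2=x*x+y*y; f=1+c['k1']*r2
    K=np.array(c['intrinsics']); return (K@np.array([x*f,y*f,1]))[:2]
E
python3 - <<'E'
from h import *
np.set_printoptions(precision=1,suppress=True)
s=manip.state(); print(s, manip.finger_overhang)
for n in ['side','top']:
    W=cam2world(n); print(n,W[:3,3]); im,d=read_camera(n); cv2.imwrite(f'pics/{n}0.png',im); np.save(f'{n}0.npy',d)
    for t in ['bottle','bottle_axis','red_guard','red_guard_seat','grey_guard','dropper']:
        for r in pinpoint(n,t)[:4]: print(n,t,np.array(r['uv']),round(r['confidence'],2),onz(n,r['uv'],0,W))
E
```

```text
{'time_s': 0.0, 'joints': array([-1.2,  0.5, -0. ,  1.5,  0. ,  1.1, -0.1]), 'joint_vel': array([-0.,  0., -0., -0.,  0., -0.,  0.]), 'effort': array([ -0. , -50.8,  -0.1, -23.6,  -0.1,   0. ,   0. ]), 'eef_pos': array([289.6, 609.1, 235.5]), 'orientation': array([ 2.7,  1.7, -0. ]), 'contact_force': array([ 0.1, -0.1, -0.2]), 'ft_torque': array([ 0. , -0.1, -0. ]), 'opening': 1.0020231312684684} 14.0
side [ 697.2 -680.4 1125.5]
side bottle [336.7 255.7] 0.86 [719.1 -54.5   0. ]
side bottle [258.6 202.9] 0.75 [499.6  51.2   0. ]
side bottle [281.4 167. ] 0.7 [531.3 177.9   0. ]
side bottle [234.  229.7] 0.61 [459.5 -40.4   0. ]
side bottle_axis [233.9 230.2] 0.98 [459.6 -41.8   0. ]
side bottle_axis [287.5 167.3] 0.95 [547.5 180.7   0. ]
side bottle_axis [259.2 201.7] 0.84 [500.2  55.1   0. ]
side bottle_axis [342.7 258.2] 0.68 [734.3 -57.9   0. ]
side red_guard [280.7 313.3] 0.7 [ 619.5 -228.4    0. ]
side red_guard [206.8 215.2] 0.52 [381.7 -14.9   0. ]
side red_guard_seat [288.2 306.8] 0.77 [ 632.7 -209.3    0. ]
side red_guard_seat [173.5 345.5] 0.52 [ 408.8 -353.7    0. ]
side g
[... 237 characters left out ...]

top bottle [223.  209.7] 0.84 [539.3 170.3   0. ]
top bottle [259.5 217. ] 0.69 [517.2  59.9   0. ]
top bottle [294.8 242.1] 0.53 [441.8 -46.2   0. ]
top bottle_axis [263.  221.2] 0.83 [504.5  49.3   0. ]
top bottle_axis [297.2 149.5] 0.82 [725.  -54.3   0. ]
top bottle_axis [224.1 208.5] 0.8 [543. 167.   0.]
top bottle_axis [295.1 239.2] 0.58 [450.5 -47.1   0. ]
top red_guard [355.8 184.7] 0.93 [ 615.7 -231.4    0. ]
top red_guard [170.  248.6] 0.66 [422.2 326.9   0. ]
top red_guard_seat [345.5 185. ] 0.7 [ 614.8 -200.2    0. ]
top grey_guard [336.3 232.7] 0.79 [ 470.1 -170.5    0. ]
top grey_guard [171.4 247. ] 0.37 [427.  322.9   0. ]
top dropper [334.5 236.6] 0.57 [ 458.4 -164.9    0. ]
```

```bash
python3 - <<'E'
import cv2
a=cv2.imread('pics/side0.png')[130:350,150:400]; cv2.imwrite('pics/sc.png',cv2.resize(a,None,fx=2.7,fy=2.7,interpolation=2))
a=cv2.imread('pics/top0.png')[110:280,190:390]; cv2.imwrite('pics/tc.png',cv2.resize(a,None,fx=3.5,fy=3.5,interpolation=2))
E
```

```text
(no output)
```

The candidates for the bottle are small white (262,190), big white (343,245), purple (230,220) and yellow (285,158), all in side pixels. By the description it is the small white one, and the close crop confirms this: it is white with a red cap and smaller than the other white one. Next I measure the surroundings.

```bash
cat > cloud.py <<'E'
from h import *
def cloud(name,d):
    W=cam2world(name);c=calibration(name);K=np.array(c['intrinsics'])
    v,u=np.mgrid[0:420,0:560]; uv=np.stack([u.ravel(),v.ravel()],1).astype(float)
    p=cv2.undistortPoints(uv[:,None],K,np.array([c['k1'],0,0,0,0.]))[:,0]
    D=d.ravel(); P=np.c_[p[:,0]*D,-p[:,1]*D,-D]@W[:3,:3].T+W[:3,3]
    P[D<=0]=np.nan
    return P.reshape(420,560,3)
E
python3 - <<'E'
from cloud import *
np.set_printoptions(precision=1,suppress=True)
H=None
x0,y0,s=350,-350,2
for nm in ['side','top']:
    P=cloud(nm,np.load(nm+'0.npy')); im=cv2.imread(f'pics/{nm}0.png')
    np.save(nm+'P.npy',P)
    # bench level
    m=(P[...,0]>400)&(P[...,0]<680)&(P[...,1]>-300)&(P[...,1]<300)&(abs(P[...,2])<12)
    print(nm,'bench z',np.nanmedian(P[m][:,2]), np.nanstd(P[m][:,2]))
    # red mask low
    b,g,r=[im[...,i].astype(int) for i in range(3)]
    red=(r>120)&(g<70)&(b<80)&(P[...,1]<-140)&(P[...,1]>-270)&(P[...,0]<700)&(P[...,0]>540)
    Q=P[red]; print('red',len(Q),Q.min(0),Q.max(0),Q.mean(0))
    # objects
    for n,c in dict(bot=(500,52),yel=(543,170),pur=(450,-47),big=(728,-55)).items():
        mm=(np.hypot(P[...,0]-c[0],P[...,1]-c[1])<60)
        Q=P[mm]
        for lo,hi in [(15,50),(50,80),(80,110),(110,150),(150,220)]:
            q=Q[(Q[:,2]>lo)&(Q[:,2]<hi)]
            if len(q)>2: print(nm,n,lo,hi,len(q),q[:,:2].min(0),q[:,:2].max(0))
E
```

```text
side bench z -0.9160622686495117 2.6977803045211752
red 437 [ 576.8 -252.7   -4.7] [ 673.7 -159.2   27.7] [ 621.9 -220.8    9.4]
side bot 15 50 151 [483.5  27.7] [532.7  53.3]
side bot 50 80 141 [485.6  27.8] [532.8  54.5]
side bot 80 110 243 [483.5  27.6] [531.3  67.7]
side bot 110 150 118 [494.5  41.4] [520.5  66.7]
side bot 150 220 34 [509.   55.4] [537.9  78.9]
side yel 15 50 161 [518.4 138.7] [564.6 169.3]
side yel 50 80 132 [518.5 139.3] [564.3 171.9]
side yel 80 110 228 [515.  139.1] [563.8 178. ]
side yel 110 150 107 [527.2 150.5] [553.  177.8]
side yel 150 220 27 [511.3 142.5] [540.4 164.9]
side pur 15 50 152 [431.4 -74.5] [478.3 -41.2]
side pur 50 80 140 [431.1 -74.8] [478.3 -40.6]
side pur 80 110 263 [429.1 -73.9] [478.7 -31.1]
side pur 110 150 127 [439.9 -63. ] [466.  -34.1]
side pur 150 220 39 [452.4 -47.4] [461.1 -12.2]
side big 15 50 203 [691.8 -91.5] [757.4 -57.1]
side big 50 80 179 [691.7 -90.8] [757.3 -59. ]
side big 80 110 200 [691.8 -91.5] [757.3 -60.4]
side big 110 150 506 [691.9 -89.2] [757.8 -38.6]
side big 150 220 293 [706.9 -74. ] [742.5 -15.3]
top bench z 1.
[... 336 characters left out ...]
  75.2]
top yel 15 50 28 [514.9 143.5] [554.9 178. ]
top yel 50 80 29 [514.7 143.2] [547.5 182.8]
top yel 80 110 137 [516.  143.4] [562.3 192.3]
top yel 110 150 82 [522.6 149.1] [556.6 181.4]
top yel 150 220 22 [512.7 144.8] [539.8 169.3]
top pur 15 50 10 [391.2 -58. ] [445.1 -22.5]
top pur 50 80 6 [429.7 -59.2] [436.  -28.2]
top pur 80 110 152 [428.4 -70.3] [476.9 -22.2]
top pur 110 150 83 [438.6 -63.8] [469.3 -27.7]
top pur 150 220 24 [451.9 -46.1] [459.5 -11. ]
top big 15 50 50 [691.1 -86.2] [715.5 -22.8]
top big 50 80 46 [691.1 -84.7] [716.9 -22.6]
top big 80 110 55 [691.  -85.8] [717.5 -22.4]
top big 110 150 282 [692.  -87.9] [752.1 -22.3]
top big 150 220 160 [707.7 -72. ] [739.9 -19. ]
```

```bash
python3 - <<'E'
from cloud import *
from scipy.optimize import least_squares
np.set_printoptions(precision=1,suppress=True)
# render-fit guard: walls as boxes of top edges; compare to red mask via projecting model samples & IoU
from scipy.ndimage import distance_transform_edt as edt
Ms={}
for nm in ['side','top']:
    im=cv2.imread(f'pics/{nm}0.png'); P=np.load(nm+'P.npy'); b,g,r=[im[...,i].astype(int) for i in range(3)]
    red=(r>90)&(r>1.7*g)&(r>1.7*b)
    P0=P; roi=np.zeros_like(red); 
    for q in [(575+25,-200)]: pass
    uv=proj(nm,np.array([620,-205,10.])); v,u=np.mgrid[0:420,0:560]
    red&=(abs(u-uv[0])<32)&(abs(v-uv[1])<32); Ms[nm]=red
    print(nm,red.sum())
    Q=P[red]; Q=Q[(Q[:,2]>12)]; 
    print(len(Q)); 
def wall(p,q,z0,z1,n=30):
    t=np.linspace(0,1,n)[:,None]; a=np.array(p)+(np.array(q)-np.array(p))*t
    return np.concatenate([np.c_[a,np.full(n,z)] for z in np.linspace(z0,z1,5)])
def walls():
    L=[]
    w=33;m=44;
    for o in (0,2.5,5):
        L+= [wall((-w-5,-o),(w+5,-o),0,20)]
        for s in (-1,1):
            L+=[wall((s*(w+o),0),(s*(w+o),44),0,20,20),wall((s*(w+o),44),(s*(m+o),60),0,20,10)]
    return np.concatenate(L)
M=walls()
def place(x,y,th):
    c,s=np.cos(th),np.sin(th); return np.c_[x+c*M[:,0]-s*M[:,1],y+s*M[:,0]+c*M[:,1],M[:,2]]
def projN(nm,Pw):
    c=calibration(nm);q=np.c_[Pw,np.ones(len(Pw))]@np.array(c['extrinsics']).T
    x,y=q[:,0]/-q[:,2],-q[:,1]/-q[:,2];f=1+c['k1']*(x*x+y*y);K=np.array(c['intrinsics'])
    return np.c_[K[0,0]*x*f+K[0,2],K[1,1]*y*f+K[1,2]]
D={n:edt(~Ms[n]) for n in Ms}
from scipy.spatial import cKDTree
def cost(p,names):
    e=[]
    for n in names:
        uv=projN(n,place(*p)); 
        from scipy.ndimage import map_coordinates as mc
        d1=mc(D[n],[uv[:,1],uv[:,0]],order=1,mode='nearest')
        vv,uu=np.nonzero(Ms[n]); d2=cKDTree(uv).query(np.c_[uu,vv])[0]
        e+= [np.minimum(d1,4).mean()+np.minimum(d2,4).mean()]
    return sum(e)
from scipy.optimize import minimize
for names in (['side'],['top'],['side','top']):
    best=min((minimize(cost,[618+dx,-225,t],args=(names,),method='Nelder-Mead',options=dict(initial_simplex=np.array([[618+dx,-225,t],[628,-225,t],[618,-215,t],[618,-225,t+.1]]))) for dx in(-8,8) for t in(-.25,0,.15,-.1)),key=lambda r:r.fun)
    x,y,t=best.x; print(names,best.x[:2],'th %.3f'%t,best.fun,'seat',x-26*np.sin(t),y+26*np.cos(t))
for nm in ['side','top']:
    im=cv2.imread(f'pics/{nm}0.png'); im=cv2.resize(im,None,fx=6,fy=6)
    uv=projN(nm,place(*best.x)); 
    for q in uv: cv2.circle(im,tuple(int(a*6+3) for a in q),1,(0,255,255),-1)
    c=uv.mean(0)*6; im=im[int(c[1])-200:int(c[1])+200,int(c[0])-200:int(c[0])+200]; cv2.imwrite(f'pics/g_{nm}.png',im)
a=np.hstack([cv2.imread('pics/g_side.png'),cv2.imread('pics/g_top.png')]); cv2.imwrite('pics/g.png',a)
# heightmap
x0,y0=350,-400; Hm=np.zeros((120,200))  #5mm cells x 350..950,y -400..600
for nm in ['side','top']:
    P=np.load(nm+'P.npy').reshape(-1,3); P=P[np.isfinite(P).all(1)]
    i=((P[:,0]-x0)/5).astype(int);j=((P[:,1]-y0)/5).astype(int);k=(i>=0)&(i<120)&(j>=0)&(j<200)&(P[:,2]<400)
    np.maximum.at(Hm,(i[k],j[k]),P[k,2])
np.save('Hm.npy',Hm)
v=np.clip(Hm/170*255,0,255).astype(np.uint8); v=cv2.applyColorMap(v,cv2.COLORMAP_JET)[::-1,::-1]
cv2.imwrite('pics/hm.png',cv2.resize(v,None,fx=4,fy=4,interpolation=0))
E
```

```text
side 636
233
top 382
147
['side'] [ 617.9 -230.7] th -0.138 1.2204111142282335 seat 621.4253021819948 -204.93688942959585
['top'] [ 618.6 -231.9] th -0.135 0.9749718759429516 seat 622.0464015972645 -206.1536960617152Traceback (most recent call last):
  File "<stdin>", line 48, in <module>
  File "<stdin>", line 48, in <genexpr>
    res = _minimize_neldermead(fun, x0, args, callback, bounds=bounds,
                               **options)
    fxr = func(xr)
    fx = function(np.copy(x), *(wrapper_args + args))
  File "<stdin>", line 40, in cost
  File "<stdin>", line 32, in projN
ValueError: time passes only in moves, steps and waits
```

```bash
python3 - <<'E'
from station import manip, calibration
import pickle
pickle.dump({n:calibration(n) for n in ['side','top','wrist']},open('cal.pkl','wb'))
s=manip.state();print(s['time_s'])
E
sed -i 's/^import numpy as np, cv2/import numpy as np, cv2, pickle, os\nif os.path.exists("\.\/cal.pkl"):\n    _C=pickle.load(open("\.\/cal.pkl","rb")); calibration=lambda n:_C[n]/' h.py
python3 - <<'E'
import numpy as np,cv2
x0,y0=350,-400; Hm=np.zeros((120,200))
for nm in ['side','top']:
    P=np.load(nm+'P.npy').reshape(-1,3); P=P[np.isfinite(P).all(1)]
    i=((P[:,0]-x0)//5).astype(int);j=((P[:,1]-y0)//5).astype(int);k=(i>=0)&(i<120)&(j>=0)&(j<200)&(P[:,2]<400)
    np.maximum.at(Hm,(i[k],j[k]),P[k,2])
np.save('Hm.npy',Hm)
v=np.clip(Hm/200*255,0,255).astype(np.uint8); v=cv2.applyColorMap(v,cv2.COLORMAP_JET)[::-1,::-1]
v=cv2.resize(v,None,fx=4,fy=4,interpolation=0)
for y in range(-300,501,100): cv2.putText(v,str(y),(int((600-y)/5*4)-10,470),0,.4,(255,255,255))
for x in range(400,951,50): cv2.putText(v,str(x),(0,int((950-x)/5*4)),0,.4,(255,255,255))
cv2.imwrite('pics/hm.png',v)
E
```

```text
0.7
```

```bash
cat > plan.py <<'E'
import numpy as np
from scipy.spatial.transform import Rotation as R
B0=np.array([507.5,53.5]); SEAT=np.array([621.7,-205.5])
CYL=[('yel',540.5,165,25,118),('yelc',540.5,165,14,130),('pur',454,-49,25,118),('purc',454,-49,14,130),('big',724.5,-57,33,165),('bigc',722,-50,15,200),
 ('drop',462,-164,18,105)]
# spouts as spheres  chain: (p0,p1)
SP=[('yels',(540,165,130),(512,143,172)),('purs',(454,-49,130),(456,-12,172)),('bigs',(722,-57,190),(745,-5,235))]
BOX=[('pc',600,1000,140,600,85),('cab',718,1000,-400,-184,190),('knob',695,720,-400,-280,120)]
def sdcyl(P,x,y,r,h):
    d=np.hypot(P[:,0]-x,P[:,1]-y)-r; z=P[:,2]-h
    return np.where((d>0)&(z>0),np.hypot(d,z),np.maximum(d,z))
def sdseg(P,a,b,r=4):
    a,b=np.array(a,float),np.array(b,float);t=np.clip((P-a)@(b-a)/((b-a)@(b-a)),0,1);return np.linalg.norm(P-a-t[:,None]*(b-a),axis=1)-r
def sdbox(P,x0,x1,y0,y1,h):
    q=np.stack([np.maximum(x0-P[:,0],P[:,0]-x1),np.maximum(y0-P[:,1],P[:,1]-y1),P[:,2]-h],1)
    return np.linalg.norm(np.maximum(q,0),axis=1)+np.minimum(q.max(1),0)
def boxpts(x0,x1,y0,y1,z0,z1,st=8):
    g=[np.linspace(a,b,max(2,int((b-a)/st)+1)) for a,b in((x0,x1),(y0,y1),(z0,z1))]
    X=np.stack(np.meshgrid(*g,indexing='ij'),-1).reshape(-1,3)
    on=np.isclose(X[:,0],x0)|np.isclose(X[:,0],x1)|np.isclose(X[:,1],y0)|np.isclose(X[:,1],y1)|np.isclose(X[:,2],z0)|np.isclose(X[:,2],z1)
    return X[on]
def tool(b,th,rho,flip=False):
    # b: bearing of push from -y toward +x ; th tilt tips forward ; rho roll (body leans to +p)
    d=np.array([np.sin(b),-np.cos(b),0]);p=np.array([np.cos(b),np.sin(b),0]);up=np.array([0,0,1.])
    z=-up;  x=p; y=np.cross(z,x)   # y=-d?  
    M=np.stack([x,y,z],1)
    M=R.from_rotvec(np.cross(z,d)*th).as_matrix()@M
    M=R.from_rotvec(d*-0+np.cross(up,p)*rho).as_matrix()@M
    if flip: M=M@np.diag([-1,-1,1])
    return M,d,p
BODY=boxpts(-95,95,-37.5,37.5,-200,-56)
def fing(gap):
    return np.concatenate([boxpts(s*(gap/2+7.5)-7.5,s*(gap/2+7.5)+7.5,-9.5,9.5,-56,14,5) for s in(-1,1)])
def depth(gap,o):
    # distance from bottle axis to finger front plane, o = tool lateral pos minus bottle lateral
    best=-99
    for s in(-1,1):
        a,b=sorted((o+s*gap/2,o+s*(gap/2+15)))
        l=0 if a<=0<=b else min(abs(a),abs(b))
        if l<25: best=max(best,np.sqrt(625-l*l))
    return best
def pose(B,b,th,rho,o,gap,zmin=3,back=0):
    M,d,p=tool(b,th,rho); F=fing(gap)@M.T
    tcp=np.zeros(3); tcp[2]=zmin-F[:,2].min()
    low=F[F[:,2]+tcp[2]<25]; front=(low@d).max()
    # contact lateral: position of fingers at tip
    Ft=F[F[:,2]<F[:,2].min()+15]; lat0=(M@np.array([0,0,14]))@p
    tcp[:2]=B-d[:2]*(depth(gap,o)+front+back)+p[:2]*(o-lat0)
    return tcp,M,F+tcp
def clear(tcp,M,F,B,spout=(28,24)):
    Pb=BODY@M.T+tcp; A=np.concatenate([Pb,F]); out={}
    for n,*c in CYL: out[n]=sdcyl(A,*c).min()
    for n,a,b in SP: out[n]=sdseg(A,a,b).min()
    for n,*c in BOX: out[n]=sdbox(A,*c).min()
    out['bench']=Pb[:,2].min()
    out['bot']=min(sdcyl(Pb,*B,25,118).min(),sdcyl(Pb,*B,14,130).min(),sdseg(Pb,(*B,130),(B[0]+spout[0],B[1]+spout[1],172)).min())
    return out
E
cat > s.py <<'E'
from plan import *
def best(B,b,n=3,modes=((0,0),(0,38),(51,87),(-51,87))):
    r=[]
    for th in (20,25,30,37,45,55):
        for rho in (-30,-20,-10,0,10,20,30):
            for o,g in modes:
                if g==38 and rho: continue
                if g==87 and abs(rho)>10 : continue
                c=clear(*pose(B,b,np.radians(th),np.radians(rho),o,g),B); k=min(c,key=c.get)
                r.append((round(c[k],1),k,th,rho,o,g))
    r.sort(reverse=True); return r[:n]
if __name__=='__main__':
    for B in ((507.5,53.5),(550,10),(590,-30),(600,-80),(620,-120),(630,-150),(621.7,-205)):
        for b in (-30,-20,-8,0,15,30,45,60,75,90):
            print(B,b,best(np.array(B),np.radians(b),2))
E
time python3 s.py
```

```text
(507.5, 53.5) -30 [(np.float64(-10.5), 'yel', 20, 30, 0, 0), (np.float64(-11.9), 'yel', 20, 10, 51, 87)]
(507.5, 53.5) -20 [(np.float64(-10.1), 'yel', 20, 10, 51, 87), (np.float64(-10.2), 'yel', 20, 30, 0, 0)]
(507.5, 53.5) -8 [(np.float64(-8.9), 'yel', 20, -30, 0, 0), (np.float64(-10.5), 'bot', 20, 0, 0, 38)]
(507.5, 53.5) 0 [(np.float64(-10.7), 'yel', 20, -30, 0, 0), (np.float64(-11.9), 'yel', 20, -10, -51, 87)]
(507.5, 53.5) 15 [(np.float64(1.5), 'yel', 25, -10, -51, 87), (np.float64(0.5), 'yel', 30, -10, -51, 87)]
(507.5, 53.5) 30 [(np.float64(24.8), 'yel', 45, -10, -51, 87), (np.float64(19.9), 'bot', 37, -10, -51, 87)]
(507.5, 53.5) 45 [(np.float64(29.8), 'bot', 45, 0, -51, 87), (np.float64(25.9), 'bench', 45, -10, -51, 87)]
(507.5, 53.5) 60 [(np.float64(18.1), 'yel', 55, 0, 0, 0), (np.float64(17.7), 'yel', 45, -10, 0, 0)]
(507.5, 53.5) 75 [(np.float64(19.8), 'pur', 55, 0, 0, 0), (np.float64(18.4), 'bench', 45, 10, 0, 0)]
(507.5, 53.5) 90 [(np.float64(29.8), 'bot', 45, 0, 51, 87), (np.float64(25.9), 'bench', 45, 10, 51, 87)]
(550, 10) -30 [(np.float64(6.2), 'big', 30, 0, 51, 87)
[... 5320 characters left out ...]
p.float64(4.2), 'bot', 25, -20, 0, 0)]
(621.7, -205) 15 [(np.float64(10.8), 'bot', 30, -10, 0, 0), (np.float64(9.6), 'big', 37, 0, 0, 38)]
(621.7, -205) 30 [(np.float64(13.7), 'drop', 37, 10, 0, 0), (np.float64(11.2), 'drop', 45, 10, 0, 0)]
(621.7, -205) 45 [(np.float64(10.8), 'bot', 30, 20, 0, 0), (np.float64(5.9), 'drop', 30, -10, 51, 87)]
(621.7, -205) 60 [(np.float64(10.9), 'bot', 30, 10, 51, 87), (np.float64(10.9), 'bot', 30, -10, -51, 87)]
(621.7, -205) 75 [(np.float64(11.0), 'bot', 30, 0, 0, 0), (np.float64(10.9), 'bot', 30, 10, 51, 87)]
(621.7, -205) 90 [(np.float64(10.9), 'bot', 30, -10, -51, 87), (np.float64(10.8), 'bot', 30, -10, 51, 87)]
real	0m43.899s
user	0m41.528s
sys	0m0.125s
```

```bash
nproc; cat > dp.py <<'E'
import plan; from plan import *
import pickle
from multiprocessing import Pool
plan.BODY=boxpts(-95,95,-37.5,37.5,-180,-56,13)
xs=np.arange(491.5,660,8);ys=np.arange(53.5,-213,-8)
bs=np.radians(np.arange(-32,65,8));ths=np.radians([25,32,40,50])
modes=((0,34),(12,10),(-12,10),(-51,87),(51,87))
def f(m):
    o,g=modes[m]; T=np.zeros((len(bs),len(ths),len(xs),len(ys)))
    for i,b in enumerate(bs):
        for j,t in enumerate(ths):
            tcp,M,F=pose(np.zeros(2),b,t,0,o,g)
            for k,x in enumerate(xs):
                for l,y in enumerate(ys):
                    sh=np.array([x,y,0]); c=clear(tcp+sh,M,F+sh,np.array([x,y]))
                    T[i,j,k,l]=min(c.values())
    return T
if __name__=='__main__':
    with Pool() as p: T=np.array(p.map(f,range(len(modes))))
    np.save('T.npy',T); print(T.shape)
E
time python3 dp.py
```

```text
4
(5, 13, 4, 22, 34)
real	3m31.204s
user	8m36.315s
sys	0m0.349s
```

```bash
cat > dj.py <<'E'
import numpy as np,heapq
from dp import xs,ys,bs,ths,modes
T=np.load('T.npy'); import sys
lims=[np.radians(34)]+[np.radians(14)]*4
def run(ms,start=(507.5,53.5),goal=(621.7,-205.5),sw=False):
    k0=np.argmin(abs(xs-start[0]));l0=np.argmin(abs(ys-start[1]));kg=np.argmin(abs(xs-goal[0]));lg=np.argmin(abs(ys-goal[1]))
    nb=[(a,c) for a in range(-2,3) for c in range(-2,3) if (a,c)!=(0,0) and np.gcd(a,c)==1]
    best={};h=[]
    for m in ms:
        for i in range(len(bs)):
            for j in range(len(ths)):
                s=(m,i,j,k0,l0);v=T[s];heapq.heappush(h,(-v,0,s,None))
    par={}
    while h:
        nv,cst,s,pr=heapq.heappop(h)
        if s in par: continue
        par[s]=pr; m,i,j,k,l=s
        if (k,l)==(kg,lg) and abs(np.degrees(bs[i])+8)<34:
            out=[];q=s
            while q: out.append(q);q=par[q]
            return -nv,out[::-1]
        N=[]
        for di in(-1,1):
            if 0<=i+di<len(bs):N.append(((m,i+di,j,k,l),.3))
        for dj in(-1,1):
            if 0<=j+dj<len(ths):N.append(((m,i,j+dj,k,l),.3))
        if sw:
            for m2 in ms:
                if m2!=m:N.append(((m2,i,j,k,l),6))
        for a,c in nb:
            k2,l2=k+a,l+c
            if not(0<=k2<len(xs) and 0<=l2<len(ys)):continue
            d=np.arctan2(a,c) # dx=a*8, -dy=c*8
            if abs(d-bs[i])>lims[m]:continue
            N.append(((m,i,j,k2,l2),np.hypot(a,c)))
        for q,w in N:
            if q not in par: heapq.heappush(h,(max(nv,-T[q]),cst+w,q,s))
for ms,sw in (((0,),0),((0,1,2),1),((3,),0),((4,),0),((0,1,2,3,4),1)):
    r=run(ms,sw=sw)
    if r is None: print(ms,None);continue
    print(ms,'clear',round(r[0],1))
    print([(m,round(np.degrees(bs[i])),round(np.degrees(ths[j])),xs[k],ys[l],round(T[m,i,j,k,l],1)) for m,i,j,k,l in r[1]])
E
python3 dj.py
```

```text
(0,) clear -5.3
[(0, 64, 40, np.float64(507.5), np.float64(53.5), np.float64(5.0)), (0, 64, 40, np.float64(523.5), np.float64(45.5), np.float64(-4.6)), (0, 64, 40, np.float64(539.5), np.float64(37.5), np.float64(-4.9)), (0, 64, 32, np.float64(539.5), np.float64(37.5), np.float64(-4.9)), (0, 64, 32, np.float64(555.5), np.float64(29.5), np.float64(-4.9)), (0, 64, 25, np.float64(555.5), np.float64(29.5), np.float64(-4.9)), (0, 64, 25, np.float64(571.5), np.float64(21.5), np.float64(-5.1)), (0, 64, 25, np.float64(587.5), np.float64(13.5), np.float64(-5.2)), (0, 64, 25, np.float64(603.5), np.float64(5.5), np.float64(-5.3)), (0, 56, 25, np.float64(603.5), np.float64(5.5), np.float64(-2.5)), (0, 48, 25, np.float64(603.5), np.float64(5.5), np.float64(-2.5)), (0, 40, 25, np.float64(603.5), np.float64(5.5), np.float64(-4.8)), (0, 32, 25, np.float64(603.5), np.float64(5.5), np.float64(-2.5)), (0, 24, 25, np.float64(603.5), np.float64(5.5), np.float64(-2.5)), (0, 24, 25, np.float64(603.5), np.float64(-2.5), np.float64(-2.5)), (0, 24, 25, np.float64(603.5), np.float64(-10.5), np.float64(-2.5)), (
[... 10876 characters left out ...]
 np.float64(5.6)), (0, 0, 32, np.float64(579.5), np.float64(-106.5), np.float64(5.5)), (0, 0, 32, np.float64(579.5), np.float64(-114.5), np.float64(5.5)), (0, 0, 32, np.float64(579.5), np.float64(-122.5), np.float64(5.6)), (0, 0, 32, np.float64(587.5), np.float64(-138.5), np.float64(6.7)), (0, 0, 32, np.float64(595.5), np.float64(-154.5), np.float64(1.0)), (0, 8, 32, np.float64(595.5), np.float64(-154.5), np.float64(5.4)), (0, 8, 32, np.float64(603.5), np.float64(-170.5), np.float64(6.7)), (0, 8, 32, np.float64(611.5), np.float64(-186.5), np.float64(1.9)), (0, 16, 32, np.float64(611.5), np.float64(-186.5), np.float64(6.7)), (0, 16, 32, np.float64(619.5), np.float64(-202.5), np.float64(6.7))]
```

```bash
cat > st1.py <<'E'
import plan; from plan import *
from multiprocessing import Pool
plan.BODY=boxpts(-95,95,-37.5,37.5,-180,-56,13)
A=np.array([507.5,53.5])
ends=[np.array(e) for e in ((547,-18),(560,-30),(545,-35),(570,-20),(535,-20))]
def f(a):
    b,t,r,(o,g)=a; out=[]
    for e in ends:
        push=np.arctan2(*( (e-A)*[1,-1]))
        if abs(np.degrees(push)-b)>(30 if (g==34 and o==0) else 14): continue
        tcp,M,F=pose(np.zeros(2),np.radians(b),np.radians(t),np.radians(r),o,g)
        m=(99,)
        for s in np.linspace(0,1,7):
            B=A+(e-A)*s; sh=np.array([*B,0]); c=clear(tcp+sh,M,F+sh,B); k=min(c,key=c.get)
            m=min(m,(round(c[k],1),k,round(s,2)))
            if m[0]<-6: break
        out.append((m,tuple(e),a))
    return out
if __name__=='__main__':
    L=[(b,t,r,m) for b in range(0,61,6) for t in (25,30,36,42,50) for r in(-20,-10,0,10,20) for m in ((0,0),(10,0),(-10,0),(24.5,34),(-24.5,34),(0,34),(37,60),(-37,60),(-51,87))]
    with Pool() as p: R_=sum(p.map(f,L,chunksize=8),[])
    R_.sort(key=lambda r:-r[0][0])
    for r in R_[:25]: print(r)
E
time python3 st1.py
```

```text
((np.float64(8.8), 'yel', np.float64(0.0)), (np.int64(535), np.int64(-20)), (12, 25, -20, (-51, 87)))
((np.float64(6.5), 'yel', np.float64(0.0)), (np.int64(535), np.int64(-20)), (12, 30, -20, (-51, 87)))
((np.float64(6.1), 'yel', np.float64(0.5)), (np.int64(547), np.int64(-18)), (36, 50, -10, (-24.5, 34)))
((np.float64(4.6), 'bot', np.float64(0.0)), (np.int64(547), np.int64(-18)), (18, 25, -20, (-37, 60)))
((np.float64(4.5), 'pur', np.float64(1.0)), (np.int64(535), np.int64(-20)), (30, 42, -20, (-24.5, 34)))
((np.float64(4.3), 'yel', np.float64(0.33)), (np.int64(547), np.int64(-18)), (30, 42, -20, (-24.5, 34)))
((np.float64(4.1), 'yel', np.float64(0.0)), (np.int64(535), np.int64(-20)), (12, 36, -20, (-51, 87)))
((np.float64(3.9), 'pur', np.float64(1.0)), (np.int64(535), np.int64(-20)), (18, 30, -10, (-51, 87)))
((np.float64(3.9), 'pur', np.float64(1.0)), (np.int64(535), np.int64(-20)), (18, 36, -10, (-51, 87)))
((np.float64(3.8), 'pur', np.float64(1.0)), (np.int64(535), np.int64(-20)), (18, 25, -10, (-51, 87)))
((np.float64(3.8), 'pur', np.float64(1.0)), (np.int64(535), np.int64(-20)
[... 815 characters left out ...]
.int64(-20)), (18, 25, -20, (-37, 60)))
((np.float64(3.0), 'pur', np.float64(1.0)), (np.int64(535), np.int64(-20)), (18, 30, -20, (-37, 60)))
((np.float64(2.8), 'pur', np.float64(1.0)), (np.int64(570), np.int64(-20)), (30, 50, -20, (-37, 60)))
((np.float64(2.5), 'yel', np.float64(0.17)), (np.int64(535), np.int64(-20)), (18, 42, -10, (-51, 87)))
((np.float64(1.7), 'yel', np.float64(0.17)), (np.int64(547), np.int64(-18)), (18, 30, -20, (-37, 60)))
((np.float64(0.9), 'yel', np.float64(0.17)), (np.int64(535), np.int64(-20)), (12, 42, -20, (-51, 87)))
((np.float64(0.9), 'yel', np.float64(0.17)), (np.int64(535), np.int64(-20)), (24, 30, -20, (-24.5, 34)))
real	0m12.518s
user	0m47.149s
sys	0m0.206s
```

```bash
cat > st2.py <<'E'
import plan; from plan import *
from multiprocessing import Pool
plan.BODY=boxpts(-95,95,-37.5,37.5,-180,-56,13)
A=np.array([507.5,53.5])
Ps=[np.array((x,y)) for x in (510,518,526,534,542,550) for y in (30,20,10,0,-10)]
Qs=[np.array(q) for q in ((547,-25),(555,-35),(563,-50),(540,-30),(550,-50))]
def czh(b,t,r,o,g):
    tcp,M,F=pose(np.zeros(2),np.radians(b),np.radians(t),np.radians(r),o,g)
    n=len(F)//2; hs=[]
    for s,Fi in ((-1,F[:n]),(1,F[n:])):
        l=o+s*(g/2+7.5)
        if abs(l)<25: 
            _,d,_=tool(np.radians(b),0,0); hs.append(Fi[np.argmax(Fi@d - 0.0*Fi[:,2]),2])
    return max(hs)
def seg(a,S,E):
    b,t,r,(o,g)=a
    push=np.degrees(np.arctan2(*((E-S)*[1,-1])))
    if abs(push-b)>(30 if (o==0 and g>20) else 16): return -99,''
    tcp,M,F=pose(np.zeros(2),np.radians(b),np.radians(t),np.radians(r),o,g)
    m=(99,'')
    for s in np.linspace(0,1,4):
        B=S+(E-S)*s; sh=np.array([*B,0]); c=clear(tcp+sh,M,F+sh,B); c['bot']+=3; k=min(c,key=c.get); m=min(m,(round(c[k],1),k))
        if m[0]<0: break
    return m
MODES=((0,0),(9,0),(-9,0),(24.5,34),(-24.5,34),(0,34),(51,87),(-51,87),(37,60),(-37,60))
def f(a):
    if czh(a[0],a[1],a[2],*a[3])>23: return [],[]
    return [(seg(a,A,P),i,a) for i,P in enumerate(Ps)],[(seg(a,P,Q),i,j,a) for i,P in enumerate(Ps) for j,Q in enumerate(Qs) if a[0]<20]
if __name__=='__main__':
    L=[(b,t,r,m) for b in range(-8,57,8) for t in (25,32,40,48) for r in(-20,-10,0,10,20) for m in MODES]
    with Pool() as p: X=p.map(f,L,chunksize=4)
    a1={};a2={}
    for u,v in X:
        for m,i,a in u:
            a1.setdefault(i,[]).append((m,a))
        for m,i,j,a in v:
            a2.setdefault((i,j),[]).append((m,a))
    res=[]
    for (i,j),l in a2.items():
        for x in sorted(a1[i],key=lambda r:-r[0][0])[:2]:
            for y in sorted(l,key=lambda r:-r[0][0])[:3]: res.append((min(x[0][0],y[0][0]),tuple(map(int,Ps[i])),tuple(map(int,Qs[j])),x,y))
    res.sort(key=lambda r:-r[0])
    for r in res[:14]: print(r)
    print('one-shot cradle', sorted([(m,a,tuple(map(int,Ps[i]))) for u,_ in X for m,i,a in u if Ps[i][1]<=0],key=lambda r:-r[0][0])[:6])
E
time python3 st2.py | sed 's/np.float64//g'
```

```text
((5.7), (550, 10), (547, -25), (((5.7), 'pur'), (40, 48, 0, (-37, 60))), (((5.9), 'yels'), (-8, 25, 20, (9, 0))))
((5.7), (550, 10), (555, -35), (((5.7), 'pur'), (40, 48, 0, (-37, 60))), (((5.9), 'yels'), (-8, 25, 20, (9, 0))))
((5.7), (550, 10), (540, -30), (((5.7), 'pur'), (40, 48, 0, (-37, 60))), (((5.9), 'yels'), (-8, 25, 20, (9, 0))))
((5.7), (550, 10), (550, -50), (((5.7), 'pur'), (40, 48, 0, (-37, 60))), (((5.9), 'yels'), (-8, 25, 20, (9, 0))))
((4.5), (542, 0), (540, -30), (((4.5), 'pur'), (40, 40, -20, (-9, 0))), (((7.3), 'bot'), (-8, 25, 20, (9, 0))))
((3.6), (534, 0), (540, -30), (((9.1), 'bench'), (40, 40, -20, (-9, 0))), (((3.6), 'yels'), (0, 25, 20, (0, 0))))
((3.3), (542, 0), (547, -25), (((4.5), 'pur'), (40, 40, -20, (-9, 0))), (((3.3), 'yels'), (0, 25, 20, (-9, 0))))
((3.3), (542, 0), (547, -25), (((4.5), 'pur'), (40, 40, -20, (-9, 0))), (((3.3), 'yels'), (8, 25, -20, (0, 0))))
((3.3), (542, 0), (555, -35), (((4.5), 'pur'), (40, 40, -20, (-9, 0))), (((3.3), 'yels'), (8, 25, -20, (0, 0))))
((3.3), (542, 0), (540, -30), (((4.5), 'pur'), (40, 40, -20, (-9, 0))), (((3.3)
[... 168 characters left out ...]
0, -50), (((4.5), 'pur'), (40, 40, -20, (-9, 0))), (((3.3), 'yels'), (0, 25, 20, (-9, 0))))
((3.2), (542, 0), (547, -25), (((4.5), 'pur'), (40, 40, -20, (-9, 0))), (((3.2), 'yels'), (8, 25, -20, (51, 87))))
((3.2), (542, 0), (555, -35), (((4.5), 'pur'), (40, 40, -20, (-9, 0))), (((3.2), 'yels'), (8, 25, -20, (51, 87))))
one-shot cradle [(((9.1), 'bench'), (40, 40, -20, (-9, 0)), (534, 0)), (((6.5), 'yel'), (24, 48, 0, (-51, 87)), (518, 0)), (((6.5), 'yel'), (24, 48, 0, (-51, 87)), (518, -10)), (((5.9), 'yels'), (24, 48, 0, (-51, 87)), (526, 0)), (((4.5), 'yels'), (24, 48, 0, (-51, 87)), (526, -10)), (((4.5), 'pur'), (40, 40, -20, (-9, 0)), (542, 0))]
real	1m7.954s
user	4m25.027s
sys	0m0.291s
```

```bash
python3 - <<'E'
import numpy as np
from dp import xs,ys,bs,ths,modes
T=np.load('T.npy')
np.set_printoptions(linewidth=250)
for m in range(5):
  for bd in (-16,-8,0,8,16,24):
    i=np.argmin(abs(np.degrees(bs)-bd)); t=T[m,i].max(0)
    print(modes[m],bd); print('      ',xs[::2].astype(int))
    for l in range(3,14): print(int(ys[l]),np.round(t[::2,l]).astype(int))
E
```

```text
(0, 34) -16
       [491 507 523 539 555 571 587 603 619 635 651]
29 [ -2  -3  -3  -8 -12 -13 -16 -19  -7  -3  -5]
21 [ -2  -2  -2  -2  -5  -9 -13 -13  -4  -2  -2]
13 [-2 -2 -2 -2 -2 -2 -5 -9 -2 -2 -2]
5 [-1  0 -1 -3 -2 -2 -3 -2  0  3 -1]
-2 [ 0 -1  1 -1 -1 -2 -2 -2  2  7  7]
-10 [ 1 -2 -1  1 -2 -2 -1 -1  5  7  7]
-18 [ 7  5  3  2 -2 -2  0  1  7  7  7]
-26 [ 7  7  6  3 -1 -2  7  7  9  9  7]
-34 [12  8  7  7  5  2  7  1  4  6 11]
-42 [10 14 10  7  7  7  7  1  4  1  3]
-50 [ 3 12 17 13 10  7  5  0 -1  3  4]
(0, 34) -8
       [491 507 523 539 555 571 587 603 619 635 651]
29 [ -2  -2  -2  -4  -6  -8 -11 -13 -13  -6  -2]
21 [-2 -2 -2 -2 -2 -2 -3 -5 -7 -2 -2]
13 [-1 -2 -2 -2 -2 -2 -2 -2 -2 -2  1]
5 [ 1 -1 -2 -2 -1 -3 -2 -2 -2  0  7]
-2 [-2  0 -2 -2 -1  0 -2 -1 -1  1  7]
-10 [ 2  2  1 -1 -1  1  1  0  0  7  7]
-18 [ 7  6  4  2  0 -1  0  2  7  7  9]
-26 [ 7  7  7  7  7  6  5  6  7  7 16]
-34 [11  9  7  7  7  7  7  7  7  7 17]
-42 [ 5 13 14 12 10  8  7  7  6 11 14]
-50 [-2  7 17 17 17 15 13  8  2  4  8]
(0, 34) 0
       [491 507 523 539 555 571 587 603 619 635 651]
29 [-3 -3 -3 -3 -3 -3 -2 -3 -
[... 13577 characters left out ...]
 4  4  4  4]
-26 [4 4 4 5 7 7 7 7 7 7 7]
-34 [ 4  4  8 12 12 12 12 12 12 12 12]
-42 [ 7  6 10 13 13 13 13 13 13 13 13]
-50 [ 2  4  5 13 13 13 13 13 13 13 13]
(51, 87) 24
       [491 507 523 539 555 571 587 603 619 635 651]
29 [-18 -17 -21 -30 -30 -30 -30 -30 -30 -30 -30]
21 [-21 -21 -17 -30 -30 -30 -30 -30 -30 -30 -30]
13 [-21 -15 -17 -22 -22 -22 -22 -22 -22 -22 -22]
5 [-13 -13 -15 -18 -18 -18 -18 -18 -18 -18 -18]
-2 [-11  -5 -11 -11 -11 -11 -11 -11 -11 -11 -11]
-10 [-5 -1 -5 -5 -5 -5 -5 -5 -5 -5 -5]
-18 [-1  0  0  0  0  0  0  0  0  0  0]
-26 [-2  1  4  4  4  4  4  4  4  4  4]
-34 [ 2 -1  4  4  4  4  4  4  4  4  4]
-42 [ 0 -1  2 10 10 10 10 10 10 10 10]
-50 [-3 -7 -3  9 13 13 13 13 13 13 13]
```

```bash
cat >> dj.py <<'E'
print('----')
for st in ((515.5,-18.5),(515.5,-26.5),(523.5,-26.5),(515.5,-34.5)):
  r=run((0,),start=st)
  if r: print(st,'clear',round(r[0],1)); print([(round(np.degrees(bs[i])),round(np.degrees(ths[j])),xs[k],ys[l],round(T[m,i,j,k,l],1)) for m,i,j,k,l in r[1]])
r=run((3,),goal=(515.5,-26.5)); print('S1',r and r[0], r and [(round(np.degrees(bs[i])),round(np.degrees(ths[j])),xs[k],ys[l],round(T[m,i,j,k,l],1)) for m,i,j,k,l in r[1]])
E
sed -i 's/^for ms,sw in .*/for ms,sw in ():/' dj.py; python3 dj.py | sed 's/np.float64//g'
```

```text
----
(515.5, -18.5) clear -5.9
[(24, 32, (515.5), (-18.5), (-0.7)), (24, 32, (523.5), (-26.5), (-0.6)), (16, 32, (523.5), (-26.5), (6.7)), (16, 32, (531.5), (-34.5), (-0.6)), (16, 40, (531.5), (-34.5), (3.3)), (16, 40, (539.5), (-42.5), (-0.3)), (8, 40, (539.5), (-42.5), (11.4)), (0, 40, (539.5), (-42.5), (13.3)), (0, 40, (547.5), (-58.5), (7.4)), (0, 50, (547.5), (-58.5), (2.2)), (0, 50, (555.5), (-74.5), (4.2)), (0, 50, (563.5), (-90.5), (-5.9)), (0, 50, (571.5), (-106.5), (-2.2)), (0, 50, (579.5), (-122.5), (5.5)), (0, 50, (587.5), (-138.5), (9.0)), (0, 50, (595.5), (-154.5), (1.0)), (8, 50, (595.5), (-154.5), (5.4)), (8, 50, (603.5), (-170.5), (7.6)), (8, 50, (611.5), (-186.5), (1.9)), (8, 50, (619.5), (-202.5), (-3.7))]
(515.5, -26.5) clear -9.8
[(16, 32, (515.5), (-26.5), (4.8)), (16, 32, (523.5), (-34.5), (1.6)), (16, 40, (523.5), (-34.5), (1.0)), (16, 40, (531.5), (-42.5), (2.3)), (16, 40, (539.5), (-50.5), (-8.1)), (8, 40, (539.5), (-50.5), (3.7)), (0, 40, (539.5), (-50.5), (15.6)), (0, 40, (547.5), (-66.5), (-0.6)), (0, 50, (547.5), (-66.5), (10.0)), (0, 50, (555.5), (-82.5
[... 1683 characters left out ...]
5), (-5.5)), (16, 40, (611.5), (-194.5), (2.3)), (16, 40, (619.5), (-202.5), (8.4))]
S1 -1.7246232396781758 [(40, 25, (507.5), (53.5), (4.4)), (40, 25, (515.5), (45.5), (4.4)), (40, 25, (523.5), (37.5), (4.4)), (40, 25, (531.5), (21.5), (4.2)), (32, 25, (531.5), (21.5), (2.8)), (32, 25, (539.5), (13.5), (4.0)), (24, 25, (539.5), (13.5), (-1.0)), (16, 25, (539.5), (13.5), (-1.0)), (8, 25, (539.5), (13.5), (-0.8)), (0, 25, (539.5), (13.5), (0.3)), (-8, 25, (539.5), (13.5), (-0.8)), (-16, 25, (539.5), (13.5), (-1.0)), (-16, 25, (531.5), (-2.5), (-1.7)), (-24, 25, (531.5), (-2.5), (2.2)), (-32, 25, (531.5), (-2.5), (-1.0)), (-32, 25, (523.5), (-10.5), (3.7)), (-32, 25, (515.5), (-26.5), (-1.0))]
```

```bash
sed -i 's/radians(34)\]/radians(39)]/; s/for st in .*/for st in ((523.5,-18.5),(523.5,-26.5),(515.5,-18.5),(515.5,-26.5),(531.5,-18.5),(523.5,-10.5)):/; s/range(-2,3)/range(-3,4)/g' dj.py; python3 dj.py | sed 's/np.float64//g'
```

```text
----
(523.5, -18.5) clear 3.4
[(8, 32, (523.5), (-18.5), (4.8)), (8, 32, (531.5), (-26.5), (6.7)), (8, 32, (539.5), (-34.5), (6.7)), (8, 40, (539.5), (-34.5), (5.6)), (8, 40, (547.5), (-42.5), (10.3)), (0, 40, (547.5), (-42.5), (13.9)), (0, 40, (563.5), (-66.5), (3.4)), (0, 40, (579.5), (-90.5), (5.5)), (0, 32, (579.5), (-90.5), (5.6)), (0, 32, (587.5), (-106.5), (6.7)), (8, 32, (587.5), (-106.5), (4.2)), (8, 32, (595.5), (-130.5), (6.7)), (8, 32, (595.5), (-138.5), (6.7)), (8, 32, (595.5), (-146.5), (6.6)), (8, 32, (595.5), (-154.5), (5.4)), (8, 32, (603.5), (-178.5), (6.7)), (16, 32, (603.5), (-178.5), (4.6)), (16, 32, (619.5), (-202.5), (6.7))]
(523.5, -26.5) clear 1.1
[(8, 32, (523.5), (-26.5), (6.7)), (8, 32, (531.5), (-34.5), (6.7)), (0, 32, (531.5), (-34.5), (6.7)), (0, 40, (531.5), (-34.5), (6.9)), (0, 40, (547.5), (-58.5), (7.4)), (-8, 40, (547.5), (-58.5), (16.9)), (-8, 40, (555.5), (-74.5), (7.1)), (-8, 50, (555.5), (-74.5), (13.4)), (-8, 50, (563.5), (-90.5), (9.0)), (-8, 50, (571.5), (-106.5), (7.3)), (-8, 50, (579.5), (-122.5), (6.5)), (0, 50, (579.5), (-122.5), (5.5)),
[... 2996 characters left out ...]
(-154.5), (1.0)), (8, 40, (595.5), (-154.5), (5.5)), (8, 40, (603.5), (-170.5), (7.6)), (8, 40, (611.5), (-194.5), (3.0)), (16, 40, (611.5), (-194.5), (2.3)), (16, 40, (619.5), (-202.5), (8.4))]
S1 -0.9300970874456693 [(32, 32, (507.5), (53.5), (13.0)), (32, 32, (515.5), (29.5), (11.9)), (32, 25, (515.5), (29.5), (4.4)), (32, 25, (523.5), (5.5), (4.4)), (24, 25, (523.5), (5.5), (2.0)), (16, 25, (523.5), (5.5), (-0.5)), (8, 25, (523.5), (5.5), (-0.9)), (8, 25, (523.5), (-2.5), (-0.4)), (8, 25, (523.5), (-10.5), (2.9)), (0, 25, (523.5), (-10.5), (1.8)), (-8, 25, (523.5), (-10.5), (2.8)), (-8, 32, (523.5), (-10.5), (-0.7)), (-16, 32, (523.5), (-10.5), (0.0)), (-16, 32, (515.5), (-26.5), (3.7))]
```

```bash
cat > st3.py <<'E'
from st2 import *
E_=[np.array(e) for e in ((531,-18),(527,-18),(523,-18),(530,-14))]
def seg2(a,S,E):
    b,t,r,(o,g)=a
    push=np.degrees(np.arctan2(*((E-S)*[1,-1])))
    if abs(push-b)>13: return (-99,'')
    tcp,M,F=pose(np.zeros(2),np.radians(b),np.radians(t),np.radians(r),o,g)
    m=(99,'')
    for s in np.linspace(0,1,7):
        B=S+(E-S)*s; sh=np.array([*B,0]); c=clear(tcp+sh,M,F+sh,B); c['bot']+=0; k=min(c,key=c.get); m=min(m,(round(c[k],1),k,round(s,1)))
        if m[0]<0: break
    return m
def g_(a):
    if czh(a[0],a[1],a[2],*a[3])>23: return []
    return [(seg2(a,A,e),a,tuple(map(int,e))) for e in E_]
if __name__=='__main__':
    L=[(b,t,r,(o,2*(abs(o)-7.5))) for b in range(10,38,3) for t in (28,32,36,40,45,50) for r in(-8,0,8) for o in (-28,-35,-42,-48,-51)]
    with Pool() as p: X=sum(p.map(g_,L,chunksize=4),[])
    X.sort(key=lambda r:-r[0][0])
    for e in E_:
        for r in [x for x in X if x[2]==tuple(map(int,e))][:5]: print(r)
E
python3 st3.py | sed 's/np.float64//g'
```

```text
(((0.7), 'yels', (1.0)), (22, 50, 0, (-51, 87.0)), (531, -18))
(((-0.1), 'yels', (0.2)), (31, 32, 8, (-51, 87.0)), (531, -18))
(((-0.2), 'yels', (0.8)), (28, 40, 0, (-42, 69.0)), (531, -18))
(((-0.3), 'yels', (0.5)), (22, 28, 0, (-48, 81.0)), (531, -18))
(((-0.3), 'yels', (0.2)), (22, 28, 0, (-51, 87.0)), (531, -18))
(((3.1), 'yels', (1.0)), (22, 50, 0, (-51, 87.0)), (527, -18))
(((2.0), 'pur', (1.0)), (25, 36, 0, (-51, 87.0)), (527, -18))
(((2.0), 'pur', (1.0)), (25, 45, 0, (-51, 87.0)), (527, -18))
(((2.0), 'pur', (1.0)), (25, 50, 0, (-51, 87.0)), (527, -18))
(((1.6), 'yels', (0.5)), (25, 40, 0, (-51, 87.0)), (527, -18))
(((5.5), 'pur', (1.0)), (25, 45, 0, (-51, 87.0)), (523, -18))
(((5.5), 'pur', (1.0)), (25, 50, 0, (-51, 87.0)), (523, -18))
(((3.5), 'yels', (0.3)), (25, 36, 0, (-51, 87.0)), (523, -18))
(((3.5), 'yels', (0.5)), (25, 40, 0, (-51, 87.0)), (523, -18))
(((3.4), 'yel', (0.0)), (22, 50, 0, (-51, 87.0)), (523, -18))
(((1.9), 'pur', (1.0)), (25, 45, 0, (-51, 87.0)), (530, -14))
(((1.9), 'pur', (1.0)), (25, 50, 0, (-51, 87.0)), (530, -14))
(((1.7), 'yels', (0.8)), (25, 36, 0, (-51, 87.0)), (530, -14))
(((1.0), 'yels', (0.8)), (25, 40, 0, (-51, 87.0)), (530, -14))
(((0.2), 'yels', (1.0)), (22, 50, 0, (-51, 87.0)), (530, -14))
```

```bash
cat > go.py <<'E'
from h import *
from plan import pose,clear,tool
import plan
def target(B,b,th,o,gap,rho=0,back=0,zmin=3,lift=0):
    tcp,M,F=pose(np.array(B,float),np.radians(b),np.radians(th),np.radians(rho),o,gap,zmin,back)
    up=np.array([0,0,lift]); return tcp+up,M,F+up
def delta(t,st=None):
    st=st or manip.state(); M0=R.from_rotvec(st['orientation']).as_matrix()
    return (t[0]-st['eef_pos'])/10, R.from_matrix(t[1]@M0.T).as_rotvec()
def cl(t,B,n=3):
    c=clear(*t,np.array(B,float)); return [(k,round(float(c[k]),1)) for k in sorted(c,key=c.get)[:n]]
E
python3 - <<'E'
from go import *
np.set_printoptions(precision=3,suppress=True)
B=(507.5,53.5)
for lift,back in ((200,15),(60,15),(30,15),(0,15),(0,8),(0,0)):
    t=target(B,25,45,-51,87,back=back,lift=lift); print(lift,back,t[0],cl(t,B))
print(*delta(target(B,25,45,-51,87,back=12,lift=200)))
print(manip.state()['eef_pos'],manip.state()['time_s'])
E
```

```text
200 15 [437.351  83.259 219.617] [('yels', 49.0), ('purs', 87.7), ('yelc', 96.6)]
60 15 [437.351  83.259  79.617] [('yels', 3.5), ('yel', 9.6), ('yelc', 19.0)]
30 15 [437.351  83.259  49.617] [('yel', 8.0), ('yels', 17.7), ('yelc', 19.0)]
0 15 [437.351  83.259  19.617] [('yel', 8.0), ('yelc', 19.0), ('yels', 32.5)]
0 8 [440.309  76.915  19.617] [('yel', 8.0), ('yelc', 19.0), ('yels', 29.0)]
0 0 [443.69   69.664  19.617] [('yel', 8.1), ('yelc', 19.1), ('yels', 25.1)]
[ 14.881 -52.91   -1.699] [-0.568 -0.564 -0.654]
[289.804 609.637 236.609] 0.7
```

Request:
{"api": "carry_out", "payload": {"series": [1.4, -5.0, 0.5, -0.09, -0.09, -0.105, 1.4, -5.0, 0.5, -0.09, -0.09, -0.105, 1.4, -5.0, 0.5, -0.09, -0.09, -0.105, 1.4, -5.0, 0.5, -0.09, -0.09, -0.105, 1.4, -5.0, 0, -0.09, -0.09, -0.105], "gripper": 1}}

```text
time_s: 1.32
eef_pos: [360.0, 358.7, 257.4]
orientation: [2.415, 0.721, 0.184]
contact_force: [-0.5, -0.0, 0.1]
opening: 1.002
```

```bash
python3 - <<'E'
from go import *
np.set_printoptions(precision=3,suppress=True)
s=manip.state();print(s['time_s'],s['eef_pos'],s['joints'])
B=(507.5,53.5)
print(*delta(target(B,25,45,-66,117,back=12,lift=200)))
E
```

```text
1.325 [359.999 358.75  257.444] [-1.325  0.352  0.218  1.816  0.446  1.381 -0.702]
[  6.503 -28.455  -3.783] [-0.118 -0.108 -0.128]
```

Request:
{"api": "carry_out", "payload": {"series": [1.1, -5.0, 0, -0.06, -0.055, -0.065, 1.1, -5.0, 0, -0.06, -0.055, -0.065, 1.1, -5.0, 0, 0, 0, 0, 1.1, -5.0, 0, 0, 0, 0, 1.1, -5.0, 0, 0, 0, 0]}}

```text
time_s: 1.95
eef_pos: [415.2, 108.3, 256.7]
orientation: [2.31, 0.514, 0.21]
contact_force: [0.3, -0.8, -0.0]
opening: 0.999
```

```bash
cat > look.py <<'E'
from go import *
import sys
from cloud import cloud
np.set_printoptions(precision=2,suppress=True)
def bottle(cam='side',guess=(507.5,53.5),save=None):
    im,d=read_camera(cam)
    if save: cv2.imwrite(save,im)
    P=cloud(cam,d); b,g,r=[im[...,i].astype(int) for i in range(3)]
    white=(r>110)&(abs(r-g)<40)&(abs(r-b)<45)&(g>100)
    m=white&(np.hypot(P[...,0]-guess[0],P[...,1]-guess[1])<45)&(P[...,2]>12)&(P[...,2]<95)
    Q=P[m]
    if len(Q)<20: return None,len(Q)
    from scipy.optimize import least_squares
    f=lambda p: np.hypot(Q[:,0]-p[0],Q[:,1]-p[1])-25
    # seen from one side only; bias start away from cam
    r_=least_squares(f,[guess[0],guess[1]+5],loss='soft_l1',f_scale=2)
    return r_.x,len(Q)
E
python3 - <<'E'
from look import *
print(manip.state()['eef_pos'],manip.state()['time_s'],manip.state()['joints'])
print(bottle('side',save='pics/s1.png'))
im,d=read_camera('wrist'); cv2.imwrite('pics/w1.png',im)
B=(507.5,53.5); t=target(B,25,45,-66,117,back=12,lift=200);print(*delta(t))
E
```

```text
[415.15 108.31 256.68] 1.95 [-1.17  0.17  0.38  2.15  0.7   1.25 -0.73]
(array([507.26,  56.59]), 375)
[ 1.09 -2.94 -3.73] [ 0.   -0.    0.01]
```

```bash
python3 - <<'E'
from look import *
B=(507.3,55.5)
for l in (100,60,30,0):
    t=target(B,25,45,-66,117,back=12,lift=l);print(l,*delta(t),cl(t,B), t[2][:,2].min())
E
```

```text
100 [  1.07  -2.74 -13.73] [ 0.   -0.    0.01] [('yels', 8.4), ('yel', 36.7), ('yelc', 41.2)] 103.0
60 [  1.07  -2.74 -17.73] [ 0.   -0.    0.01] [('yels', 12.6), ('yel', 23.0), ('yelc', 33.4)] 63.0
30 [  1.07  -2.74 -20.73] [ 0.   -0.    0.01] [('yel', 22.4), ('yels', 27.3), ('yelc', 33.4)] 33.0
0 [  1.07  -2.74 -23.73] [ 0.   -0.    0.01] [('yel', 22.4), ('bench', 32.7), ('yelc', 33.4)] 3.0
```

Request:
{"api": "carry_out", "payload": {"series": [1.1, -2.7, -3.7, 0, 0, 0, 0, 0, -5.0, 0, 0, 0, 0, 0, -5.0, 0, 0, 0, 0, 0, -5.0, 0, 0, 0, 0, 0, -3.5, 0, 0, 0]}}

```text
time_s: 2.68
eef_pos: [427.6, 83.0, 36.5]
orientation: [2.296, 0.518, 0.21]
contact_force: [-27.6, 90.2, 195.2]
opening: 1.001
```

```bash
python3 - <<'E'
from look import *
s=manip.state();print(s['eef_pos'],s['time_s'],s['contact_force'])
print(bottle('side',save='pics/s2.png'))
im,d=read_camera('wrist'); cv2.imwrite('pics/w2.png',im); 
im,d=read_camera('top'); cv2.imwrite('pics/t2.png',cv2.resize(im[110:290,150:390],None,fx=3,fy=3))
B=(507.3,55.5)
for bk,l in ((12,0),(4,0),(0,0)):
    t=target(B,25,45,-51,87,back=bk,lift=l);print(bk,l,*delta(t),cl(t,B))
E
```

```text
[427.61  83.01  36.5 ] 2.675 [-27.63  90.22 195.16]
(array([507.18,  56.49]), 368)
12 0 [ 0.82 -0.18 -1.88] [ 0.01  0.   -0.01] [('yel', 7.4), ('yelc', 18.4), ('yels', 31.5)]
4 0 [ 1.16 -0.91 -1.88] [ 0.01  0.   -0.01] [('yel', 7.4), ('yelc', 18.4), ('yels', 27.5)]
0 0 [ 1.33 -1.27 -1.88] [ 0.01  0.   -0.01] [('yel', 7.4), ('yelc', 18.4), ('yels', 25.7)]
```

```bash
python3 - <<'E'
from look import *
s=manip.state();print(s)
E
```

```text
{'time_s': 2.825, 'joints': array([-1.1 ,  0.63,  0.39,  2.29,  0.85,  0.73, -1.08]), 'joint_vel': array([ 0.  , -0.04,  0.01,  0.02, -0.02, -0.03, -0.  ]), 'effort': array([  3.97, -25.9 ,   3.35,  -0.56,  -1.48,  -3.19,  -0.92]), 'eef_pos': array([430.24,  84.37,  38.38]), 'orientation': array([2.3 , 0.52, 0.22]), 'contact_force': array([-0.29, 11.84, 36.69]), 'ft_torque': array([-3.54, -0.3 ,  0.08]), 'opening': 0.9987232851990103}
```

```bash
python3 - <<'E'
import cv2
a=cv2.imread('pics/s2.png')[70:230,160:310]; cv2.imwrite('pics/s2c.png',cv2.resize(a,None,fx=4,fy=3.7,interpolation=2))
E
```

```text
(no output)
```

The left finger came down on the screwdriver handle: the wrist force read 195 N, and I had left the low objects out of my clearance model. I'm lifting off now and measuring what moved.

Request:
{"api": "carry_out", "payload": {"series": [0, 0, 1.5, 0, 0, 0, 0, 0, 1.5, 0, 0, 0]}}

```text
time_s: 3.08
eef_pos: [425.9, 83.4, 65.0]
orientation: [2.31, 0.515, 0.21]
contact_force: [0.6, -0.4, 0.7]
opening: 1.001
```

```bash
python3 - <<'E'
from look import *
s=manip.state();print(s['eef_pos'],s['time_s'],s['contact_force'])
t0=cv2.imread('pics/top0.png');
im,d=read_camera('top'); cv2.imwrite('pics/t3.png',im)
a=np.hstack([cv2.resize(x[225:285,220:330],None,fx=3.6,fy=3.6,interpolation=2) for x in(t0,im)]); cv2.imwrite('pics/t3c.png',a)
for nm in ('t0','now'):
    i=t0 if nm=='t0' else im
    hsv=cv2.cvtColor(i,cv2.COLOR_BGR2HSV); m=(hsv[...,0]>18)&(hsv[...,0]<35)&(hsv[...,1]>140)&(hsv[...,2]>120); m[:250]=0
    v,u=np.nonzero(m); k=(u>240)&(u<320); u,v=u[k],v[k]
    print(nm,len(u),onz('top',(u.mean(),v.mean()),12),onz('top',(u.min(),v[u.argmin()]),12),onz('top',(u.max(),v[u.argmax()]),12))
print(pinpoint('top','screwdriver')[:2])
B=(507.3,55.5)
E
```

```text
[425.9   83.38  65.03] 3.075 [ 0.65 -0.43  0.72]
t0 176 [379.84  23.69  12.  ] [382.37  62.95  12.  ] [382.47 -16.81  12.  ]
now 142 [379.06  21.63  12.  ] [376.51  62.91  12.  ] [379.54 -16.81  12.  ]
[{'uv': [284.0, 263.9], 'confidence': 0.63}]
```

```bash
python3 - <<'E'
s=open('plan.py').read()
s=s.replace("('knob',695,720,-400,-280,120)]","('knob',695,720,-400,-280,120),('sdh',367,393,-18,65,25),('sds',378,393,-95,-18,12),('gw',560,700,-260,-240,20)]")
s=s.replace("B0=np.array([507.5,53.5])","B0=np.array([507.3,55.5])")
open('plan.py','w').write(s)
t=open('st2.py').read().replace("A=np.array([507.5,53.5])","A=np.array([507.3,55.5])"); open('st2.py','w').write(t)
t=open('st3.py').read()
t=t.replace("((531,-18),(527,-18),(523,-18),(530,-14))","((527,-18),(523,-18),(519,-18),(523,-10),(530,-10))").replace("for o in (-28,-35,-42,-48,-51)","for o in (-24,-30,-35,-39,-43,-47,-51)")
open('st3.py','w').write(t)
E
python3 st3.py | sed 's/np.float64//g'
```

```text
(((-0.1), 'yel', (0.0)), (28, 32, 0, (-39, 63.0)), (527, -18))
(((-0.1), 'yel', (0.0)), (28, 45, 0, (-39, 63.0)), (527, -18))
(((-0.2), 'yel', (0.0)), (28, 28, 0, (-39, 63.0)), (527, -18))
(((-0.2), 'yels', (0.0)), (28, 28, 0, (-47, 79.0)), (527, -18))
(((-0.3), 'yel', (0.0)), (28, 36, 0, (-39, 63.0)), (527, -18))
(((-0.4), 'yel', (0.0)), (25, 50, 0, (-43, 71.0)), (523, -18))
(((-0.6), 'yel', (0.0)), (25, 28, -8, (-35, 55.0)), (523, -18))
(((-0.6), 'yel', (0.0)), (25, 36, 0, (-43, 71.0)), (523, -18))
(((-0.6), 'yel', (0.0)), (25, 40, 0, (-43, 71.0)), (523, -18))
(((-0.6), 'yel', (0.0)), (25, 45, 0, (-43, 71.0)), (523, -18))
(((-1.1), 'yels', (0.0)), (22, 28, 0, (-47, 79.0)), (519, -18))
(((-1.1), 'yel', (0.0)), (22, 45, 0, (-47, 79.0)), (519, -18))
(((-1.2), 'yel', (0.0)), (22, 36, 0, (-47, 79.0)), (519, -18))
(((-1.2), 'yel', (0.0)), (22, 40, 0, (-47, 79.0)), (519, -18))
(((-1.2), 'yel', (0.0)), (22, 50, 0, (-47, 79.0)), (519, -18))
(((-0.4), 'yel', (0.0)), (25, 50, 0, (-43, 71.0)), (523, -10))
(((-0.6), 'yel', (0.0)), (25, 28, -8, (-35, 55.0)), (523, -10))
(((-0.6), 'yel', (0.0)), (25, 36, 0, (-43, 71.0)), (523, -10))
(((-0.6), 'yel', (0.0)), (25, 40, 0, (-43, 71.0)), (523, -10))
(((-0.6), 'yel', (0.0)), (25, 45, 0, (-43, 71.0)), (523, -10))
(((1.0), 'pur', (1.0)), (31, 28, -8, (-30, 45.0)), (530, -10))
(((1.0), 'pur', (1.0)), (31, 32, -8, (-30, 45.0)), (530, -10))
(((-0.0), 'pur', (1.0)), (28, 28, -8, (-35, 55.0)), (530, -10))
(((-0.1), 'pur', (1.0)), (28, 32, -8, (-35, 55.0)), (530, -10))
(((-0.1), 'yel', (0.0)), (28, 32, 0, (-39, 63.0)), (530, -10))
```

```bash
cat > st4.py <<'E'
from st2 import *
E_=[np.array(e) for e in ((527,-18),(523,-18),(517,-18),(530,-10),(524,-10))]
def g_(a):
    b0,b1,t,r,o=a; g=2*(abs(o)-7.5); out=[]
    if czh(b0,t,r,o,g)>23: return []
    for e in E_:
        push=np.degrees(np.arctan2(*((e-A)*[1,-1])))
        if abs((b0+b1)/2-push)>16: continue
        m=(99,'')
        for s in np.linspace(0,1,7):
            b=b0+(b1-b0)*s;B=A+(e-A)*s
            c=clear(*pose(B,np.radians(b),np.radians(t),np.radians(r),o,g),B); k=min(c,key=c.get); m=min(m,(round(c[k],1),k,round(s,1)))
            if m[0]<2: break
        out.append((m,a,tuple(map(int,e))))
    return out
if __name__=='__main__':
    L=[(b0,b1,t,r,o) for b0 in range(22,50,4) for b1 in range(6,34,4) for t in (30,38,46) for r in(-8,0) for o in (-24,-30,-36,-43,-50)]
    with Pool() as p: X=sum(p.map(g_,L,chunksize=4),[])
    X.sort(key=lambda r:-r[0][0])
    for e in E_:
        for r in [x for x in X if x[2]==tuple(map(int,e))][:4]: print(r)
E
time python3 st4.py | sed 's/np.float64//g'
```

```text
(((3.4), 'yels', (1.0)), (38, 22, 30, -8, -30), (527, -18))
(((2.7), 'yels', (0.8)), (34, 22, 30, -8, -30), (527, -18))
(((2.1), 'yel', (0.0)), (34, 26, 38, -8, -24), (527, -18))
(((1.9), 'yel', (0.0)), (26, 6, 30, -8, -36), (527, -18))
(((4.0), 'pur', (1.0)), (34, 22, 30, -8, -30), (523, -18))
(((3.9), 'pur', (1.0)), (34, 22, 38, -8, -30), (523, -18))
(((2.9), 'pur', (1.0)), (34, 22, 30, -8, -36), (523, -18))
(((2.6), 'yel', (0.0)), (30, 22, 30, -8, -30), (523, -18))
(((1.9), 'yel', (0.0)), (26, 6, 30, -8, -36), (517, -18))
(((1.9), 'yel', (0.0)), (26, 10, 30, -8, -36), (517, -18))
(((1.9), 'yel', (0.0)), (26, 14, 30, -8, -36), (517, -18))
(((1.9), 'yel', (0.0)), (26, 18, 30, -8, -36), (517, -18))
(((6.7), 'yels', (1.0)), (38, 26, 38, -8, -30), (530, -10))
(((6.7), 'pur', (1.0)), (38, 30, 30, -8, -24), (530, -10))
(((6.7), 'sdh', (0.8)), (38, 30, 38, -8, -24), (530, -10))
(((6.7), 'yels', (1.0)), (42, 26, 38, -8, -30), (530, -10))
(((6.8), 'pur', (1.0)), (34, 26, 30, -8, -30), (524, -10))
(((6.7), 'pur', (1.0)), (34, 26, 38, -8, -30), (524, -10))
(((5.1), 'yels', (1.0)), (34, 22, 30, -8, -36), (524, -10))
(((4.4), 'pur', (1.0)), (34, 26, 30, -8, -36), (524, -10))
real	0m10.530s
user	0m39.238s
sys	0m0.194s
```

```bash
python3 - <<'E'
from look import *
B=(507.3,55.5)
print(manip.state()['eef_pos'])
for l,bk,o,g in ((45,14,-40,45),(25,14,-40,45),(0,14,-36,45),(0,10,-30,45),(0,3,-30,45)):
    # lateral shift by changing o but contact depth 0 -> use explicit
    t=list(target(B,38,38,-30,45,rho=-8,back=bk,lift=l)); p=np.array([np.cos(np.radians(38)),np.sin(np.radians(38)),0])
    sh=p*(o+30); t[0]=t[0]+sh; t[2]=t[2]+sh
    n=len(t[2])//2
    print(l,bk,o,*delta(t),cl(t,B,4),t[2][:n,2].min(),t[2][n:,2].min())
# bottle-finger clearances aside; intermediate: current pose with opening .52
E
```

```text
[426.19  83.22  65.56]
45 14 -40 [ 1.45 -0.99  0.44] [ 0.18 -0.06  0.23] [('yels', 15.3), ('yel', 29.1), ('sdh', 31.1), ('yelc', 36.5)] 48.0 56.35038605760393
25 14 -40 [ 1.45 -0.99 -1.56] [ 0.18 -0.06  0.23] [('sdh', 19.5), ('yels', 24.4), ('yel', 24.6), ('yelc', 35.5)] 28.0 36.35038605760393
0 14 -36 [ 1.76 -0.74 -4.06] [ 0.18 -0.06  0.23] [('sdh', 9.9), ('yel', 20.6), ('yelc', 31.6), ('bench', 32.6)] 3.0 11.35038605760393
0 10 -30 [ 2.48 -0.69 -4.06] [ 0.18 -0.06  0.23] [('yel', 14.1), ('sdh', 16.3), ('yelc', 25.1), ('yels', 29.0)] 3.0 11.35038605760393
0 3 -30 [ 2.91 -1.24 -4.06] [ 0.18 -0.06  0.23] [('yel', 13.4), ('sdh', 17.8), ('bot', 24.2), ('yelc', 24.4)] 3.0 11.35038605760393
```

```bash
python3 - <<'E'
from look import *
A=np.array((507.3,55.5))
W=[(A,38),((515,34),34),((522,12),30),((528,-6),26),((531,-14),21),((533,-19),17)]
for r,th in((-4,36),(-4,32),(0,36),(-6,36)):
    print(r,th)
    for B,b in W:
        t=target(B,b,th,-30,45,rho=r,zmin=2); print('  ',np.round(B),b,t[0],cl(t,B,4))
E
```

```text
-4 36
   [507.  56.] 38 [457.85  68.78  21.48] [('yel', 8.3), ('sdh', 18.2), ('bot', 18.5), ('yels', 19.2)]
   [515  34] 34 [466.59  50.7   21.48] [('yels', 3.5), ('yel', 7.5), ('sdh', 14.4), ('bot', 18.5)]
   [522  12] 30 [474.88  32.04  21.48] [('yels', -0.2), ('yel', 6.9), ('sdh', 13.6), ('yelc', 17.9)]
   [528  -6] 26 [482.39  17.28  21.48] [('yels', -1.4), ('yel', 3.0), ('pur', 10.8), ('sdh', 13.1)]
   [531 -14] 21 [487.59  13.16  21.48] [('yel', -2.3), ('yels', -2.0), ('yelc', 2.4), ('pur', 9.4)]
   [533 -19] 17 [491.59  11.12  21.48] [('yel', -2.1), ('yels', -0.9), ('yelc', -0.2), ('pur', 9.8)]
-4 32
   [507.  56.] 38 [458.09  68.42  21.48] [('yel', 8.1), ('yels', 12.0), ('bot', 13.4), ('yelc', 19.1)]
   [515  34] 34 [466.81  50.32  21.48] [('yels', 2.3), ('yel', 7.7), ('bot', 13.4), ('sdh', 18.6)]
   [522  12] 30 [475.06  31.64  21.48] [('yels', 1.1), ('yel', 7.7), ('bot', 13.4), ('sdh', 18.0)]
   [528  -6] 26 [482.55  16.86  21.48] [('yels', -0.8), ('yel', 4.6), ('pur', 10.8), ('bot', 13.4)]
   [531 -14] 21 [487.71  12.74  21.48] [('yels', -1.4), ('yel', 3.1), ('yelc', 8.2),
[... 631 characters left out ...]
533 -19] 17 [492.35  11.36  18.91] [('yel', -4.6), ('yelc', -3.7), ('yels', -1.0), ('pur', 9.9)]
-6 36
   [507.  56.] 38 [457.54  68.54  22.74] [('yel', 10.6), ('sdh', 17.1), ('bot', 18.5), ('yels', 19.9)]
   [515  34] 34 [466.27  50.48  22.74] [('yels', 6.3), ('yel', 9.2), ('sdh', 13.0), ('bot', 18.5)]
   [522  12] 30 [474.54  31.84  22.74] [('yels', 4.5), ('yel', 9.1), ('sdh', 11.8), ('bot', 18.5)]
   [528  -6] 26 [482.04  17.1   22.74] [('yels', 1.4), ('yel', 6.4), ('pur', 10.8), ('sdh', 10.9)]
   [531 -14] 21 [487.22  13.02  22.74] [('yels', -2.7), ('yel', 0.1), ('yelc', 7.1), ('pur', 9.3)]
   [533 -19] 17 [491.22  11.01  22.74] [('yels', -1.2), ('yel', 2.2), ('yelc', 3.4), ('pur', 9.7)]
```

```bash
sed -i 's/^BODY=.*/BODY=np.concatenate([boxpts(-95,95,-37.5,37.5,-112,-56,10),boxpts(-45,45,-45,45,-200,-112,12)])/' plan.py
sed -i 's/^plan.BODY=.*//' st2.py dp.py
cat > st5.py <<'E'
from st2 import *
E_=[np.array(e) for e in ((533,-19),(526,-19),(520,-19))]
def g_(a):
    b0,b1,t,r,o=a; g=2*(abs(o)-7.5); out=[]
    for e in E_:
        push=np.degrees(np.arctan2(*((e-A)*[1,-1])))
        if abs((b0+b1)/2-push)>14: continue
        m=(99,'')
        for s in np.linspace(0,1,7):
            b=b0+(b1-b0)*s;B=A+(e-A)*s
            c=clear(*pose(B,np.radians(b),np.radians(t),np.radians(r),o,g,2),B); k=min(c,key=c.get); m=min(m,(round(c[k],1),k,round(s,1)))
            if m[0]<2: break
        out.append((m,a,tuple(map(int,e))))
    return out
if __name__=='__main__':
    L=[(b0,b1,t,r,o) for b0 in range(18,46,4) for b1 in range(6,34,4) for t in (30,36) for r in(-4,0) for o in (-22.5,-28,-34,-40,-46)]
    with Pool() as p: X=sum(p.map(g_,L,chunksize=4),[])
    X.sort(key=lambda r:-r[0][0])
    for e in E_:
        for r0 in (-4,0):
            for r in [x for x in X if x[2]==tuple(map(int,e)) and x[1][3]==r0][:4]: print(r)
E
python3 st5.py | sed 's/np.float64//g'
```

```text
(((6.4), 'yel', (0.7)), (42, 14, 30, -4, -40), (533, -19))
(((5.4), 'pur', (1.0)), (42, 18, 30, -4, -34), (533, -19))
(((5.2), 'yel', (0.7)), (42, 22, 30, -4, -28), (533, -19))
(((4.2), 'pur', (1.0)), (34, 18, 30, -4, -40), (533, -19))
(((4.2), 'pur', (1.0)), (42, 18, 30, 0, -40), (533, -19))
(((3.9), 'sdh', (0.0)), (42, 14, 30, 0, -46), (533, -19))
(((3.9), 'sdh', (0.0)), (42, 18, 30, 0, -46), (533, -19))
(((2.7), 'sdh', (0.0)), (38, 14, 30, 0, -46), (533, -19))
(((9.9), 'yel', (0.7)), (42, 14, 30, -4, -40), (526, -19))
(((7.4), 'yel', (0.7)), (38, 14, 30, -4, -40), (526, -19))
(((6.3), 'pur', (1.0)), (30, 18, 30, -4, -40), (526, -19))
(((6.3), 'pur', (1.0)), (34, 18, 30, -4, -40), (526, -19))
(((6.1), 'yel', (0.7)), (38, 18, 30, 0, -40), (526, -19))
(((3.9), 'yel', (0.8)), (38, 18, 36, 0, -40), (526, -19))
(((3.9), 'sdh', (0.0)), (42, 10, 30, 0, -46), (526, -19))
(((3.9), 'sdh', (0.0)), (42, 14, 30, 0, -46), (526, -19))
(((5.6), 'yel', (0.7)), (30, 14, 30, -4, -40), (520, -19))
(((3.5), 'yel', (0.7)), (34, 10, 30, -4, -40), (520, -19))
(((2.3), 'yel', (0.7)), (30, 14, 36, -4, -40), (520, -19))
(((1.9), 'yel', (0.5)), (30, 10, 30, -4, -40), (520, -19))
(((1.9), 'yel', (0.2)), (34, 10, 30, 0, -34), (520, -19))
(((1.9), 'yel', (0.2)), (34, 10, 36, 0, -34), (520, -19))
(((1.6), 'sdh', (0.0)), (34, 6, 30, 0, -46), (520, -19))
(((1.6), 'sdh', (0.0)), (34, 10, 30, 0, -46), (520, -19))
```

```bash
cat > rows.py <<'E'
from look import *
def chain(L,st=None):
    # L: list of (pos,M); prints row deltas from current
    st=st or manip.state(); P=st['eef_pos'];M=R.from_rotvec(st['orientation']).as_matrix()
    for t in L:
        print(np.round((t[0]-P)/10,2),np.round(R.from_matrix(t[1]@M.T).as_rotvec(),3)); P,M=t[0],t[1]
E
python3 - <<'E'
from rows import *
B=(507.3,55.5)
L=[]
p=np.array([np.cos(np.radians(42)),np.sin(np.radians(42)),0])
for l,bk,s in ((45,16,-6),(20,16,-6),(0,16,-3),(0,5,0)):
    t=list(target(B,42,30,-40,65,rho=-4,back=bk,lift=l,zmin=2)); t[0]=t[0]+p*s; t[2]=t[2]+p*s; L.append(t); print(l,cl(t,B),t[0],t[2][:,2].min())
chain(L)
print('push')
A=np.array(B);E=np.array((526,-19)); L=[]
for s in np.linspace(0,1,9):
    t=target(A+(E-A)*s,42-28*s,30,-40,65,rho=-4,zmin=2); L.append(t)
chain(L)
E
```

```text
45 [('yels', 18.0), ('sdh', 23.0), ('yel', 32.5)] [434.86  65.94  67.15] 47.0
20 [('sdh', 5.0), ('yels', 25.5), ('bot', 26.9)] [434.86  65.94  42.15] 22.0
0 [('sdh', -0.6), ('yel', 26.4), ('bot', 26.9)] [437.09  67.95  22.15] 2.0
0 [('sdh', 7.7), ('bot', 15.8), ('yel', 23.0)] [446.68  61.78  22.15] 2.0
[ 0.87 -1.73  0.16] [0.26 0.09 0.3 ]
[ 0.   0.  -2.5] [0. 0. 0.]
[ 0.22  0.2  -2.  ] [0. 0. 0.]
[ 0.96 -0.62  0.  ] [0. 0. 0.]
push
[ 2.38 -2.52 -4.34] [0.26 0.09 0.3 ]
[ 0.26 -0.58  0.  ] [-0.   -0.   -0.06]
[ 0.28 -0.58  0.  ] [ 0.   -0.   -0.06]
[ 0.3  -0.59  0.  ] [ 0.    0.   -0.06]
[ 0.32 -0.59  0.  ] [-0.   -0.   -0.06]
[ 0.34 -0.6   0.  ] [-0.    0.   -0.06]
[ 0.36 -0.61  0.  ] [ 0.    0.   -0.06]
[ 0.38 -0.61  0.  ] [ 0.   -0.   -0.06]
[ 0.4  -0.62  0.  ] [-0.    0.   -0.06]
```

Request:
{"api": "carry_out", "payload": {"series": [0.7, -0.7, 0.1, 0.087, 0.03, 0.1, 0.7, -0.7, 0, 0.087, 0.03, 0.1, 0.65, -0.75, 0, 0.087, 0.03, 0.1, 0, 0, 0, 0, 0, 0], "gripper": 0.747}}

```text
time_s: 3.68
eef_pos: [445.6, 58.6, 66.1]
orientation: [2.496, 0.92, 0.333]
contact_force: [0.4, 0.3, -0.2]
opening: 0.757
```

```bash
python3 - <<'E'
from rows import *
s=manip.state();print(s['eef_pos'],s['time_s'],s['contact_force'],s['opening'])
b,n=bottle('side',save='pics/s4.png');print(b,n)
B=(507.3,55.5)
t=target(B,42,30,-40,65,rho=-4,back=6,lift=20,zmin=2);u=target(B,42,30,-40,65,rho=-4,back=6,zmin=2);chain([t,u]);print(cl(t,B),cl(u,B))
E
```

```text
[445.61  58.56  66.09] 3.675 [ 0.36  0.29 -0.24] 0.7565978076956323
[507.11  56.53] 380
[-0.    0.21 -2.36] [-0.   -0.01  0.01]
[ 0.  0. -2.] [0. 0. 0.]
[('sdh', 15.1), ('yels', 15.6), ('bot', 16.8)] [('sdh', 7.1), ('bot', 16.8), ('yel', 23.0)]
```

Request:
{"api": "carry_out", "payload": {"series": [0, 0.2, -1.4, 0, 0, 0, 0, 0, -1.2, 0, 0, 0, 0, 0, -0.9, 0, 0, 0, 0, 0, -0.7, 0, 0, 0]}}

```text
time_s: 4.22
eef_pos: [446.4, 65.0, 22.5]
orientation: [2.491, 0.931, 0.334]
contact_force: [0.4, 0.1, -0.2]
opening: 0.749
```

```bash
python3 - <<'E'
from rows import *
s=manip.state();print(s['eef_pos'],s['time_s'],s['contact_force'],s['opening'])
b,n=bottle('side',save='pics/s5.png');print(b,n)
im,d=read_camera('top'); cv2.imwrite('pics/t5c.png',np.hstack([cv2.resize(im[170:290,190:310],None,fx=3.3,fy=3.3,interpolation=2),cv2.resize(cv2.imread('pics/s5.png')[110:230,190:310],None,fx=3.3,fy=3.3,interpolation=2)]))
A=np.array((507.3,55.5));E=np.array((526,-19)); L=[]
for s in np.linspace(0,1,9):
    t=target(A+(E-A)*s,42-28*s,30,-40,65,rho=-4,zmin=2.5); L.append(t)
chain(L)
E
```

```text
[446.41  65.    22.48] 4.225 [ 0.36  0.12 -0.19] 0.7487606408884786
[507.11  56.57] 377
[ 0.39 -0.67  0.02] [ 0.   -0.01  0.  ]
[ 0.26 -0.58  0.  ] [-0.   -0.   -0.06]
[ 0.28 -0.58  0.  ] [ 0.   -0.   -0.06]
[ 0.3  -0.59  0.  ] [ 0.    0.   -0.06]
[ 0.32 -0.59  0.  ] [-0.   -0.   -0.06]
[ 0.34 -0.6   0.  ] [-0.    0.   -0.06]
[ 0.36 -0.61  0.  ] [ 0.    0.   -0.06]
[ 0.38 -0.61  0.  ] [ 0.   -0.   -0.06]
[ 0.4  -0.62  0.  ] [-0.    0.   -0.06]
```

Request:
{"api": "carry_out", "payload": {"series": [0.2, -0.35, 0, 0, 0, 0, 0.19, -0.32, 0, 0, 0, 0, 0.13, -0.29, 0, 0, 0, -0.03, 0.13, -0.29, 0, 0, 0, -0.03, 0.14, -0.29, 0, 0, 0, -0.03]}}

```text
time_s: 4.95
eef_pos: [454.3, 47.7, 23.7]
orientation: [2.526, 0.811, 0.305]
contact_force: [-0.6, -0.2, -1.4]
opening: 0.742
```

```bash
cat > chk.py <<'E'
from rows import *
import sys
def chk(guess,tag):
    s=manip.state();print('t',s['time_s'],s['eef_pos'],'F',s['contact_force'],'op',round(s['opening'],3))
    b,n=bottle('side',guess,save=f'pics/{tag}.png');print('bottle',b,n); return b
E
python3 - <<'E'
from chk import *
chk((509,50),'s6')
A=np.array((507.3,55.5));E=np.array((526,-19)); L=[]
for s in np.linspace(0,1,9)[1:]: L.append(target(A+(E-A)*s,42-28*s,30,-40,65,rho=-4,zmin=2.5))
chain(L)
E
```

```text
t 4.95 [454.3   47.67  23.74] F [-0.58 -0.2  -1.35] op 0.742
bottle [516.22  43.56] 388
[-0.22  0.47 -0.12] [-0.   -0.01  0.03]
[ 0.28 -0.58  0.  ] [ 0.   -0.   -0.06]
[ 0.3  -0.59  0.  ] [ 0.    0.   -0.06]
[ 0.32 -0.59  0.  ] [-0.   -0.   -0.06]
[ 0.34 -0.6   0.  ] [-0.    0.   -0.06]
[ 0.36 -0.61  0.  ] [ 0.    0.   -0.06]
[ 0.38 -0.61  0.  ] [ 0.   -0.   -0.06]
[ 0.4  -0.62  0.  ] [-0.    0.   -0.06]
```

```bash
python3 - <<'E'
from chk import *
from scipy.interpolate import interp1d
A=np.array((516.2,42.6))
def path(b0,b1,n,ds):
    P=[A];bs=np.linspace(b0,b1,n+1)
    for b in bs[:-1]:
        P.append(P[-1]+ds*np.array([np.sin(np.radians(b)),-np.cos(np.radians(b))]))
    return P,bs
s=manip.state();M=R.from_rotvec(s['orientation']).as_matrix(); b=np.degrees(np.arctan2(M[1,0],M[0,0])); print('b now',b)
p=np.array([np.cos(np.radians(b)),np.sin(np.radians(b))]); tip=s['eef_pos']+M@np.array([40,0,14]); print('lat of bottle vs finger', (A-tip[:2])@p)
for b0,b1 in ((35,14),(32,6),(30,2),(25,5)):
    P,bs=path(b0,b1,8,8.3); print(b0,b1)
    for B,b in zip(P,bs):
        print('  ',np.round(B),round(b),cl(target(B,b,30,-40,65,rho=-4,zmin=2.5),B,3))
E
```

```text
b now 36.54036854356983
lat of bottle vs finger 5.667160916125988
35 14
   [516.  43.] 35 [('bot', 10.8), ('yel', 14.0), ('sdh', 18.1)]
   [521.  36.] 32 [('yel', 8.9), ('bot', 10.8), ('yelc', 19.9)]
   [525.  29.] 30 [('yel', 4.9), ('bot', 10.8), ('yelc', 15.9)]
   [530.  22.] 27 [('yel', 0.9), ('bot', 10.8), ('yelc', 11.9)]
   [533.  14.] 24 [('yel', -3.7), ('yelc', 7.3), ('bot', 10.8)]
   [537.   7.] 22 [('yel', -3.1), ('yelc', 7.9), ('bot', 10.8)]
   [540.  -1.] 19 [('yel', 3.7), ('bot', 10.8), ('yelc', 14.7)]
   [543.  -9.] 17 [('bot', 10.8), ('yel', 13.5), ('pur', 14.1)]
   [545. -17.] 14 [('yels', 8.9), ('pur', 10.2), ('bot', 10.8)]
32 6
   [516.  43.] 32 [('yel', 9.0), ('bot', 10.8), ('sdh', 18.1)]
   [521.  36.] 29 [('yel', 3.0), ('bot', 10.8), ('yelc', 14.0)]
   [525.  28.] 26 [('yel', -1.8), ('yelc', 9.2), ('bot', 10.8)]
   [528.  21.] 22 [('yel', -7.4), ('yelc', 3.6), ('bot', 10.8)]
   [531.  13.] 19 [('yel', -9.6), ('yelc', 1.4), ('bot', 10.8)]
   [534.   5.] 16 [('yel', -1.7), ('yelc', 9.3), ('bot', 10.8)]
   [536.  -3.] 12 [('yel', 9.2), ('bot', 10.8), ('yels', 10.8)]

[... 588 characters left out ...]
. -12.] 6 [('yels', 0.9), ('bot', 10.8), ('yel', 12.7)]
   [536. -20.] 2 [('yels', 2.0), ('bot', 10.8), ('yel', 14.8)]
25 5
   [516.  43.] 25 [('yel', -3.1), ('yelc', 7.9), ('bot', 10.8)]
   [520.  35.] 22 [('yel', -6.6), ('yelc', 4.4), ('bot', 10.8)]
   [523.  27.] 20 [('yel', -10.5), ('yelc', 0.5), ('bot', 10.8)]
   [526.  20.] 18 [('yel', -10.9), ('yelc', -3.1), ('bot', 10.8)]
   [528.  12.] 15 [('yel', -8.5), ('yelc', 2.5), ('bot', 10.8)]
   [530.   4.] 12 [('yel', 1.9), ('bot', 10.8), ('yelc', 12.9)]
   [532.  -4.] 10 [('yels', 9.3), ('bot', 10.8), ('yel', 11.7)]
   [534. -13.] 8 [('yels', 2.9), ('bot', 10.8), ('yel', 18.1)]
   [535. -21.] 5 [('yels', 0.0), ('bot', 10.8), ('yel', 19.7)]
```

```bash
python3 - <<'E'
from chk import *
A=np.array((516.2,42.6))
for o in (-45,-49):
  for bsq in ([36]*5+[32,26,20,15,10],[38]*6+[30,22,14,8],[34]*5+[28,22,16,10,4]):
    B=A.copy(); print(o)
    for b in bsq:
        print('  ',np.round(B),b,cl(target(B,b,30,o,2*(-o-7.5),rho=-4,zmin=2.5),B,3))
        B=B+8*np.array([np.sin(np.radians(b)),-np.cos(np.radians(b))])
E
```

```text
-45
   [516.  43.] 36 [('sdh', 10.6), ('bot', 11.0), ('yel', 20.6)]
   [521.  36.] 36 [('bot', 11.0), ('sdh', 15.1), ('yel', 20.1)]
   [526.  30.] 36 [('bot', 11.0), ('sdh', 19.3), ('yel', 19.8)]
   [530.  23.] 36 [('bot', 11.0), ('pur', 14.1), ('yel', 20.5)]
   [535.  17.] 36 [('pur', 6.2), ('bot', 11.0), ('purc', 17.2)]
   [540.  10.] 32 [('pur', 5.5), ('bot', 11.0), ('yel', 14.3)]
   [544.   3.] 26 [('yel', 5.2), ('pur', 8.3), ('bot', 11.0)]
   [547.  -4.] 20 [('yel', 8.1), ('pur', 11.0), ('bot', 11.0)]
   [550. -11.] 15 [('yels', 10.5), ('bot', 11.0), ('pur', 11.9)]
   [552. -19.] 10 [('yels', 0.7), ('bot', 11.0), ('pur', 12.7)]
-45
   [516.  43.] 38 [('bot', 11.0), ('sdh', 11.1), ('yel', 23.4)]
   [521.  36.] 38 [('bot', 11.0), ('sdh', 15.7), ('yel', 23.1)]
   [526.  30.] 38 [('bot', 11.0), ('pur', 18.6), ('sdh', 20.2)]
   [531.  24.] 38 [('pur', 10.7), ('bot', 11.0), ('purc', 21.7)]
   [536.  17.] 38 [('pur', 3.0), ('bot', 11.0), ('purc', 14.0)]
   [541.  11.] 38 [('pur', -4.6), ('purc', 6.4), ('bot', 11.0)]
   [546.   5.] 30 [('pur', 2.1), ('yel', 9.5), ('bot', 11.0)]
   [550.
[... 2040 characters left out ...]
 [555. -17.] 8 [('yels', 1.2), ('bot', 10.8), ('yel', 17.3)]
-49
   [516.  43.] 34 [('sdh', 4.6), ('bot', 10.8), ('yel', 21.3)]
   [521.  36.] 34 [('sdh', 8.3), ('bot', 10.8), ('yel', 21.0)]
   [525.  29.] 34 [('bot', 10.8), ('sdh', 12.5), ('yel', 20.9)]
   [530.  23.] 34 [('bot', 10.8), ('sdh', 16.7), ('pur', 17.2)]
   [534.  16.] 34 [('pur', 9.2), ('bot', 10.8), ('purc', 20.2)]
   [539.   9.] 28 [('bot', 10.8), ('yel', 11.1), ('pur', 11.9)]
   [542.   2.] 22 [('yel', 5.1), ('bot', 10.8), ('pur', 14.5)]
   [545.  -5.] 16 [('bot', 10.8), ('yel', 11.2), ('pur', 17.1)]
   [548. -13.] 10 [('yels', 3.6), ('bot', 10.8), ('pur', 19.5)]
   [549. -21.] 4 [('yels', 1.9), ('bot', 10.8), ('yel', 16.9)]
```

Request:
{"api": "carry_out", "payload": {"series": [-0.15, 0.2, -0.1, 0, 0, 0, 0, 0, 0, 0, 0, 0, 0, 0, 0, 0, 0, 0], "gripper": 0.885}}

```text
time_s: 5.38
eef_pos: [452.6, 49.7, 22.6]
orientation: [2.525, 0.813, 0.305]
contact_force: [-0.8, -0.3, 0.0]
opening: 0.881
```

```bash
cat > p1.py <<'E'
from chk import *
def tool_now(o):
    s=manip.state();M=R.from_rotvec(s['orientation']).as_matrix(); b=np.degrees(np.arctan2(M[1,0],M[0,0]))
    p=np.array([np.cos(np.radians(b)),np.sin(np.radians(b))]); tip=s['eef_pos']+M@np.array([-o,0,14]); return b,tip,p
def follow(A,bsq,o,ds=4,th=30,rho=-4,zmin=2.5,pr=True,gap=None):
    gap=2*(abs(o)-7.5) if gap is None else gap
    B=np.array(A,float);L=[];BB=[]
    for b in bsq:
        L.append(target(B,b,th,o,gap,rho=rho,zmin=zmin)); BB.append(B)
        B=B+ds*np.array([np.sin(np.radians(b)),-np.cos(np.radians(b))])
    chain(L); print([cl(t,b,1)[0] for t,b in zip(L,BB)],'end',BB[-1])
E
python3 - <<'E'
from p1 import *
b=chk((516,43),'s7'); B=b-[0,1]; bn,tip,p=tool_now(-46); print(bn,tip,(B-tip[:2])@p)
follow(B,[36,36,36,36,36,36,36,36],-46)
E
```

```text
t 5.375 [452.59  49.71  22.61] F [-0.81 -0.33  0.  ] op 0.881
bottle [516.68  43.  ] 389
36.688433487936614 [494.23  72.05  13.53] 0.05114295793406763
[ 0.25 -0.27  0.04] [-0.   -0.01 -0.01]
[ 0.24 -0.32  0.  ] [0. 0. 0.]
[ 0.24 -0.32  0.  ] [0. 0. 0.]
[ 0.24 -0.32  0.  ] [0. 0. 0.]
[ 0.24 -0.32  0.  ] [0. 0. 0.]
[ 0.24 -0.32  0.  ] [0. 0. 0.]
[ 0.24 -0.32  0.  ] [0. 0. 0.]
[ 0.24 -0.32  0.  ] [0. 0. 0.]
[('sdh', 9.5), ('bot', 10.9), ('bot', 10.9), ('bot', 10.9), ('bot', 10.9), ('bot', 10.9), ('bot', 10.9), ('pur', 9.1)] end [533.14  19.34]
```

Request:
{"api": "carry_out", "payload": {"series": [0.24, -0.28, 0, 0, 0, 0, 0.24, -0.32, 0, 0, 0, 0, 0.24, -0.32, 0, 0, 0, 0, 0.24, -0.32, 0, 0, 0, 0, 0.24, -0.32, 0, 0, 0, 0]}}

```text
time_s: 6.05
eef_pos: [464.8, 33.9, 22.5]
orientation: [2.525, 0.812, 0.305]
contact_force: [-0.3, 0.1, -0.5]
opening: 0.89
```

```bash
python3 - <<'E'
from p1 import *
b=chk((526,29),'s8'); B=b-[0,1]; bn,tip,p=tool_now(-46); print(bn,tip,(B-tip[:2])@p)
follow(B,[36,36,36,36,35,33,31,28,25,22.5,20,17.5,15],-46)
E
```

```text
t 6.05 [464.83  33.85  22.55] F [-0.26  0.07 -0.51] op 0.89
bottle [526.84  28.49] 387
36.61601277910049 [506.68  55.58  13.6 ] -0.5792036456696431
[ 0.02 -0.08  0.04] [-0.   -0.01 -0.01]
[ 0.24 -0.32  0.  ] [0. 0. 0.]
[ 0.24 -0.32  0.  ] [0. 0. 0.]
[ 0.24 -0.32  0.  ] [0. 0. 0.]
[ 0.24 -0.22  0.  ] [-0.   -0.   -0.02]
[ 0.25 -0.11 -0.  ] [-0.    0.   -0.04]
[ 0.25 -0.12  0.  ] [-0.   -0.   -0.04]
[ 0.27 -0.03  0.  ] [ 0.   -0.   -0.05]
[ 0.27 -0.04  0.  ] [ 0.    0.   -0.05]
[ 0.25 -0.1  -0.  ] [ 0.    0.   -0.04]
[ 0.24 -0.12  0.  ] [-0.   -0.   -0.04]
[ 0.24 -0.13 -0.  ] [ 0.    0.   -0.04]
[ 0.23 -0.14 -0.  ] [-0.   -0.   -0.04]
[('bot', 10.9), ('bot', 10.9), ('bot', 10.9), ('pur', 7.3), ('pur', 5.2), ('pur', 4.8), ('pur', 4.4), ('pur', 5.8), ('yel', 6.7), ('pur', 7.6), ('pur', 8.1), ('pur', 8.6), ('pur', 9.0)] end [550.45 -13.94]
```

Request:
{"api": "carry_out", "payload": {"series": [0.24, -0.36, 0.03, 0, 0, 0, 0.24, -0.32, 0, 0, 0, 0, 0.24, -0.32, 0, 0, 0, 0, 0.24, -0.22, 0, 0, 0, -0.02, 0.25, -0.11, 0, 0, 0, -0.04]}}

```text
time_s: 6.72
eef_pos: [476.7, 20.5, 22.9]
orientation: [2.545, 0.733, 0.284]
contact_force: [-0.9, 0.6, -0.7]
opening: 0.883
```

```bash
python3 - <<'E'
from p1 import *
b=chk((537,13),'s9'); B=b-[0,1]; bn,tip,p=tool_now(-46); print(bn,tip,(B-tip[:2])@p)
follow(B,[33,31,28,25,22.5,20,17.5,15,13],-46)
E
```

```text
t 6.725 [476.71  20.53  22.85] F [-0.94  0.57 -0.65] op 0.883
bottle [539.27  11.9 ] 382
33.078873944537264 [520.73  40.66  14.02] -0.7067979027908036
[ 0.03 -0.19  0.  ] [-0. -0. -0.]
[ 0.25 -0.12  0.  ] [-0.   -0.   -0.04]
[ 0.27 -0.03  0.  ] [ 0.   -0.   -0.05]
[ 0.27 -0.04  0.  ] [ 0.    0.   -0.05]
[ 0.25 -0.1  -0.  ] [ 0.    0.   -0.04]
[ 0.24 -0.12  0.  ] [-0.   -0.   -0.04]
[ 0.24 -0.13 -0.  ] [ 0.    0.   -0.04]
[ 0.23 -0.14 -0.  ] [-0.   -0.   -0.04]
[ 0.2  -0.19  0.  ] [-0.   -0.   -0.04]
[('pur', 4.1), ('pur', 3.8), ('pur', 5.2), ('pur', 6.6), ('pur', 7.1), ('pur', 7.6), ('pur', 8.0), ('pur', 8.5), ('yels', 6.2)] end [552.22 -18.17]
```

The bottle stands upright at about (270,205), just ahead of the right finger. The purple bottle at (230,218) and the yellow one at (285,158) are untouched. I'm continuing the turn.

Request:
{"api": "carry_out", "payload": {"series": [0.25, -0.25, 0, 0, 0, -0.04, 0.27, -0.06, 0, 0, 0, -0.05, 0.27, -0.05, 0, 0, 0, -0.05, 0.25, -0.1, 0, 0, 0, -0.04, 0.24, -0.12, 0, 0, 0, -0.04]}}

```text
time_s: 7.4
eef_pos: [489.8, 15.3, 22.9]
orientation: [2.597, 0.447, 0.211]
contact_force: [0.0, 0.9, 1.1]
opening: 0.885
```

```bash
python3 - <<'E'
from p1 import *
b=chk((547,-5),'s10'); B=b-[0,1]; bn,tip,p=tool_now(-46); print(bn,tip,(B-tip[:2])@p)
follow(B,[20,17.5,15,13],-46)
E
```

```text
t 7.4 [489.85  15.27  22.9 ] F [0.01 0.93 1.12] op 0.885
bottle [551.07  -5.31] 383
20.51036467549987 [536.95  25.2   14.05] 2.188900315850941
[0.25 0.01 0.  ] [-0.   -0.   -0.01]
[ 0.24 -0.13 -0.  ] [ 0.    0.   -0.04]
[ 0.23 -0.14 -0.  ] [-0.   -0.   -0.04]
[ 0.2  -0.19  0.  ] [-0.   -0.   -0.04]
[('pur', 7.5), ('pur', 8.1), ('yels', 8.5), ('yels', 4.1)] end [554.68 -17.75]
```

Request:
{"api": "carry_out", "payload": {"series": [0.24, -0.13, 0, 0, 0, -0.03, 0.24, -0.15, 0, 0, 0, -0.03, 0.22, -0.18, 0, 0, 0, -0.03, 0.15, -0.25, 0, 0, 0, -0.02]}}

```text
time_s: 7.95
eef_pos: [498.4, 7.9, 22.9]
orientation: [2.612, 0.303, 0.173]
contact_force: [-0.4, 1.3, 1.3]
opening: 0.886
```

```bash
python3 - <<'E'
from p1 import *
b=chk((554,-15),'s11'); B=b-[0,1]; bn,tip,p=tool_now(-46); print(bn,tip,(B-tip[:2])@p)
E
sed -i 's/^xs=.*/xs=np.arange(545.5,645,8);ys=np.arange(-12,-214,-8)/; s/^bs=.*/bs=np.radians(np.arange(-20,29,6));ths=np.radians([25,30,36])/; s/^modes=.*/modes=((0,36),(0,26))/' dp.py; time python3 dp.py
sed -i 's/for st in .*/for st in ((553.5,-20),(553.5,-28)):/; s/^r=run((3.*//; s/lims=.*/lims=[np.radians(36),np.radians(28)]/; s/run((0,),start=st)/run((0,),start=st,goal=(621.7,-204))/' dj.py; python3 dj.py | sed 's/np.float64//g'
```

```text
t 7.95 [498.44   7.94  22.89] F [-0.44  1.25  1.3 ] op 0.886
bottle [558.35 -18.64] 387
14.207671152582979 [545.7   12.23  13.93] 4.446189481276313
(2, 9, 3, 13, 26)
----
(553.5, -20) clear 5.5
[(-20, 36, (553.5), np.int64(-20), (7.7)), (-20, 36, (553.5), np.int64(-28), (11.2)), (-20, 36, (553.5), np.int64(-36), (11.2)), (-14, 36, (553.5), np.int64(-36), (9.3)), (-8, 36, (553.5), np.int64(-36), (5.5)), (-8, 36, (561.5), np.int64(-52), (11.2)), (-2, 36, (561.5), np.int64(-52), (9.8)), (-2, 36, (577.5), np.int64(-76), (7.2)), (-2, 36, (585.5), np.int64(-92), (9.8)), (4, 36, (585.5), np.int64(-92), (8.2)), (4, 36, (593.5), np.int64(-116), (6.8)), (10, 36, (593.5), np.int64(-116), (5.7)), (10, 36, (601.5), np.int64(-140), (7.5)), (10, 36, (601.5), np.int64(-148), (8.1)), (10, 36, (601.5), np.int64(-156), (6.7)), (10, 36, (609.5), np.int64(-180), (6.6)), (16, 36, (609.5), np.int64(-180), (11.2)), (16, 36, (625.5), np.int64(-204), (7.7))]
(553.5, -28) clear 5.5
[(-20, 36, (553.5), np.int64(-28), (11.2)), (-20, 36, (553.5), np.int64(-36), (11.2)), (-14, 36, (553.5), np.int64(-36), (9.3)), (-8, 36, (553.5), np.int64(-36), (5.5)), (-8, 36, (561.5), np.int64(-52), (11.2)), (-2, 36, (561.5), np.int64(-52), (9.8)), (-2, 36, (577.5), np.int64(-76), (7.2)), (-2, 36, (585.5), np.int64(-92), (9.8)), (4, 36, (585.5), np.int64(-92), (8.2)), (4, 36, (593.5), np.int64(-116), (6.8)), (10, 36, (593.5), np.int64(-116), (5.7)), (10, 36, (601.5), np.int64(-140), (7.5)), (10, 36, (601.5), np.int64(-148), (8.1)), (10, 36, (601.5), np.int64(-156), (6.7)), (10, 36, (609.5), np.int64(-180), (6.6)), (16, 36, (609.5), np.int64(-180), (11.2)), (16, 36, (625.5), np.int64(-204), (7.7))]
real	0m39.807s
user	1m16.958s
sys	0m0.138s
```

```bash
cat > poly.py <<'E'
from p1 import *
def evalp(pts,bs_,th,gap,rho=0,n=4,zmin=2.5):
    for (P,b0),(Q,b1) in zip(zip(pts[:-1],bs_[:-1]),zip(pts[1:],bs_[1:])):
        P,Q=np.array(P,float),np.array(Q,float); dirn=np.degrees(np.arctan2(Q[0]-P[0],P[1]-Q[1]))
        o=[]
        for s in np.linspace(0,1,n):
            B=P+(Q-P)*s;b=b0+(b1-b0)*s; o.append(cl(target(B,b,th,0,gap,rho=rho,zmin=zmin),B,2))
        m=min(o,key=lambda x:x[0][1]); print(P,'->',Q,'dir %.0f b %d-%d'%(dirn,b0,b1),m)
E
python3 - <<'E'
from poly import *
pts=[(558.4,-19.6),(569,-45),(582,-75),(592,-100),(598,-125),(604,-148),(612,-172),(621.7,-205.5)]
for th in (28,32):
  for rho in (0,-4,4):
    print(th,rho)
    evalp(pts,[4,3,2,4,8,11,14,16],th,36 ,rho)
E
```

```text
28 0
[558.4 -19.6] -> [569. -45.] dir 23 b 4-3 [('yels', -0.0), ('bot', 1.0)]
[569. -45.] -> [582. -75.] dir 23 b 3-2 [('bot', 1.0), ('pur', 5.9)]
[582. -75.] -> [ 592. -100.] dir 22 b 2-4 [('bot', 1.0), ('pur', 7.0)]
[ 592. -100.] -> [ 598. -125.] dir 13 b 4-8 [('bot', 1.0), ('big', 7.2)]
[ 598. -125.] -> [ 604. -148.] dir 15 b 8-11 [('bot', 1.0), ('big', 6.7)]
[ 604. -148.] -> [ 612. -172.] dir 18 b 11-14 [('bot', 1.0), ('big', 7.7)]
[ 612. -172.] -> [ 621.7 -205.5] dir 16 b 14-16 [('bot', 1.0), ('big', 9.0)]
28 -4
[558.4 -19.6] -> [569. -45.] dir 23 b 4-3 [('bot', 0.5), ('yels', 1.2)]
[569. -45.] -> [582. -75.] dir 23 b 3-2 [('pur', -2.0), ('bot', 0.5)]
[582. -75.] -> [ 592. -100.] dir 22 b 2-4 [('bot', 0.5), ('pur', 0.9)]
[ 592. -100.] -> [ 598. -125.] dir 13 b 4-8 [('bot', 0.5), ('pur', 6.7)]
[ 598. -125.] -> [ 604. -148.] dir 15 b 8-11 [('bot', 0.5), ('pur', 5.2)]
[ 604. -148.] -> [ 612. -172.] dir 18 b 11-14 [('bot', 0.5), ('pur', 3.2)]
[ 612. -172.] -> [ 621.7 -205.5] dir 16 b 14-16 [('bot', 0.5), ('big', 12.7)]
28 4
[558.4 -19.6] -> [569. -45.] dir 23 b 4-3 [('bot', 0.5), ('
[... 1313 characters left out ...]
'pur', 2.6), ('bot', 5.7)]
[ 604. -148.] -> [ 612. -172.] dir 18 b 11-14 [('pur', 2.6), ('bot', 5.7)]
[ 612. -172.] -> [ 621.7 -205.5] dir 16 b 14-16 [('bot', 5.7), ('big', 12.4)]
32 4
[558.4 -19.6] -> [569. -45.] dir 23 b 4-3 [('yels', -0.7), ('bot', 5.7)]
[569. -45.] -> [582. -75.] dir 23 b 3-2 [('bot', 5.7), ('pur', 13.6)]
[582. -75.] -> [ 592. -100.] dir 22 b 2-4 [('big', 1.3), ('bot', 5.7)]
[ 592. -100.] -> [ 598. -125.] dir 13 b 4-8 [('big', -0.9), ('bot', 5.7)]
[ 598. -125.] -> [ 604. -148.] dir 15 b 8-11 [('big', -1.5), ('bot', 5.7)]
[ 604. -148.] -> [ 612. -172.] dir 18 b 11-14 [('big', -0.4), ('bot', 5.7)]
[ 612. -172.] -> [ 621.7 -205.5] dir 16 b 14-16 [('big', 1.7), ('bot', 5.7)]
```

```bash
python3 - <<'E'
from p1 import *
B=(558.4,-19.6)
for o in (-46,-51):
  for bs_ in ([14]*7,[18]*7,[12,10,8,6,4,2,0]):
    print(o,bs_)
    follow(B,bs_,o)
E
```

```text
-46 [14, 14, 14, 14, 14, 14, 14]
[0.45 0.06 0.01] [-0. -0. -0.]
[ 0.1  -0.39  0.  ] [0. 0. 0.]
[ 0.1  -0.39  0.  ] [0. 0. 0.]
[ 0.1  -0.39  0.  ] [0. 0. 0.]
[ 0.1  -0.39  0.  ] [0. 0. 0.]
[ 0.1  -0.39  0.  ] [0. 0. 0.]
[ 0.1  -0.39  0.  ] [0. 0. 0.]
[('pur', 4.6), ('pur', 0.8), ('pur', -2.9), ('pur', -6.5), ('pur', -10.0), ('pur', -13.0), ('pur', -15.3)] end [564.21 -42.89]
-46 [18, 18, 18, 18, 18, 18, 18]
[ 0.27 -0.33  0.01] [-0.   -0.    0.07]
[ 0.12 -0.38  0.  ] [0. 0. 0.]
[ 0.12 -0.38  0.  ] [0. 0. 0.]
[ 0.12 -0.38  0.  ] [0. 0. 0.]
[ 0.12 -0.38  0.  ] [0. 0. 0.]
[ 0.12 -0.38  0.  ] [0. 0. 0.]
[ 0.12 -0.38  0.  ] [0. 0. 0.]
[('pur', -2.6), ('pur', -6.2), ('pur', -9.6), ('pur', -12.7), ('pur', -15.1), ('pur', -16.3), ('pur', -17.3)] end [565.82 -42.43]
-46 [12, 10, 8, 6, 4, 2, 0]
[0.55 0.25 0.01] [-0.   -0.   -0.04]
[ 0.19 -0.2  -0.  ] [ 0.    0.   -0.04]
[ 0.18 -0.21  0.  ] [-0.   -0.   -0.04]
[ 0.18 -0.22 -0.  ] [ 0.    0.   -0.04]
[ 0.17 -0.22  0.  ] [ 0.   -0.   -0.04]
[ 0.16 -0.23  0.  ] [ 0.    0.   -0.04]
[ 0.15 -0.23  0.  ] [-0.   -0.   -0.04]
[('yels', 0.7), ('yels', -1.9
[... 600 characters left out ...]
  ] [0. 0. 0.]
[ 0.12 -0.38  0.  ] [0. 0. 0.]
[ 0.12 -0.38  0.  ] [0. 0. 0.]
[ 0.12 -0.38  0.  ] [0. 0. 0.]
[ 0.12 -0.38  0.  ] [0. 0. 0.]
[('pur', -4.3), ('pur', -8.2), ('pur', -12.2), ('pur', -16.2), ('pur', -20.1), ('pur', -23.5), ('pur', -23.2)] end [565.82 -42.43]
-51 [12, 10, 8, 6, 4, 2, 0]
[0.06 0.15 0.04] [-0.   -0.   -0.04]
[ 0.19 -0.19 -0.  ] [ 0.    0.   -0.04]
[ 0.18 -0.19  0.  ] [-0.   -0.   -0.04]
[ 0.17 -0.2  -0.  ] [ 0.    0.   -0.04]
[ 0.17 -0.21  0.  ] [ 0.   -0.   -0.04]
[ 0.16 -0.21  0.  ] [ 0.    0.   -0.04]
[ 0.15 -0.22  0.  ] [-0.   -0.   -0.04]
[('yels', 4.5), ('yels', -1.0), ('yels', 1.7), ('yels', 0.1), ('yels', 3.6), ('yels', 1.7), ('pur', 5.7)] end [561.32 -43.38]
```

```bash
python3 - <<'E'
from p1 import *
import itertools
for B in ((558.4,-19.6),(561,-28),(565,-36)):
    r=[]
    for o,g in ((0,0),(-9,0),(9,0),(0,20),(-18,21),(18,21),(-24,33),(24,33),(-35,55),(35,55),(-46,77),(46,77),(51,87)):
        for b in range(-10,19,4):
            for th in (24,27,30):
                for rho in (-4,0,4):
                    c=cl(target(B,b,th,o,g,rho=rho,zmin=2.5),B,2); r.append((c[0][1],c,o,g,b,th,rho))
    r.sort(key=lambda x:-x[0]); print(B); [print('  ',x) for x in r[:10]]
E
```

```text
(558.4, -19.6)
   (11.0, [('bot', 11.0), ('yel', 22.9)], 24, 33, -10, 30, 4)
   (11.0, [('bot', 11.0), ('yel', 16.7)], 24, 33, -6, 30, 4)
   (11.0, [('bot', 11.0), ('yel', 13.0)], 24, 33, -2, 30, 4)
   (11.0, [('bot', 11.0), ('yel', 12.7)], 24, 33, 2, 30, 4)
   (11.0, [('bot', 11.0), ('yel', 17.0)], 35, 55, -10, 30, -4)
   (11.0, [('bot', 11.0), ('big', 22.9)], 35, 55, -10, 30, 4)
   (11.0, [('bot', 11.0), ('yel', 11.7)], 35, 55, -6, 30, -4)
   (11.0, [('bot', 11.0), ('yel', 23.8)], 35, 55, -6, 30, 4)
   (11.0, [('bot', 11.0), ('yel', 17.6)], 35, 55, -2, 30, 4)
   (11.0, [('bot', 11.0), ('yel', 13.9)], 35, 55, 2, 30, 4)
(561, -28)
   (11.1, [('bot', 11.1), ('yel', 12.1)], 0, 0, -10, 30, 0)
   (11.0, [('bot', 11.0), ('yel', 14.7)], 9, 0, -10, 30, 0)
   (11.0, [('bot', 11.0), ('yel', 13.9)], 9, 0, -6, 30, 0)
   (11.0, [('bot', 11.0), ('big', 22.1)], 24, 33, -10, 30, 4)
   (11.0, [('bot', 11.0), ('yel', 24.5)], 24, 33, -6, 30, 4)
   (11.0, [('bot', 11.0), ('yel', 20.8)], 24, 33, -2, 30, 4)
   (11.0, [('bot', 11.0), ('yel', 19.9)], 24, 33, 2, 30, 4)
   (11.0, [('bot', 11.0), ('big', 22.1)], 35, 55, -10, 30, -4)
   (11.0, [('bot', 11.0), ('big', 14.3)], 35, 55, -10, 30, 4)
   (11.0, [('bot', 11.0), ('yel', 19.0)], 35, 55, -6, 30, -4)
(565, -36)
   (11.1, [('bot', 11.1), ('yel', 19.1)], 0, 0, -10, 30, 0)
   (11.1, [('bot', 11.1), ('yels', 15.2)], 0, 0, -6, 30, 0)
   (11.0, [('bot', 11.0), ('yels', 16.5)], -9, 0, -10, 30, 0)
   (11.0, [('bot', 11.0), ('yel', 22.5)], 9, 0, -10, 30, 0)
   (11.0, [('bot', 11.0), ('yel', 21.1)], 9, 0, -6, 30, 0)
   (11.0, [('bot', 11.0), ('yels', 14.4)], 9, 0, -2, 30, 0)
   (11.0, [('bot', 11.0), ('big', 13.4)], 24, 33, -10, 30, 4)
   (11.0, [('bot', 11.0), ('big', 21.1)], 24, 33, -6, 30, 4)
   (11.0, [('bot', 11.0), ('yel', 28.2)], 24, 33, -2, 30, 4)
   (11.0, [('bot', 11.0), ('yel', 26.6)], 24, 33, 2, 30, 4)
```

```bash
cat > tr.py <<'E'
from p1 import *
def off(B,b,th,o,gap,rho,back,lift=0,zmin=2.5):
    # explicit lateral offset o with flat depth 25
    t=list(target(B,b,th,0,0,rho=rho,back=back,lift=lift,zmin=zmin))
    tt=target(B,b,th,0,gap,rho=rho,lift=lift,zmin=zmin)
    z=tt[0][2]; p=np.array([np.cos(np.radians(b)),np.sin(np.radians(b)),0])
    n=t[0]+p*o; n[2]=z
    from plan import fing
    return n,t[1],fing(gap)@t[1].T+n
def fb(t,B):
    F=t[2]; F=F[F[:,2]<118]; return round(float((np.hypot(F[:,0]-B[0],F[:,1]-B[1])-25).min()),1)
E
python3 - <<'E'
from tr import *
B=(558.4,-19.6)
for bk in (8,12):
  for (o,b,g,rho,th) in ((-51,14,77,-4,30),(-46,10,70,-3,30),(-30,8,33,-2,30),(-15,6,33,-1,30),(0,4,33,0,30),(12,3,33,2,30),(24,2,33,4,30)):
    t=off(B,b,th,o,g,rho,bk); print(bk,o,b,t[0],cl(t,B,2),'fing-bottle',fb(t,B))
E
```

```text
8 -51 14 [496.43  14.65  23.07] [('yels', 7.5), ('pur', 11.5)] fing-bottle 8.1
8 -46 10 [504.1   19.8   21.97] [('yels', 0.1), ('yel', 11.3)] fing-bottle 8.0
8 -30 8 [521.56  23.92  20.46] [('yels', 0.7), ('yel', 4.7)] fing-bottle 8.0
8 -15 6 [538.23  26.77  19.92] [('yels', -1.2), ('yel', 4.7)] fing-bottle 8.0
8 0 4 [555.04  28.51  19.37] [('yels', -2.1), ('yel', 4.7)] fing-bottle 11.9
8 12 3 [568.28  29.21  20.46] [('yels', 0.0), ('yel', 4.9)] fing-bottle 8.3
8 24 2 [581.55  29.46  21.53] [('yel', 5.2), ('yelc', 9.2)] fing-bottle 8.1
12 -51 14 [495.46  18.53  23.07] [('yels', 8.4), ('pur', 15.4)] fing-bottle 12.1
12 -46 10 [503.4   23.74  21.97] [('yels', 1.3), ('yel', 8.2)] fing-bottle 12.0
12 -30 8 [521.    27.88  20.46] [('yels', -0.1), ('yel', 0.8)] fing-bottle 12.0
12 -15 6 [537.81  30.75  19.92] [('yels', -2.2), ('yel', 0.7)] fing-bottle 12.0
12 0 4 [554.76  32.5   19.37] [('yels', -1.9), ('yel', 0.7)] fing-bottle 15.5
12 12 3 [568.07  33.21  20.46] [('yels', 0.1), ('yel', 0.9)] fing-bottle 12.3
12 24 2 [581.41  33.46  21.53] [('yel', 2.7), ('yelc', 5.3)] fing-bottle 12.1
```

```bash
python3 - <<'E'
from tr import *
B=(558.4,-19.6)
for th in (14,18,22):
  for (o,b,g,rho) in ((-51,14,77,-4),(-46,10,70,-3),(-30,8,33,-2),(-15,6,33,-1),(0,4,33,0),(12,3,33,2),(24,2,33,4)):
    t=off(B,b,th,o,g,rho,16); print(th,o,b,t[0],cl(t,B,3),'fing-bottle',fb(t,B))
# lift option
for l in (0,40,80,120,160):
    t=off(B,14,30,-51,77,-4,8,l); u=off(B,2,30,24,33,4,8,l); m=off(B,6,30,-15,33,0,8,l); print(l,cl(t,B,2),cl(m,B,2),cl(u,B,2))
E
```

```text
14 -51 14 [495.03  19.85  22.08] [('bot', 5.8), ('pur', 9.2), ('purs', 10.3)] fing-bottle 16.1
14 -46 10 [503.09  25.08  20.98] [('bot', 6.2), ('purs', 16.3), ('pur', 16.7)] fing-bottle 16.0
14 -30 8 [520.76  29.24  19.47] [('bot', 5.9), ('pur', 20.4), ('yels', 25.3)] fing-bottle 16.0
14 -15 6 [537.64  32.12  18.93] [('bot', 5.8), ('yels', 24.0), ('pur', 24.3)] fing-bottle 16.0
14 0 4 [554.66  33.87  18.38] [('bot', 6.2), ('yels', 22.5), ('pur', 29.0)] fing-bottle 19.2
14 12 3 [568.05  34.58  19.47] [('bot', 5.8), ('yels', 24.5), ('yel', 35.2)] fing-bottle 16.2
14 24 2 [581.46  34.84  20.54] [('bot', 6.1), ('yel', 35.9), ('yels', 36.9)] fing-bottle 16.1
18 -51 14 [494.86  20.58  22.44] [('bot', 11.0), ('pur', 14.4), ('yels', 18.2)] fing-bottle 16.1
18 -46 10 [502.97  25.83  21.34] [('bot', 11.3), ('yels', 14.0), ('pur', 21.9)] fing-bottle 16.0
18 -30 8 [520.67  29.99  19.84] [('bot', 11.1), ('yels', 13.4), ('pur', 25.6)] fing-bottle 16.0
18 -15 6 [537.57  32.87  19.3 ] [('bot', 11.0), ('yels', 12.1), ('yel', 25.6)] fing-bottle 16.0
18 0 4 [554.61  34.63  18.75] [('yels', 10.5), ('bot
[... 686 characters left out ...]
7)] fing-bottle 19.2
22 12 3 [567.95  36.03  20.13] [('yels', 4.3), ('bot', 16.3), ('yel', 17.2)] fing-bottle 16.2
22 24 2 [581.37  36.29  21.2 ] [('bot', 16.5), ('yel', 17.4), ('yels', 19.8)] fing-bottle 16.1
0 [('yels', 7.5), ('pur', 11.5)] [('yels', 0.3), ('yel', 4.8)] [('yel', 5.2), ('yelc', 9.2)]
40 [('yels', 7.2), ('pur', 11.5)] [('yels', 3.7), ('bot', 20.6)] [('yels', 19.6), ('bot', 22.7)]
80 [('purs', 9.2), ('pur', 11.5)] [('yels', 17.9), ('bot', 19.4)] [('bot', 17.4), ('yels', 26.5)]
120 [('purs', 16.5), ('pur', 18.1)] [('bot', 37.5), ('purs', 39.0)] [('bot', 38.2), ('yels', 46.1)]
160 [('purs', -1.6), ('purc', 47.6)] [('purs', 52.5), ('yels', 64.7)] [('yels', 66.7), ('bigs', 68.5)]
```

```bash
python3 - <<'E'
from tr import *
B=(558.4,-19.6)
chain([off(B,14,30,-51,77,-4,8,3),off(B,14,18,-51,77,-4,16,3),off(B,8,18,-30,33,-2,16,3),off(B,2,18,24,33,4,16,3),off(B,2,30,24,33,4,6,0)])
E
```

```text
[-0.23  0.71  0.31] [-0. -0. -0.]
[-0.16  0.59 -0.06] [0.2  0.05 0.01]
[ 2.58  0.94 -0.26] [-0.01  0.03 -0.1 ]
[6.08 0.56 0.11] [-0.01  0.1  -0.1 ]
[ 0.02 -0.81 -0.24] [-0.21 -0.01  0.01]
```

Request:
{"api": "carry_out", "payload": {"series": [-0.2, 0.7, 0.3, 0, 0, 0, -0.1, 0.3, 0, 0.1, 0.025, 0, -0.1, 0.3, 0, 0.1, 0.025, 0, 1.3, 0.45, 0, 0, 0.015, -0.05, 1.3, 0.45, 0, 0, 0.015, -0.05], "gripper": 0.4}}

```text
time_s: 8.62
eef_pos: [519.9, 29.6, 26.3]
orientation: [2.831, 0.181, 0.08]
contact_force: [0.1, 0.6, 0.9]
opening: 0.436
```

Request:
{"api": "carry_out", "payload": {"series": [2.0, 0.2, 0, 0, 0.035, -0.035, 2.0, 0.2, 0, 0, 0.035, -0.035, 2.0, 0.2, 0, 0, 0.03, -0.03, 0, 0, 0, 0, 0, 0]}}

```text
time_s: 9.12
eef_pos: [581.5, 36.1, 25.9]
orientation: [2.841, 0.064, -0.08]
contact_force: [-0.5, -0.3, -0.9]
opening: 0.398
```

```bash
python3 - <<'E'
from tr import *
b=chk((558,-20),'s12'); B=b-[0,1]; print(tool_now(24)[0])
chain([off(B,2,18,24,35,4,16,3),off(B,2,30,24,35,4,6,1)])
im,d=read_camera('top'); cv2.imwrite('pics/t12.png',np.hstack([cv2.resize(im[140:280,180:340],None,fx=2.5,fy=2.5,interpolation=2),cv2.resize(cv2.imread('pics/s12.png')[120:260,190:350],None,fx=2.5,fy=2.5,interpolation=2)]))
E
```

```text
t 9.125 [581.48  36.14  25.86] F [-0.51 -0.34 -0.91] op 0.398
bottle [558.58 -19.21] 381
2.065679615502567
[ 0.19 -0.1  -0.16] [-0.02  0.01 -0.  ]
[ 0.02 -0.81 -0.14] [-0.21 -0.01  0.01]
```

Request:
{"api": "carry_out", "payload": {"series": [0.1, -0.35, -0.15, -0.07, 0, 0, 0.05, -0.35, -0.1, -0.08, 0, 0, 0.05, -0.2, -0.05, -0.08, 0, 0, 0, 0, 0, 0, 0, 0]}}

```text
time_s: 9.72
eef_pos: [580.3, 28.9, 22.0]
orientation: [2.611, 0.058, -0.086]
contact_force: [0.1, -0.4, 1.0]
opening: 0.397
```

```bash
python3 - <<'E'
from tr import *
b=chk((558,-20),'s13'); B=b-[0,1]; bn,tip,p=tool_now(24); s=manip.state();M=R.from_rotvec(s['orientation']).as_matrix(); tip=s['eef_pos']+M@np.array([-24,0,14]);print(bn,tip,(B-tip[:2])@p)
follow(B,[2]*9,24,rho=4,gap=35)
E
```

```text
t 9.725 [580.32  28.88  21.99] F [ 0.09 -0.37  1.01] op 0.397
bottle [558.43 -19.11] 384
1.3068380228023742 [556.15  20.11  12.22] 1.356174716372545
[ 0.11 -0.68 -0.1 ] [ 0.01 -0.    0.01]
[ 0.01 -0.4   0.  ] [0. 0. 0.]
[ 0.01 -0.4   0.  ] [0. 0. 0.]
[ 0.01 -0.4   0.  ] [0. 0. 0.]
[ 0.01 -0.4   0.  ] [0. 0. 0.]
[ 0.01 -0.4   0.  ] [0. 0. 0.]
[ 0.01 -0.4   0.  ] [0. 0. 0.]
[ 0.01 -0.4   0.  ] [0. 0. 0.]
[ 0.01 -0.4   0.  ] [0. 0. 0.]
[('bot', 11.0), ('bot', 11.0), ('bot', 11.0), ('bot', 11.0), ('bot', 11.0), ('bot', 11.0), ('bot', 11.0), ('bot', 11.0), ('bot', 11.0)] end [559.54 -52.09]
```

```bash
python3 - <<'E'
from tr import *
B=(558.5,-20)
for bsq in ([2,5,8,11,14,17,20,22,24,24,24,24,24,24],[3,6,9,12,12,12,12,12,12,12,12],[3,6,9,12,15,18,18,18,18,18,18,18,18,18,18]):
    follow(B,bsq,24,rho=4,gap=35)
pts=[(563,-44),(582,-78),(592,-100)]
from poly import evalp
evalp(pts,[3,2,4],32,35)
pts=[(570,-50),(584,-78),(592,-100)]
evalp(pts,[8,4,4],32,35)
evalp(pts,[8,4,4],30,26)
E
```

```text
[ 0.11 -0.67 -0.1 ] [ 0.01 -0.    0.01]
[-0.2  -0.28  0.  ] [-0.    0.    0.05]
[-0.19 -0.29  0.  ] [-0.   -0.    0.05]
[-0.17 -0.3   0.  ] [0.   0.   0.05]
[-0.16 -0.31  0.  ] [-0.    0.    0.05]
[-0.14 -0.32  0.  ] [ 0.   -0.    0.05]
[-0.12 -0.33  0.  ] [-0.   -0.    0.05]
[-0.03 -0.35  0.  ] [0.   0.   0.04]
[-0.01 -0.35 -0.  ] [ 0.   -0.    0.04]
[ 0.16 -0.37  0.  ] [0. 0. 0.]
[ 0.16 -0.37  0.  ] [0. 0. 0.]
[ 0.16 -0.37  0.  ] [0. 0. 0.]
[ 0.16 -0.37  0.  ] [0. 0. 0.]
[ 0.16 -0.37  0.  ] [0. 0. 0.]
[('bot', 11.0), ('yels', 9.8), ('yels', 5.0), ('yels', 1.1), ('yels', 5.0), ('yels', 6.6), ('yels', 9.4), ('bot', 11.0), ('pur', 10.3), ('pur', 10.0), ('pur', 9.9), ('pur', 9.8), ('pur', 9.5), ('pur', 9.6)] end [573.45 -69.31]
[ 0.04 -0.63 -0.1 ] [ 0.01 -0.    0.03]
[-0.2  -0.29  0.  ] [-0.   -0.    0.05]
[-0.18 -0.3   0.  ] [-0.   -0.    0.05]
[-0.17 -0.31  0.  ] [0.   0.   0.05]
[ 0.08 -0.39  0.  ] [0. 0. 0.]
[ 0.08 -0.39  0.  ] [0. 0. 0.]
[ 0.08 -0.39  0.  ] [0. 0. 0.]
[ 0.08 -0.39  0.  ] [0. 0. 0.]
[ 0.08 -0.39  0.  ] [0. 0. 0.]
[ 0.08 -0.39  0.  ] [0. 0. 0.]
[ 0.08 -0.39  0.  ] [
[... 682 characters left out ...]

[ 0.12 -0.38  0.  ] [0. 0. 0.]
[('bot', 11.0), ('yels', 7.4), ('yels', 3.5), ('yels', -0.3), ('yels', 3.6), ('yels', 7.8), ('bot', 11.0), ('bot', 11.0), ('bot', 11.0), ('bot', 11.0), ('bot', 11.0), ('bot', 11.0), ('bot', 11.0), ('bot', 11.0), ('bot', 11.0)] end [572.74 -73.94]
[563. -44.] -> [582. -78.] dir 29 b 3-2 [('pur', 2.2), ('bot', 6.6)]
[582. -78.] -> [ 592. -100.] dir 24 b 2-4 [('bot', 6.6), ('pur', 7.0)]
[570. -50.] -> [584. -78.] dir 27 b 8-4 [('pur', -0.8), ('bot', 6.6)]
[584. -78.] -> [ 592. -100.] dir 20 b 4-4 [('bot', 6.6), ('pur', 7.7)]
[570. -50.] -> [584. -78.] dir 27 b 8-4 [('pur', -0.2), ('bot', 7.5)]
[584. -78.] -> [ 592. -100.] dir 20 b 4-4 [('big', 7.2), ('bot', 7.5)]
```

```bash
python3 - <<'E'
from tr import *
B=(558.5,-20)
follow(B,[2,2,2,2,3,6,10,14,18,22,25,27,28,28,28,28,28,28,26,24,22,20,18,16],24,rho=4,gap=35)
E
```

```text
[ 0.11 -0.67 -0.1 ] [ 0.01 -0.    0.01]
[ 0.01 -0.4   0.  ] [0. 0. 0.]
[ 0.01 -0.4   0.  ] [0. 0. 0.]
[ 0.01 -0.4   0.  ] [0. 0. 0.]
[-0.06 -0.36  0.  ] [-0.    0.    0.02]
[-0.2  -0.29  0.  ] [-0.   -0.    0.05]
[-0.26 -0.27 -0.  ] [ 0.   -0.    0.07]
[-0.24 -0.28  0.  ] [-0.    0.    0.07]
[-0.22 -0.3  -0.  ] [ 0.   -0.    0.07]
[-0.2  -0.31  0.  ] [-0.    0.    0.07]
[-0.1  -0.34 -0.  ] [ 0.   -0.    0.05]
[ 0.   -0.35  0.  ] [-0.    0.    0.04]
[ 0.1  -0.35  0.  ] [ 0.   -0.    0.02]
[ 0.19 -0.35  0.  ] [0. 0. 0.]
[ 0.19 -0.35  0.  ] [0. 0. 0.]
[ 0.19 -0.35  0.  ] [0. 0. 0.]
[ 0.19 -0.35  0.  ] [0. 0. 0.]
[ 0.19 -0.35  0.  ] [0. 0. 0.]
[ 0.35 -0.37 -0.  ] [ 0.    0.   -0.04]
[ 0.34 -0.38  0.  ] [ 0.    0.   -0.04]
[ 0.33 -0.39  0.  ] [-0.    0.   -0.04]
[ 0.31 -0.4   0.  ] [-0.   -0.   -0.04]
[ 0.3  -0.41 -0.  ] [ 0.    0.   -0.04]
[ 0.28 -0.42  0.  ] [-0.   -0.   -0.04]
[('bot', 11.0), ('bot', 11.0), ('bot', 11.0), ('bot', 11.0), ('bot', 11.0), ('bot', 11.0), ('yels', 10.4), ('bot', 11.0), ('pur', 11.0), ('pur', 7.7), ('pur', 4.5), ('pur', 1.9), ('pur', 0.7), ('pur', 0.4), ('pur', 0.6), ('pur', 0.0), ('pur', 0.1), ('pur', -0.2), ('pur', 2.9), ('pur', 6.0), ('pur', 9.2), ('bot', 11.0), ('big', 9.1), ('big', 1.5)] end [ 586.34 -106.2 ]
```

Request:
{"api": "carry_out", "payload": {"series": [0.06, -0.35, -0.05, 0, 0, 0, 0.06, -0.35, -0.03, 0, 0, 0, 0.01, -0.4, 0, 0, 0, 0, 0.01, -0.4, 0, 0, 0, 0, 0.01, -0.4, 0, 0, 0, 0.01]}}

```text
time_s: 10.4
eef_pos: [583.8, 7.6, 22.2]
orientation: [2.61, 0.065, -0.08]
contact_force: [-0.4, 0.8, 0.3]
opening: 0.401
```

```bash
cat >> tr.py <<'E'
def lat(B,o):
    s=manip.state();M=R.from_rotvec(s['orientation']).as_matrix();b=np.degrees(np.arctan2(M[1,0],M[0,0]))
    d=np.array([np.sin(np.radians(b)),-np.cos(np.radians(b))]);p=np.array([-d[1],d[0]]);tip=s['eef_pos']+M@np.array([-o,0,14])
    print('b %.1f lat %.1f along %.1f'%(b,(B-tip[:2])@p,(B-tip[:2])@d), 'axis tilt deg',np.degrees(np.arccos(-M[2,2])))
E
python3 - <<'E'
from tr import *
b=chk((559,-33),'s14'); B=b-[0,1]; lat(B,24)
follow(B,[3,6,10,14,18,21,22,22,22,22,22],24,rho=4,gap=35)
E
```

```text
t 10.4 [583.78   7.61  22.16] F [-0.39  0.77  0.34] op 0.401
bottle [558.62 -33.  ] 383
b 1.8 lat -1.3 along 33.0 axis tilt deg 30.572048232710163
[-0.21  0.06 -0.06] [0.01 0.   0.02]
[-0.2  -0.29  0.  ] [-0.   -0.    0.05]
[-0.26 -0.27 -0.  ] [ 0.   -0.    0.07]
[-0.24 -0.28  0.  ] [-0.    0.    0.07]
[-0.22 -0.3  -0.  ] [ 0.   -0.    0.07]
[-0.12 -0.33  0.  ] [-0.   -0.    0.05]
[ 0.06 -0.36  0.  ] [-0.    0.    0.02]
[ 0.15 -0.37  0.  ] [0. 0. 0.]
[ 0.15 -0.37  0.  ] [0. 0. 0.]
[ 0.15 -0.37  0.  ] [0. 0. 0.]
[ 0.15 -0.37  0.  ] [0. 0. 0.]
[('bot', 11.0), ('bot', 11.0), ('yels', 8.6), ('bot', 11.0), ('bot', 11.0), ('pur', 8.8), ('pur', 8.0), ('pur', 7.5), ('pur', 7.6), ('pur', 7.2), ('pur', 7.1)] end [569.57 -72.17]
```

Request:
{"api": "carry_out", "payload": {"series": [-0.25, -0.28, 0, 0, 0, 0.06, -0.26, -0.27, 0, 0, 0, 0.07, -0.24, -0.28, 0, 0, 0, 0.07, -0.22, -0.3, 0, 0, 0, 0.07, -0.12, -0.33, 0, 0, 0, 0.05]}}

```text
time_s: 11.08
eef_pos: [572.0, -6.5, 22.0]
orientation: [2.564, 0.485, 0.034]
contact_force: [-0.1, 1.1, 0.3]
opening: 0.399
```

```bash
python3 - <<'E'
from tr import *
b=chk((563,-50),'s15'); B=b-[0,1]; lat(B,24)
follow(B,[21,22,22,22,22,22,22,22,20,18,16,14],24,rho=4,gap=35)
E
```

```text
t 11.075 [571.98  -6.52  22.  ] F [-0.14  1.13  0.26] op 0.399
bottle [556.42 -54.28] 376
b 20.3 lat -5.6 along 32.6 axis tilt deg 30.56756124275305
[-0.6  -0.13 -0.04] [0.01 0.   0.01]
[ 0.06 -0.36  0.  ] [-0.    0.    0.02]
[ 0.15 -0.37  0.  ] [0. 0. 0.]
[ 0.15 -0.37  0.  ] [0. 0. 0.]
[ 0.15 -0.37  0.  ] [0. 0. 0.]
[ 0.15 -0.37  0.  ] [0. 0. 0.]
[ 0.15 -0.37  0.  ] [0. 0. 0.]
[ 0.15 -0.37  0.  ] [0. 0. 0.]
[ 0.31 -0.4   0.  ] [-0.   -0.   -0.04]
[ 0.3  -0.41 -0.  ] [ 0.    0.   -0.04]
[ 0.28 -0.42  0.  ] [-0.   -0.   -0.04]
[ 0.27 -0.43  0.  ] [-0.    0.   -0.04]
[('pur', 2.9), ('pur', 2.1), ('pur', 1.6), ('pur', 1.6), ('pur', 1.4), ('pur', 1.2), ('pur', 1.2), ('pur', 0.8), ('pur', 3.4), ('pur', 6.0), ('pur', 8.7), ('bot', 11.0)] end [572.05 -96.39]
```

```bash
sed -i 's/for st in .*/for st in ((553.5,-52),(561.5,-52),(553.5,-60)):/' dj.py; python3 dj.py | sed 's/np.float64//g;s/np.int64//g'; python3 - <<'E'
from tr import *
B=(556.4,-55.3)
import itertools
r=[]
for o,g in ((0,35),(12,35),(24,35),(40,65),(51,87)):
    for b in range(-8,41,6):
        for rho in (0,4):
            c=cl(off(B,b,30,o,g,rho,0),B,2); r.append((c[0][1],c,o,b,rho))
r.sort(key=lambda x:-x[0]); [print(x) for x in r[:25]]
E
```

```text
----
(553.5, -52) clear 4.8
[(-8, 36, (553.5), (-52), (11.2)), (-8, 36, (561.5), (-68), (10.0)), (-8, 36, (569.5), (-84), (4.8)), (-8, 36, (577.5), (-108), (10.5)), (-2, 36, (577.5), (-108), (5.5)), (-2, 36, (577.5), (-116), (5.8)), (-2, 36, (585.5), (-140), (8.0)), (4, 36, (585.5), (-140), (4.8)), (4, 36, (593.5), (-164), (10.2)), (4, 36, (593.5), (-172), (10.7)), (4, 36, (593.5), (-180), (11.2)), (10, 36, (593.5), (-180), (5.9)), (10, 36, (601.5), (-188), (11.2)), (16, 36, (601.5), (-188), (11.2)), (22, 36, (601.5), (-188), (7.4)), (22, 36, (625.5), (-204), (11.2))]
(561.5, -52) clear 6.2
[(-2, 36, (561.5), (-52), (9.8)), (-2, 36, (577.5), (-76), (7.2)), (-2, 36, (585.5), (-92), (9.8)), (4, 36, (585.5), (-92), (8.2)), (4, 36, (593.5), (-108), (6.2)), (10, 36, (593.5), (-108), (7.1)), (10, 36, (601.5), (-132), (6.2)), (10, 36, (601.5), (-140), (7.5)), (10, 36, (601.5), (-148), (8.1)), (10, 36, (601.5), (-156), (6.7)), (10, 36, (609.5), (-180), (6.6)), (16, 36, (609.5), (-180), (11.2)), (16, 36, (625.5), (-204), (7.7))]
(553.5, -60) clear 3.7
[(-14, 36, (553.5), (-60), (11.2)), (-14,
[... 1057 characters left out ...]
11.0, [('bot', 11.0), ('yels', 24.2)], 51, 10, 0)
(11.0, [('bot', 11.0), ('yels', 20.5)], 51, 16, 0)
(11.0, [('bot', 11.0), ('yels', 17.4)], 51, 22, 0)
(11.0, [('bot', 11.0), ('yels', 13.1)], 51, 28, 0)
(10.9, [('bot', 10.9), ('pur', 22.8)], 12, -8, 0)
(10.9, [('bot', 10.9), ('pur', 13.4)], 12, -2, 0)
(10.8, [('bot', 10.8), ('pur', 20.7)], 0, -8, 4)
(10.8, [('bot', 10.8), ('big', 23.2)], 12, -8, 4)
(10.8, [('bot', 10.8), ('pur', 16.6)], 12, -2, 4)
(10.8, [('bot', 10.8), ('big', 16.7)], 24, -8, 0)
(10.8, [('bot', 10.8), ('pur', 20.7)], 24, -2, 0)
(10.8, [('bot', 10.8), ('pur', 13.0)], 24, 4, 0)
(10.8, [('bot', 10.8), ('big', 23.2)], 40, 4, 4)
(10.8, [('bot', 10.8), ('yels', 24.8)], 40, 10, 4)
```

```bash
python3 - <<'E'
from tr import *
B=(556.4,-55.3)
for rho,o,bsq in ((4,46,[20,22,24,26,28]+[28]*10),(4,46,[20,23,26,29,32]+[32]*9),(4,51,[20,23,26,29,32]+[34]*9)):
    follow(B,bsq,o,rho=rho)
E
```

```text
[1.55 0.61 0.1 ] [ 0.01 -0.   -0.01]
[-0.05 -0.27  0.  ] [0.   0.   0.04]
[-0.04 -0.28 -0.  ] [ 0.   -0.    0.04]
[-0.03 -0.28  0.  ] [-0.   -0.    0.04]
[-0.02 -0.28  0.  ] [-0.   -0.    0.04]
[ 0.19 -0.35  0.  ] [0. 0. 0.]
[ 0.19 -0.35  0.  ] [0. 0. 0.]
[ 0.19 -0.35  0.  ] [0. 0. 0.]
[ 0.19 -0.35  0.  ] [0. 0. 0.]
[ 0.19 -0.35  0.  ] [0. 0. 0.]
[ 0.19 -0.35  0.  ] [0. 0. 0.]
[ 0.19 -0.35  0.  ] [0. 0. 0.]
[ 0.19 -0.35  0.  ] [0. 0. 0.]
[ 0.19 -0.35  0.  ] [0. 0. 0.]
[ 0.19 -0.35  0.  ] [0. 0. 0.]
[('bot', 10.9), ('bot', 10.9), ('bot', 10.9), ('bot', 10.9), ('bot', 10.9), ('bot', 10.9), ('bot', 10.9), ('bot', 10.9), ('bot', 10.9), ('bot', 10.9), ('bot', 10.9), ('bot', 10.9), ('bot', 10.9), ('bot', 10.9), ('bot', 10.9)] end [ 581.43 -105.33]
[1.55 0.61 0.1 ] [ 0.01 -0.   -0.01]
[-0.15 -0.22  0.  ] [0.   0.   0.05]
[-0.14 -0.23 -0.  ] [ 0.   -0.    0.05]
[-0.12 -0.24  0.  ] [ 0.   -0.    0.05]
[-0.11 -0.25 -0.  ] [ 0.   -0.    0.05]
[ 0.21 -0.34  0.  ] [0. 0. 0.]
[ 0.21 -0.34  0.  ] [0. 0. 0.]
[ 0.21 -0.34  0.  ] [0. 0. 0.]
[ 0.21 -0.34  0.  ] [0. 0. 0.]
[ 0.21 -0.34  0.  ] [0. 0. 0.]
[... 370 characters left out ...]
.14] [ 0.01 -0.   -0.01]
[-0.16 -0.2   0.  ] [0.   0.   0.05]
[-0.15 -0.21 -0.  ] [ 0.   -0.    0.05]
[-0.14 -0.22  0.  ] [ 0.   -0.    0.05]
[-0.13 -0.22 -0.  ] [ 0.   -0.    0.05]
[-0.   -0.26  0.  ] [-0.    0.    0.04]
[ 0.22 -0.33  0.  ] [0. 0. 0.]
[ 0.22 -0.33  0.  ] [0. 0. 0.]
[ 0.22 -0.33  0.  ] [0. 0. 0.]
[ 0.22 -0.33  0.  ] [0. 0. 0.]
[ 0.22 -0.33  0.  ] [0. 0. 0.]
[ 0.22 -0.33  0.  ] [0. 0. 0.]
[ 0.22 -0.33  0.  ] [0. 0. 0.]
[ 0.22 -0.33  0.  ] [0. 0. 0.]
[('bot', 10.8), ('bot', 10.8), ('bot', 10.8), ('bot', 10.8), ('bot', 10.8), ('bot', 10.8), ('bot', 10.8), ('bot', 10.8), ('bot', 10.8), ('bot', 10.8), ('bot', 10.8), ('bot', 10.8), ('bot', 10.8), ('bot', 10.8)] end [583.04 -99.76]
```

```bash
python3 - <<'E'
from tr import *
B=(556.4,-55.3)
chain([target(B,30,30,46,77,rho=4,back=6,zmin=2.5)])
follow(B,[30]*22+[27]*3+[24]*3+[20]*3+[16]*3,46,rho=4,ds=5)
E
```

```text
[0.27 1.57 0.1 ] [0.01 0.   0.17]
[0.57 1.05 0.1 ] [0.01 0.   0.17]
[ 0.25 -0.43  0.  ] [0. 0. 0.]
[ 0.25 -0.43  0.  ] [0. 0. 0.]
[ 0.25 -0.43  0.  ] [0. 0. 0.]
[ 0.25 -0.43  0.  ] [0. 0. 0.]
[ 0.25 -0.43  0.  ] [0. 0. 0.]
[ 0.25 -0.43  0.  ] [0. 0. 0.]
[ 0.25 -0.43  0.  ] [0. 0. 0.]
[ 0.25 -0.43  0.  ] [0. 0. 0.]
[ 0.25 -0.43  0.  ] [0. 0. 0.]
[ 0.25 -0.43  0.  ] [0. 0. 0.]
[ 0.25 -0.43  0.  ] [0. 0. 0.]
[ 0.25 -0.43  0.  ] [0. 0. 0.]
[ 0.25 -0.43  0.  ] [0. 0. 0.]
[ 0.25 -0.43  0.  ] [0. 0. 0.]
[ 0.25 -0.43  0.  ] [0. 0. 0.]
[ 0.25 -0.43  0.  ] [0. 0. 0.]
[ 0.25 -0.43  0.  ] [0. 0. 0.]
[ 0.25 -0.43  0.  ] [0. 0. 0.]
[ 0.25 -0.43  0.  ] [0. 0. 0.]
[ 0.25 -0.43  0.  ] [0. 0. 0.]
[ 0.25 -0.43  0.  ] [0. 0. 0.]
[ 0.55 -0.55  0.  ] [-0.   -0.   -0.05]
[ 0.23 -0.45  0.  ] [0. 0. 0.]
[ 0.23 -0.45  0.  ] [0. 0. 0.]
[ 0.52 -0.58 -0.  ] [ 0.   -0.   -0.05]
[ 0.2  -0.46  0.  ] [0. 0. 0.]
[ 0.2  -0.46  0.  ] [0. 0. 0.]
[ 0.59 -0.65  0.  ] [-0.   -0.   -0.07]
[ 0.17 -0.47  0.  ] [0. 0. 0.]
[ 0.17 -0.47  0.  ] [0. 0. 0.]
[ 0.54 -0.69  0.  ] [-0.    0.   -0.07]
[ 0.14 -0.48  0.  ] [0. 0. 0.]
[ 0.14 -0.48  0.  ] [0. 0. 0.]
[('bot', 10.9), ('bot', 10.9), ('bot', 10.9), ('bot', 10.9), ('bot', 10.9), ('bot', 10.9), ('bot', 10.9), ('bot', 10.9), ('bot', 10.9), ('bot', 10.9), ('bot', 10.9), ('bot', 10.9), ('bot', 10.9), ('bot', 10.9), ('bot', 10.9), ('bot', 10.9), ('big', 8.3), ('big', 3.3), ('big', -1.7), ('big', -6.7), ('big', -11.7), ('big', -16.7), ('big', -28.2), ('big', -29.7), ('big', -29.2), ('big', -30.1), ('big', -31.0), ('big', -31.9), ('big', -29.8), ('big', -30.8), ('big', -30.3), ('big', -30.5), ('big', -31.1), ('big', -29.8)] end [ 632.2  -201.34]
```

Request:
{"api": "carry_out", "payload": {"series": [-0.14, 0.4, 0.05, 0, 0, 0, 0.2, 0.55, 0.05, 0, 0, 0.08, 0.2, 0.6, 0, 0, 0, 0.09, 0, 0, 0, 0, 0, 0], "gripper": 0.885}}

```text
time_s: 11.62
eef_pos: [575.0, 9.2, 23.0]
orientation: [2.517, 0.696, 0.093]
contact_force: [-0.1, -0.3, -0.2]
opening: 0.766
```

```bash
python3 - <<'E'
from tr import *
b=chk((556,-54),'s16'); B=b-[0,1]; lat(B,46)
follow(B,[30]*13,46,rho=4,ds=5)
E
```

```text
t 11.625 [574.95   9.19  22.99] F [-0.07 -0.33 -0.18] op 0.766
bottle [556.38 -55.26] 392
b 29.8 lat -2.1 along 40.2 axis tilt deg 30.549652130202066
[ 0.15 -0.7  -0.  ] [0.01 0.   0.  ]
[ 0.25 -0.43  0.  ] [0. 0. 0.]
[ 0.25 -0.43  0.  ] [0. 0. 0.]
[ 0.25 -0.43  0.  ] [0. 0. 0.]
[ 0.25 -0.43  0.  ] [0. 0. 0.]
[ 0.25 -0.43  0.  ] [0. 0. 0.]
[ 0.25 -0.43  0.  ] [0. 0. 0.]
[ 0.25 -0.43  0.  ] [0. 0. 0.]
[ 0.25 -0.43  0.  ] [0. 0. 0.]
[ 0.25 -0.43  0.  ] [0. 0. 0.]
[ 0.25 -0.43  0.  ] [0. 0. 0.]
[ 0.25 -0.43  0.  ] [0. 0. 0.]
[ 0.25 -0.43  0.  ] [0. 0. 0.]
[('bot', 10.9), ('bot', 10.9), ('bot', 10.9), ('bot', 10.9), ('bot', 10.9), ('bot', 10.9), ('bot', 10.9), ('bot', 10.9), ('bot', 10.9), ('bot', 10.9), ('bot', 10.9), ('bot', 10.9), ('bot', 10.9)] end [ 586.38 -108.22]
```

The bottle is upright at about (271,232), with the guard ahead of it at (285,303). The way is clear, so I push along bearing 30°.

Request:
{"api": "carry_out", "payload": {"series": [0.08, -0.35, 0, 0, 0, 0, 0.1, -0.38, 0, 0, 0, 0, 0.25, -0.43, 0, 0, 0, 0, 0.25, -0.43, 0, 0, 0, 0, 0.25, -0.43, 0, 0, 0, 0]}}

```text
time_s: 12.3
eef_pos: [584.8, -11.7, 23.0]
orientation: [2.517, 0.696, 0.094]
contact_force: [-0.3, 1.6, -0.1]
opening: 0.887
```

```bash
python3 - <<'E'
from tr import *
b=chk((564,-68),'s17'); B=b-[0,1]; lat(B,46)
follow(B,[30]*13,46,rho=4,ds=5)
E
```

```text
t 12.3 [584.77 -11.71  23.05] F [-0.25  1.64 -0.06] op 0.887
bottle [563.11 -71.57] 374
b 29.8 lat -2.1 along 34.1 axis tilt deg 30.579093581535393
[-0.14 -0.17 -0.02] [0.01 0.   0.  ]
[ 0.25 -0.43  0.  ] [0. 0. 0.]
[ 0.25 -0.43  0.  ] [0. 0. 0.]
[ 0.25 -0.43  0.  ] [0. 0. 0.]
[ 0.25 -0.43  0.  ] [0. 0. 0.]
[ 0.25 -0.43  0.  ] [0. 0. 0.]
[ 0.25 -0.43  0.  ] [0. 0. 0.]
[ 0.25 -0.43  0.  ] [0. 0. 0.]
[ 0.25 -0.43  0.  ] [0. 0. 0.]
[ 0.25 -0.43  0.  ] [0. 0. 0.]
[ 0.25 -0.43  0.  ] [0. 0. 0.]
[ 0.25 -0.43  0.  ] [0. 0. 0.]
[ 0.25 -0.43  0.  ] [0. 0. 0.]
[('bot', 10.9), ('bot', 10.9), ('bot', 10.9), ('bot', 10.9), ('bot', 10.9), ('bot', 10.9), ('bot', 10.9), ('bot', 10.9), ('bot', 10.9), ('bot', 10.9), ('bot', 10.9), ('bot', 10.9), ('big', 10.0)] end [ 593.11 -124.53]
```

Tracking well. Five more rows.

Request:
{"api": "carry_out", "payload": {"series": [0.22, -0.45, 0, 0, 0, 0, 0.24, -0.43, 0, 0, 0, 0, 0.25, -0.43, 0, 0, 0, 0, 0.25, -0.43, 0, 0, 0, 0, 0.25, -0.43, 0, 0, 0, 0]}}

```text
time_s: 12.98
eef_pos: [596.9, -33.3, 23.1]
orientation: [2.517, 0.696, 0.094]
contact_force: [-0.5, 0.3, 0.5]
opening: 0.886
```

```bash
python3 - <<'E'
from tr import *
b=chk((575,-93),'s18'); B=b-[0,1]; lat(B,46)
follow(B,[30]*9,46,rho=4,ds=5)
E
```

```text
t 12.975 [596.88 -33.35  23.09] F [-0.55  0.34  0.49] op 0.886
bottle [572.49 -93.98] 369
b 29.8 lat -4.8 along 33.4 axis tilt deg 30.582574578633594
[-0.42 -0.25 -0.02] [0.01 0.   0.  ]
[ 0.25 -0.43  0.  ] [0. 0. 0.]
[ 0.25 -0.43  0.  ] [0. 0. 0.]
[ 0.25 -0.43  0.  ] [0. 0. 0.]
[ 0.25 -0.43  0.  ] [0. 0. 0.]
[ 0.25 -0.43  0.  ] [0. 0. 0.]
[ 0.25 -0.43  0.  ] [0. 0. 0.]
[ 0.25 -0.43  0.  ] [0. 0. 0.]
[ 0.25 -0.43  0.  ] [0. 0. 0.]
[('pur', 8.8), ('pur', 8.9), ('pur', 9.6), ('pur', 10.2), ('pur', 10.8), ('bot', 10.9), ('bot', 10.9), ('bot', 10.9), ('big', 6.1)] end [ 592.49 -129.62]
```

Request:
{"api": "carry_out", "payload": {"series": [-0.1, 0.2, 0, 0, 0, 0, 0, 0, 0, 0, 0, 0, 0.1, -0.2, 0, 0, 0, 0, 0.25, -0.43, 0, 0, 0, 0.02, 0.25, -0.43, 0, 0, 0, 0.02], "gripper": 1.0}}

```text
time_s: 13.65
eef_pos: [601.8, -41.9, 23.0]
orientation: [2.503, 0.748, 0.109]
contact_force: [-1.1, 0.9, -0.6]
opening: 0.996
```

Request:
{"api": "carry_out", "payload": {"series": [0.25, -0.43, 0, 0, 0, 0, 0.25, -0.43, 0, 0, 0, 0, 0.25, -0.43, 0, 0, 0, 0]}}

```text
time_s: 14.02
eef_pos: [609.5, -54.9, 23.1]
orientation: [2.504, 0.747, 0.108]
contact_force: [0.5, 0.8, 0.1]
opening: 1.0
```

```bash
python3 - <<'E'
from tr import *
b=chk((583,-116),'s19'); B=b-[0,1]; lat(B,51)
follow(B,[31]*5,51,rho=4,ds=5)
from poly import evalp
evalp([tuple(B),(600,-145),(610,-172),(621.7,-205.5)],[6,10,14,16],30,26)
evalp([tuple(B),(600,-145),(610,-172),(621.7,-205.5)],[10,10,14,18],30,20)
E
```

```text
t 14.025 [609.46 -54.86  23.08] F [0.51 0.76 0.08] op 1.0
bottle [ 584.05 -118.9 ] 369
b 32.1 lat -4.0 along 33.7 axis tilt deg 30.58234304858019
[-0.19 -0.3   0.02] [ 0.01  0.   -0.02]
[ 0.26 -0.43  0.  ] [0. 0. 0.]
[ 0.26 -0.43  0.  ] [0. 0. 0.]
[ 0.26 -0.43  0.  ] [0. 0. 0.]
[ 0.26 -0.43  0.  ] [0. 0. 0.]
[('bot', 10.8), ('bot', 10.8), ('bot', 10.8), ('big', 6.2), ('big', 1.2)] end [ 594.35 -137.04]
[ 584.05 -119.9 ] -> [ 600. -145.] dir 32 b 6-10 [('pur', 1.9), ('bot', 7.5)]
[ 600. -145.] -> [ 610. -172.] dir 20 b 10-14 [('pur', 6.6), ('bot', 7.5)]
[ 610. -172.] -> [ 621.7 -205.5] dir 19 b 14-16 [('bot', 7.5), ('big', 10.9)]
[ 584.05 -119.9 ] -> [ 600. -145.] dir 32 b 10-10 [('pur', -4.2), ('purc', 6.8)]
[ 600. -145.] -> [ 610. -172.] dir 20 b 10-14 [('pur', 6.3), ('bot', 9.0)]
[ 610. -172.] -> [ 621.7 -205.5] dir 19 b 14-18 [('bot', 9.0), ('big', 10.9)]
```

Request:
{"api": "carry_out", "payload": {"series": [0.22, -0.45, 0, 0, 0, 0, 0.22, -0.45, 0, 0, 0, 0]}}

```text
time_s: 14.32
eef_pos: [613.8, -63.7, 23.1]
orientation: [2.504, 0.747, 0.108]
contact_force: [-1.0, 0.8, 0.8]
opening: 0.998
```

```bash
python3 - <<'E'
from tr import *
b=chk((588,-128),'s20'); B=b-[0,1]; lat(B,51)
for B in (tuple(B),(595,-140),(602,-155),(610,-172),(621.7,-205)):
    r=[]
    for o,g in ((0,34),(0,20),(0,0),(9,0),(18,21),(24,33),(30,45),(38,61),(-18,21)):
        for b in range(-6,37,6):
            for rho in (0,4):
                c=cl(target(B,b,30,o,g,rho=rho,zmin=2.5),B,2); r.append((c[0][1],c,o,g,b,rho))
    r.sort(key=lambda x:-x[0]); print(B); [print('  ',x) for x in r[:14]]
E
```

```text
t 14.325 [613.75 -63.68  23.05] F [-1.05  0.78  0.83] op 0.998
bottle [ 587.53 -127.94] 361
b 32.1 lat -4.7 along 33.3 axis tilt deg 30.582199320004957
(np.float64(587.5315868554546), np.float64(-128.93896709856762))
   (9.0, [('big', 9.0), ('bot', 9.0)], 0, 20, 0, 0)
   (9.0, [('big', 9.0), ('bot', 11.1)], 0, 0, 0, 0)
   (7.9, [('pur', 7.9), ('bot', 10.8)], -18, 21, -6, 4)
   (7.6, [('big', 7.6), ('pur', 8.0)], 0, 0, 6, 4)
   (7.3, [('big', 7.3), ('pur', 8.0)], 0, 20, 6, 4)
   (6.7, [('big', 6.7), ('bot', 11.0)], 9, 0, 6, 0)
   (5.6, [('big', 5.6), ('pur', 6.6)], 9, 0, 12, 4)
   (4.5, [('bot', 4.5), ('big', 9.0)], 0, 34, 0, 0)
   (4.4, [('pur', 4.4), ('bot', 4.5)], 0, 34, 6, 0)
   (4.4, [('pur', 4.4), ('bot', 9.0)], 0, 20, 6, 0)
   (4.4, [('pur', 4.4), ('bot', 11.1)], 0, 0, 6, 0)
   (4.1, [('bot', 4.1), ('big', 7.0)], 0, 34, 6, 4)
   (3.2, [('pur', 3.2), ('bot', 10.9)], -18, 21, -6, 0)
   (3.0, [('pur', 3.0), ('bot', 11.0)], 9, 0, 12, 0)
(595, -140)
   (10.1, [('big', 10.1), ('bot', 10.9)], -18, 21, -6, 0)
   (9.5, [('big', 9.5), ('pur', 10.7)], 0, 0, 6, 0)
   (9.0, [('bot', 9.0), (
[... 2312 characters left out ...]
2)], 0, 0, 24, 0)
   (11.1, [('bot', 11.1), ('big', 12.2)], 30, 45, 36, 0)
   (11.0, [('bot', 11.0), ('big', 17.1)], 9, 0, 24, 0)
   (11.0, [('bot', 11.0), ('drop', 13.8)], 9, 0, 30, 0)
   (10.9, [('bot', 10.9), ('big', 17.0)], 18, 21, 30, 0)
   (10.9, [('bot', 10.9), ('drop', 16.7)], -18, 21, 12, 0)
   (10.8, [('bot', 10.8), ('big', 18.6)], 0, 0, 24, 4)
   (10.8, [('bot', 10.8), ('big', 17.9)], 9, 0, 30, 4)
   (10.8, [('bot', 10.8), ('big', 15.7)], 18, 21, 36, 4)
   (10.8, [('bot', 10.8), ('big', 11.0)], 24, 33, 30, 0)
   (10.8, [('bot', 10.8), ('drop', 16.1)], 24, 33, 36, 0)
   (10.8, [('bot', 10.8), ('big', 15.0)], -18, 21, 12, 4)
   (10.8, [('bot', 10.8), ('drop', 11.9)], -18, 21, 18, 4)
```

```bash
python3 - <<'E'
from tr import *
B=(587.5,-129)
for bk,th in ((14,30),(20,26),(20,20),(30,20)):
  for i,s in enumerate(np.linspace(0,1,7)):
    o=51*(1-s);b=32-30*s;g=87*(1-s)+28*s
    t=off(B,b,th,o-4*(1-s),g,4*(1-s),bk,3); print(bk,th,round(o),round(b),np.round(t[0],1),cl(t,B,3),'fb',fb(t,B))
E
```

```text
14 30 51 32 [599.3 -57.7  26.4] [('pur', 3.7), ('purc', 14.7), ('bot', 24.8)] fb 14.0
14 30 42 27 [598.4 -62.6  25.5] [('pur', 6.1), ('purc', 17.1), ('big', 17.4)] fb 14.0
14 30 34 22 [596.8 -66.8  24.6] [('pur', 7.9), ('big', 8.9), ('purc', 18.9)] fb 14.1
14 30 26 17 [594.5 -70.1  23.9] [('big', 4.3), ('pur', 9.3), ('bigc', 18.4)] fb 14.3
14 30 17 12 [591.8 -72.6  23.3] [('big', 4.3), ('pur', 10.7), ('bigc', 20.5)] fb 14.8
14 30 9 7 [588.8 -74.2  22.8] [('big', 7.9), ('pur', 11.2), ('purc', 22.2)] fb 15.5
14 30 0 2 [585.6 -74.8  22.4] [('pur', 10.6), ('big', 11.4), ('purc', 21.6)] fb 16.4
20 26 51 32 [596.5 -53.   26.3] [('pur', 4.0), ('purc', 15.0), ('bot', 25.6)] fb 20.0
20 26 42 27 [596.  -57.7  25.3] [('pur', 6.1), ('purc', 17.1), ('big', 18.2)] fb 20.0
20 26 34 22 [594.7 -61.7  24.5] [('pur', 7.9), ('big', 9.5), ('purc', 18.9)] fb 20.0
20 26 26 17 [592.9 -64.9  23.8] [('big', 4.7), ('pur', 9.5), ('bigc', 18.7)] fb 20.3
20 26 17 12 [590.7 -67.3  23.1] [('big', 4.5), ('pur', 10.9), ('bigc', 20.5)] fb 20.7
20 26 9 7 [588.1 -68.8  22.6] [('big', 7.9), ('pur', 11.4), ('purc', 22.4)]
[... 585 characters left out ...]
', 17.8)] fb 21.3
20 20 0 2 [585.5 -70.3  21.9] [('pur', 10.6), ('big', 11.4), ('bot', 17.9)] fb 22.1
30 20 51 32 [591.7 -45.3  25.9] [('pur', 4.2), ('purc', 15.2), ('purs', 25.6)] fb 30.0
30 20 42 27 [591.9 -49.6  25. ] [('pur', 6.0), ('purc', 17.0), ('big', 20.2)] fb 30.0
30 20 34 22 [591.4 -53.3  24.2] [('pur', 7.7), ('big', 11.3), ('purc', 18.7)] fb 30.0
30 20 26 17 [590.3 -56.3  23.4] [('big', 6.0), ('pur', 9.9), ('bigc', 19.7)] fb 30.2
30 20 17 12 [588.8 -58.5  22.8] [('big', 5.0), ('pur', 11.2), ('bigc', 20.7)] fb 30.6
30 20 9 7 [587.1 -59.8  22.3] [('big', 7.9), ('pur', 11.4), ('purc', 22.4)] fb 31.1
30 20 0 2 [585.1 -60.3  21.9] [('pur', 10.6), ('big', 11.4), ('purc', 21.6)] fb 31.8
```

```bash
python3 - <<'E'
from tr import *
B=(587.5,-129); L=[]
for o,b,g,bk,sx in ((55,32,87,8,0),(50,29,75,14,0),(42,25,60,14,0),(34,20.5,50,14,-1.5),(24,15.5,40,14,-2.5),(14,11,28,14,-2.5),(6,6,28,14,-1),(0,2,28,14,0),(0,2,28,6,0)):
    t=list(off(B,b,30,o,g,4*o/51,bk,2)); t[0]=t[0]+[sx,0,0]; t[2]=t[2]+[sx,0,0]; L.append(t); print(cl(t,B,2),fb(t,B))
chain(L)
E
```

```text
[('pur', 12.9), ('bot', 18.9)] 8.1
[('pur', 13.2), ('big', 20.4)] 14.1
[('big', 11.4), ('pur', 13.0)] 14.1
[('big', 5.1), ('pur', 12.1)] 14.6
[('big', 3.6), ('pur', 10.4)] 14.7
[('big', 7.6), ('pur', 8.3)] 14.5
[('pur', 10.0), ('big', 10.1)] 15.1
[('pur', 10.6), ('big', 11.4)] 16.4
[('pur', 10.6), ('big', 11.4)] 9.0
[-0.46  0.63  0.25] [ 0.    0.01 -0.  ]
[-0.37  0.15 -0.08] [ 0.   -0.01 -0.05]
[-0.24 -0.49 -0.1 ] [ 0.01 -0.01 -0.07]
[-0.39 -0.43 -0.07] [ 0.   -0.01 -0.08]
[-0.54 -0.41 -0.07] [ 0.   -0.01 -0.09]
[-0.54 -0.28 -0.06] [ 0.   -0.01 -0.08]
[-0.17 -0.14 -0.03] [ 0.   -0.01 -0.09]
[-0.13 -0.04 -0.02] [ 0.   -0.01 -0.07]
[ 0.03 -0.8   0.  ] [0. 0. 0.]
```

Request:
{"api": "carry_out", "payload": {"series": [-0.46, 0.63, 0.2, 0, 0, 0, -0.37, 0.15, 0, 0, -0.01, -0.05, -0.24, -0.49, -0.05, 0.01, -0.01, -0.07, -0.65, -0.43, -0.05, 0, -0.01, -0.08, -0.6, -0.41, -0.05, 0, -0.01, -0.09], "gripper": 0.33}}

```text
time_s: 15.0
eef_pos: [589.9, -68.6, 23.5]
orientation: [2.581, 0.356, 0.058]
contact_force: [0.4, -0.3, 0.5]
opening: 0.516
```

Request:
{"api": "carry_out", "payload": {"series": [-0.45, -0.28, -0.05, 0, -0.01, -0.08, 0, -0.14, -0.03, 0, -0.01, -0.09, -0.07, -0.04, 0, 0, -0.01, -0.07, 0, 0, 0, 0, 0, 0]}}

```text
time_s: 15.5
eef_pos: [585.6, -73.3, 22.7]
orientation: [2.6, 0.039, 0.012]
contact_force: [-0.4, -0.7, -0.8]
opening: 0.335
```

```bash
python3 - <<'E'
from tr import *
b=chk((588,-128),'s21'); B=b-[0,1]; lat(B,0)
pts=[B,(595,-143),(602,-158),(611,-174),(621.7,-205.5)];bb=[2,7,12,18,18]
from poly import evalp
evalp(pts,bb,30,29)
chain([target(B,2,30,0,29,back=5,zmin=2.5)]+[target(p,b,30,0,29,zmin=2.5) for p,b in zip(pts,bb)])
im,d=read_camera('top'); cv2.imwrite('pics/t21.png',np.hstack([cv2.resize(im[130:270,240:380],None,fx=2.8,fy=2.8,interpolation=2),cv2.resize(cv2.imread('pics/s21.png')[190:330,210:350],None,fx=2.8,fy=2.8,interpolation=2)]))
E
```

```text
t 15.5 [585.58 -73.29  22.75] F [-0.37 -0.65 -0.77] op 0.335
bottle [ 587.6  -128.99] 361
b 1.8 lat 0.6 along 49.4 axis tilt deg 31.010020475098194
[ 587.6  -129.99] -> [ 595. -143.] dir 30 b 2-7 [('bot', 6.5), ('pur', 10.7)]
[ 595. -143.] -> [ 602. -158.] dir 25 b 7-12 [('pur', 5.0), ('bot', 6.5)]
[ 602. -158.] -> [ 611. -174.] dir 29 b 12-18 [('pur', 5.2), ('bot', 6.5)]
[ 611. -174.] -> [ 621.7 -205.5] dir 19 b 18-18 [('bot', 6.5), ('big', 16.1)]
[ 0.1  -1.6  -0.33] [0.02 0.   0.  ]
[ 0.02 -0.5   0.  ] [0. 0. 0.]
[ 0.43 -1.33  0.  ] [-0.   -0.    0.09]
[ 0.39 -1.55  0.  ] [ 0.   -0.    0.09]
[ 0.54 -1.7   0.  ] [0.  0.  0.1]
[ 1.07 -3.15  0.  ] [0. 0. 0.]
```

```bash
python3 - <<'E'
from poly import *
pts=[(587.6,-130),(594,-137),(602,-144),(610,-152),(617,-170),(621.7,-205.5)]
for th in (31,34):
  for bb in ([2,7,12,14,14,14],[4,8,10,12,14,16],[2,5,8,11,14,14]):
    print(th,bb); evalp(pts,bb,th,38,n=3)
E
```

```text
31 [2, 7, 12, 14, 14, 14]
[ 587.6 -130. ] -> [ 594. -137.] dir 42 b 2-7 [('bot', 3.7), ('pur', 10.7)]
[ 594. -137.] -> [ 602. -144.] dir 49 b 7-12 [('bot', 3.7), ('pur', 8.2)]
[ 602. -144.] -> [ 610. -152.] dir 45 b 12-14 [('bot', 3.7), ('pur', 5.1)]
[ 610. -152.] -> [ 617. -170.] dir 21 b 14-14 [('big', 3.6), ('bot', 3.7)]
[ 617. -170.] -> [ 621.7 -205.5] dir 8 b 14-14 [('big', 3.6), ('bot', 3.7)]
31 [4, 8, 10, 12, 14, 16]
[ 587.6 -130. ] -> [ 594. -137.] dir 42 b 4-8 [('bot', 3.7), ('pur', 7.6)]
[ 594. -137.] -> [ 602. -144.] dir 49 b 8-10 [('bot', 3.7), ('pur', 6.4)]
[ 602. -144.] -> [ 610. -152.] dir 45 b 10-12 [('bot', 3.7), ('big', 7.7)]
[ 610. -152.] -> [ 617. -170.] dir 21 b 12-14 [('big', 3.6), ('bot', 3.7)]
[ 617. -170.] -> [ 621.7 -205.5] dir 8 b 14-16 [('big', 3.6), ('bot', 3.7)]
31 [2, 5, 8, 11, 14, 14]
[ 587.6 -130. ] -> [ 594. -137.] dir 42 b 2-5 [('bot', 3.7), ('pur', 10.7)]
[ 594. -137.] -> [ 602. -144.] dir 49 b 5-8 [('bot', 3.7), ('big', 9.0)]
[ 602. -144.] -> [ 610. -152.] dir 45 b 8-11 [('big', 2.5), ('bot', 3.7)]
[ 610. -152.] -> [ 617. -170.] dir 21 b 11-14 [('
[... 603 characters left out ...]
]
[ 594. -137.] -> [ 602. -144.] dir 49 b 8-10 [('pur', 6.4), ('bot', 7.6)]
[ 602. -144.] -> [ 610. -152.] dir 45 b 10-12 [('big', 3.8), ('bot', 7.6)]
[ 610. -152.] -> [ 617. -170.] dir 21 b 12-14 [('big', 3.6), ('bot', 7.6)]
[ 617. -170.] -> [ 621.7 -205.5] dir 8 b 14-16 [('big', 3.6), ('bot', 7.6)]
34 [2, 5, 8, 11, 14, 14]
[ 587.6 -130. ] -> [ 594. -137.] dir 42 b 2-5 [('bot', 7.6), ('pur', 10.7)]
[ 594. -137.] -> [ 602. -144.] dir 49 b 5-8 [('big', 5.4), ('bot', 7.6)]
[ 602. -144.] -> [ 610. -152.] dir 45 b 8-11 [('big', 2.5), ('bot', 7.6)]
[ 610. -152.] -> [ 617. -170.] dir 21 b 11-14 [('big', 2.5), ('bot', 7.6)]
[ 617. -170.] -> [ 621.7 -205.5] dir 8 b 14-14 [('big', 3.6), ('bot', 7.6)]
```

```bash
python3 - <<'E'
from tr import *
pts=[(587.6,-130),(594,-137),(602,-144),(610,-152)];bb=[2,7,12,15]
L=[target(pts[0],2,33,0,38,back=5,zmin=2.5)]
for i in range(3):
    for s in np.linspace(0,1,4)[(0 if i==0 else 1):]:
        P=np.array(pts[i]);Q=np.array(pts[i+1]);L.append(target(P+(Q-P)*s,bb[i]+(bb[i+1]-bb[i])*s,33,0,38,zmin=2.5))
chain(L)
E
```

```text
[ 0.14 -1.97 -0.33] [-0.04 -0.    0.  ]
[ 0.02 -0.5   0.  ] [0. 0. 0.]
[ 0.12 -0.24  0.  ] [0.   0.   0.03]
[ 0.12 -0.24  0.  ] [-0.   -0.    0.03]
[ 0.12 -0.24 -0.  ] [0.   0.   0.03]
[ 0.17 -0.25  0.  ] [-0.   -0.    0.03]
[ 0.18 -0.25  0.  ] [-0.    0.    0.03]
[ 0.18 -0.25  0.  ] [ 0.   -0.    0.03]
[ 0.21 -0.28  0.  ] [-0.    0.    0.02]
[ 0.21 -0.28 -0.  ] [0.   0.   0.02]
[ 0.21 -0.28  0.  ] [ 0.   -0.    0.02]
```

Request:
{"api": "carry_out", "payload": {"series": [0.04, -0.6, -0.1, -0.02, 0, 0, 0.04, -0.6, -0.1, -0.02, 0, 0, 0.04, -0.5, -0.1, 0, 0, 0, 0.02, -0.3, 0, 0, 0, 0], "gripper": 0.437}}

```text
time_s: 16.1
eef_pos: [586.4, -94.3, 19.7]
orientation: [2.56, 0.039, 0.01]
contact_force: [-1.0, 0.1, 0.5]
opening: 0.436
```

```bash
python3 - <<'E'
from tr import *
b=chk((588,-129),'s22'); B=b-[0,1]; lat(B,0)
chain([target(B,2,33,0,38,zmin=2.5)])
a=cv2.imread('pics/s22.png')[180:330,200:360]; cv2.imwrite('pics/s22c.png',cv2.resize(a,None,fx=4,fy=4,interpolation=2))
E
```

```text
t 16.1 [586.39 -94.26  19.65] F [-0.99  0.14  0.48] op 0.436
bottle [ 587.7 -129. ] 361
b 1.7 lat 0.3 along 27.6 axis tilt deg 33.3326671150847
[ 0.02 -0.34 -0.04] [ 0.01 -0.    0.01]
```

Request:
{"api": "carry_out", "payload": {"series": [0.05, -0.3, 0, 0, 0, 0, 0.18, -0.22, 0, 0, 0, 0.03, 0.18, -0.24, 0, 0, 0, 0.03, 0.18, -0.24, 0, 0, 0, 0.03, 0.2, -0.24, 0, 0, 0, 0.03]}}

```text
time_s: 16.77
eef_pos: [594.6, -105.8, 19.7]
orientation: [2.554, 0.196, 0.058]
contact_force: [-1.3, 0.6, 0.4]
opening: 0.436
```

```bash
cat >> tr.py <<'E'
def guv(B,G=(617.9,-231.2),th=-0.137):
    r=np.array(B)-G; return np.round([r@[np.cos(th),np.sin(th)],r@[-np.sin(th),np.cos(th)]],1)
E
python3 - <<'E'
from tr import *
b=chk((595,-138),'s23'); B=b-[0,1]; lat(B,0); print('guard uv',guv(B),'dist lip',np.hypot(*(guv(B)-[-44,60])))
pts=[B,(602,-144),(610,-152)];bb=[8,12,15]
chain([target(p,b,33,0,38,zmin=2.5) for p,b in zip(pts,bb)])
E
```

```text
t 16.775 [ 594.59 -105.84   19.73] F [-1.28  0.58  0.44] op 0.436
bottle [ 598.53 -138.41] 374
b 8.7 lat -0.8 along 25.3 axis tilt deg 33.31491164581015
guard uv [-31.7  88.3] dist lip 30.857414019972573
[-0.02 -0.12 -0.04] [ 0.01 -0.   -0.01]
[ 0.13 -0.5   0.  ] [-0.   -0.    0.07]
[ 0.64 -0.84  0.  ] [-0.    0.    0.05]
```

Request:
{"api": "carry_out", "payload": {"series": [0.2, -0.27, 0, 0, 0, 0.025, 0.2, -0.27, 0, 0, 0, 0.025, 0.2, -0.27, 0, 0, 0, 0.025, 0.2, -0.27, 0, 0, 0, 0.025, 0.2, -0.27, 0, 0, 0, 0.02]}}

```text
time_s: 17.45
eef_pos: [604.5, -119.8, 19.8]
orientation: [2.54, 0.347, 0.103]
contact_force: [-0.8, 0.0, 0.9]
opening: 0.441
```

```bash
python3 - <<'E'
from tr import *
b=chk((610,-152),'s24'); B=b-[0,1]; lat(B,0); print('guard uv',guv(B),'dist lip',np.hypot(*(guv(B)-[-44,60])))
pts=[B,(618,-165),(621,-175)];bb=[15.5,17,18]
from poly import evalp
evalp(pts+[(621.7,-205.5)],bb+[18],33,38)
evalp(pts+[(621.7,-205.5)],bb+[18],31,18)
chain([target(p,b,33,0,38,zmin=2.5) for p,b in zip(pts,bb)])
# finger footprint in guard coords at candidate poses
for gap,P,bq in ((38,(618,-165),17),(38,(621,-178),18),(18,(621,-178),18),(14,(621.7,-205.5),15)):
    t=target(P,bq,33,0,gap,zmin=2.5); F=t[2][t[2][:,2]<24]; U=np.array([guv(f[:2]) for f in F])
    print(gap,P,'v min',U[:,1].min(), 'pts below v60: u',U[U[:,1]<60][:,0].min() if (U[:,1]<60).any() else None,U[U[:,1]<60][:,0].max() if (U[:,1]<60).any() else None,'below44', (U[U[:,1]<44][:,0].min(),U[U[:,1]<44][:,0].max()) if (U[:,1]<44).any() else None)
E
```

```text
t 17.45 [ 604.52 -119.81   19.78] F [-0.82  0.03  0.86] op 0.441
bottle [ 613.04 -150.67] 375
b 15.5 lat -0.1 along 24.7 axis tilt deg 33.32135572563567
guard uv [-15.7  78.1] dist lip 33.593154064481645
[ 613.04 -151.67] -> [ 618. -165.] dir 20 b 15-17 [('big', 4.7), ('bot', 6.3)]
[ 618. -165.] -> [ 621. -175.] dir 17 b 17-18 [('big', 5.4), ('bot', 6.3)]
[ 621. -175.] -> [ 621.7 -205.5] dir 1 b 18-18 [('bot', 6.3), ('big', 6.9)]
[ 613.04 -151.67] -> [ 618. -165.] dir 20 b 15-17 [('big', 4.7), ('pur', 8.4)]
[ 618. -165.] -> [ 621. -175.] dir 17 b 17-18 [('big', 5.4), ('bot', 10.7)]
[ 621. -175.] -> [ 621.7 -205.5] dir 1 b 18-18 [('big', 6.9), ('bot', 10.7)]
[ 0.01 -0.05 -0.05] [ 0.01  0.   -0.  ]
[ 0.42 -1.36  0.  ] [-0.   -0.    0.03]
[ 0.25 -1.02  0.  ] [0.   0.   0.02]
38 (618, -165) v min 66.0 pts below v60: u None None below44 None
38 (621, -178) v min 52.9 pts below v60: u -44.3 -28.4 below44 None
18 (621, -178) v min 63.7 pts below v60: u None None below44 None
14 (621.7, -205.5) v min 39.6 pts below v60: u -37.7 11.2 below44 (np.float64(-30.4), np.float64(-20.1))
```

Request:
{"api": "carry_out", "payload": {"series": [0.14, -0.38, 0, 0, 0, 0.01, 0.14, -0.38, 0, 0, 0, 0.01, 0.14, -0.36, 0, 0, 0, 0.01, 0.12, -0.36, 0, 0, 0, 0, 0, 0, 0, 0, 0, 0]}}

```text
time_s: 18.12
eef_pos: [610.1, -134.9, 19.9]
orientation: [2.536, 0.383, 0.114]
contact_force: [-0.6, -1.0, -0.6]
opening: 0.439
```

```bash
python3 - <<'E'
from tr import *
b=chk((619,-165),'s25'); B=b-[0,1]; lat(B,0); print('guard uv',guv(B),'dist lip',np.hypot(*(guv(B)-[-44,60])))
S=(621.7,-205.5)
for o in (0,5,9):
  for bq in (8,14,20):
    for th in (28,31):
        t=target(S,bq,th,o,0,zmin=2.5); F=t[2][t[2][:,2]<24]; U=np.array([guv(f[:2]) for f in F]); k=U[:,1]<62
        # margin to left/right inner surface
        hw=np.where(U[:,1]<44,33,33+(U[:,1]-44)/16*11); m=(hw-abs(U[:,0]))[k].min() if k.any() else 99
        c0=cl(target(B,bq,th,o,0,zmin=2.5),B,2);c1=cl(t,S,2); print(o,bq,th,'guard margin',round(m,1),c0,c1)
E
```

```text
t 18.125 [ 610.08 -134.89   19.89] F [-0.62 -0.97 -0.58] op 0.439
bottle [ 620.87 -163.77] 380
b 17.2 lat 1.5 along 24.2 axis tilt deg 33.30915168062817
guard uv [-6.1 66.2] dist lip 38.40377585602749
0 8 28 guard margin 13.3 [('big', -10.4), ('bigc', 6.1)] [('big', -4.6), ('bot', 8.5)]
0 8 31 guard margin 13.3 [('big', -10.4), ('bigc', 6.1)] [('big', -5.4), ('bot', 12.4)]
0 14 28 guard margin 10.0 [('big', -1.4), ('bot', 8.5)] [('big', 7.7), ('bot', 8.5)]
0 14 31 guard margin 10.0 [('big', -1.4), ('bot', 12.4)] [('big', 7.7), ('bot', 12.4)]
0 20 28 guard margin 6.9 [('big', 6.3), ('bot', 8.5)] [('bot', 8.5), ('big', 19.4)]
0 20 31 guard margin 7.0 [('big', 6.2), ('bot', 12.4)] [('bot', 12.4), ('big', 19.4)]
5 8 28 guard margin 19.1 [('big', -15.4), ('bigc', 1.1)] [('big', -9.4), ('bot', 8.1)]
5 8 31 guard margin 19.1 [('big', -15.4), ('bigc', 1.1)] [('big', -10.4), ('bigc', 8.2)]
5 14 28 guard margin 15.7 [('big', -6.4), ('bot', 8.1)] [('big', 2.7), ('bot', 8.1)]
5 14 31 guard margin 15.7 [('big', -6.4), ('bigc', 10.9)] [('big', 2.7), ('bot', 12.1)]
5 20 28 guard margin 12.6 [('big', 1.3), ('bot', 8.1)] [('bot', 8.1), ('big', 14.4)]
5 20 31 guard margin 12.7 [('big', 1.2), ('bot', 12.1)] [('bot', 12.1), ('big', 14.4)]
9 8 28 guard margin 23.7 [('big', -19.4), ('bigc', -2.9)] [('big', -13.2), ('bigc', 7.2)]
9 8 31 guard margin 23.7 [('big', -19.4), ('bigc', -2.9)] [('big', -14.4), ('bigc', 4.6)]
9 14 28 guard margin 20.4 [('big', -10.4), ('bigc', 6.9)] [('big', -1.3), ('bot', 8.4)]
9 14 31 guard margin 20.4 [('big', -10.4), ('bigc', 6.9)] [('big', -1.3), ('bot', 12.3)]
9 20 28 guard margin 17.2 [('big', -2.7), ('bot', 8.4)] [('bot', 8.4), ('big', 10.4)]
9 20 31 guard margin 17.2 [('big', -2.8), ('bot', 12.3)] [('big', 10.4), ('bot', 12.3)]
```

Request:
{"api": "carry_out", "payload": {"series": [-0.15, 0.5, 0, 0, 0, 0, -0.17, 0.55, 0.05, 0, 0, 0.01, -0.05, 0.2, 0, 0, 0, 0]}}

```text
time_s: 18.55
eef_pos: [606.0, -120.9, 20.2]
orientation: [2.534, 0.398, 0.118]
contact_force: [1.8, 0.1, 0.5]
opening: 0.436
```

Request:
{"api": "carry_out", "payload": {"series": [0, 0, 0, 0, 0, 0, 0, 0, 0, 0, 0, 0, 0, 0, 0, 0, 0, 0], "gripper": 0.115}}

```text
time_s: 18.92
eef_pos: [606.2, -122.1, 20.3]
orientation: [2.534, 0.396, 0.118]
contact_force: [-0.2, -0.3, -0.3]
opening: 0.184
```

```bash
python3 - <<'E'
from tr import *
b=chk((621,-164),'s26'); B=b-[0,1]; lat(B,0); print('guard uv',guv(B))
# straight along guard axis to seat, u drifting to 0
S=np.array((621.7,-205.5)); 
L=[target(B+(S-B)*s,18,32,0,10,zmin=2.5) for s in np.linspace(0,1,5)]
chain(L); print([cl(t,B+(S-B)*s,2) for t,s in zip(L,np.linspace(0,1,5))])
E
```

```text
t 18.925 [ 606.19 -122.09   20.3 ] F [-0.18 -0.31 -0.31] op 0.184
bottle [ 620.95 -163.82] 369
b 17.8 lat 1.0 along 37.5 axis tilt deg 33.299932593657005
guard uv [-6.  66.2]
[ 0.24 -0.47 -0.09] [0.02 0.01 0.  ]
[ 0.02 -1.02  0.  ] [0. 0. 0.]
[ 0.02 -1.02  0.  ] [0. 0. 0.]
[ 0.02 -1.02  0.  ] [0. 0. 0.]
[ 0.02 -1.02  0.  ] [0. 0. 0.]
[[('big', 3.8), ('bot', 13.2)], [('big', 6.8), ('bot', 13.2)], [('big', 9.7), ('bot', 13.2)], [('big', 12.7), ('bot', 13.2)], [('bot', 13.2), ('big', 15.7)]]
```

Request:
{"api": "carry_out", "payload": {"series": [0.08, -0.24, 0, 0, 0, 0, 0.05, -0.3, 0, 0, 0, 0, 0.03, -0.4, 0, 0, 0, 0, 0.02, -0.4, 0, 0, 0, 0, 0.02, -0.4, 0, 0, 0, 0]}}

```text
time_s: 19.6
eef_pos: [608.3, -139.5, 20.3]
orientation: [2.534, 0.397, 0.118]
contact_force: [0.5, 1.2, -0.9]
opening: 0.116
```

Request:
{"api": "carry_out", "payload": {"series": [0.02, -0.4, 0, 0, 0, 0, 0.02, -0.4, 0, 0, 0, 0, 0.02, -0.4, 0, 0, 0, 0]}}

```text
time_s: 19.98
eef_pos: [608.8, -151.5, 20.3]
orientation: [2.534, 0.397, 0.118]
contact_force: [-0.4, 1.3, -0.3]
opening: 0.114
```

```bash
python3 - <<'E'
from tr import *
b=chk((622,-183),'s27'); B=b-[0,1]; lat(B,0); print('guard uv',guv(B))
a=cv2.imread('pics/s27.png')[210:340,230:350]; im,d=read_camera('top'); cv2.imwrite('pics/s27c.png',np.hstack([cv2.resize(a,(480,520),interpolation=2),cv2.resize(im[140:270,290:410],(480,520),interpolation=2)])[:, :800])
E
```

```text
t 19.975 [ 608.79 -151.53   20.26] F [-0.43  1.29 -0.35] op 0.114
bottle [ 623.59 -187.28] 357
b 17.7 lat 3.3 along 31.1 axis tilt deg 33.32589544942411
guard uv [-0.2 43.3]
```

Request:
{"api": "carry_out", "payload": {"series": [-0.02, -0.3, 0, 0, 0, 0, -0.02, -0.3, 0, 0, 0, 0, -0.03, -0.3, 0, 0, 0, 0, -0.03, -0.25, 0, 0, 0, 0, -0.03, -0.2, 0, 0, 0, 0]}}

```text
time_s: 20.7
eef_pos: [607.8, -164.1, 20.1]
orientation: [2.535, 0.398, 0.119]
contact_force: [-1.2, 5.1, 2.1]
opening: 0.114
```

```bash
python3 - <<'E'
from tr import *
b=chk((622,-200),'s28'); B=b-[0,1]; lat(B,0); print('guard uv',guv(B))
E
```

```text
t 20.7 [ 607.81 -164.07   20.12] F [-1.18  5.06  2.09] op 0.114
bottle [ 623.45 -198.74] 351
b 17.8 lat 3.9 along 31.1 axis tilt deg 33.230653301027175
guard uv [ 1.2 31.9]
```

```bash
python3 - <<'E'
from tr import *
a=cv2.imread('pics/s28.png')[220:335,240:340]; im,d=read_camera('top'); cv2.imwrite('pics/s28c.png',np.hstack([cv2.resize(a,(500,575),interpolation=2),cv2.resize(im[145:215,310:370],(300,350),interpolation=2).__class__(0) if False else cv2.copyMakeBorder(cv2.resize(im[145:215,310:370],(300,350),interpolation=2),0,225,0,0,0)]))
print(manip.state()['contact_force'])
for n in ('side','top'):
    for t in ('bottle_axis','red_guard_seat'):
        W=cam2world(n)
        for r in pinpoint(n,t)[:5]:
            q=onz(n,r['uv'],0,W)
            if abs(q[0]-622)<40 and abs(q[1]+200)<40: print(n,t,q[:2],round(r['confidence'],2),guv(q[:2]))
E
```

```text
[-0.74  2.45  1.86]
side red_guard_seat [ 629.39 -199.08] 0.87 [ 7.  33.4]
top bottle_axis [ 623.38 -204.31] 0.6 [ 1.8 27.4]
top red_guard_seat [ 620.93 -189.75] 0.68 [-2.7 41.5]
```

```bash
python3 - <<'E'
from tr import *
from plan import fing
s=manip.state();M=R.from_rotvec(s['orientation']).as_matrix();F=fing(10)@M.T+s['eef_pos'];F=F[F[:,2]<22]
U=np.array([guv(f[:2]) for f in F]); hw=np.where(U[:,1]<44,33,33+(U[:,1]-44)/16*11); k=U[:,1]<62
print('vmin',U[:,1].min(),'left margin',(hw+U[:,0])[k].min(),'right',(hw-U[:,0])[k].min(),'zmin',F[:,2].min())
E
```

```text
vmin 42.4 left margin 2.018749999999997 right 38.262499999999996 zmin 3.2935709575448477
```

Request:
{"api": "carry_out", "payload": {"series": [-0.05, 0.5, 0, 0, 0, 0, 0.4, 0.15, 0, 0, 0, 0, 0, 0, 0, 0, 0, 0, 0, 0, 0, 0, 0, 0], "gripper": 0.02}}

```text
time_s: 21.5
eef_pos: [610.8, -158.8, 20.3]
orientation: [2.534, 0.396, 0.117]
contact_force: [-0.2, 0.4, 0.5]
opening: 0.024
```

```bash
cat >> tr.py <<'E'
def gmargin(gap):
    from plan import fing
    s=manip.state();M=R.from_rotvec(s['orientation']).as_matrix();F=fing(gap)@M.T+s['eef_pos'];F=F[F[:,2]<22]
    U=np.array([guv(f[:2]) for f in F]); hw=np.where(U[:,1]<44,33,33+(U[:,1]-44)/16*11); k=U[:,1]<62
    print('finger vmin',U[:,1].min(),'left',((hw+U[:,0])[k].min() if k.any() else None))
E
python3 - <<'E'
from tr import *
b=chk((622,-200),'s29'); B=b-[0,1]; lat(B,0); print('guard uv',guv(B)); gmargin(2)
S=np.array((621.7,-205.5)); chain([target(B,18,32,0,2,zmin=2.5),target(S,18,32,0,2,zmin=2.5)])
P=cloud('side',read_camera('side')[1]); m=(np.hypot(P[...,0]-622,P[...,1]+200)<40)
for lo,hi in((25,45),(45,70),(70,95)):
    q=P[m&(P[...,2]>lo)&(P[...,2]<hi)]; print(lo,q.min(0)[:2],q.max(0)[:2],len(q))
E
```

```text
t 21.5 [ 610.84 -158.79   20.31] F [-0.17  0.39  0.53] op 0.024
bottle [ 623.43 -198.7 ] 345
b 17.7 lat -0.4 along 35.2 axis tilt deg 33.31270338771154
guard uv [ 1.2 32. ]
finger vmin 49.8 left 12.387499999999996
[ 0.02 -0.25 -0.09] [0.02 0.01 0.  ]
[-0.17 -0.58  0.  ] [0. 0. 0.]
25 [ 602.2  -224.42] [ 648.27 -202.48] 81
45 [ 602.16 -225.53] [ 648.89 -201.13] 100
70 [ 599.67 -224.9 ] [ 648.63 -189.87] 147
```

Request:
{"api": "carry_out", "payload": {"series": [0, -0.2, 0, 0, 0, 0, -0.02, -0.2, 0, 0, 0, 0, -0.03, -0.15, 0, 0, 0, 0]}}

```text
time_s: 21.98
eef_pos: [611.0, -162.3, 20.1]
orientation: [2.536, 0.399, 0.12]
contact_force: [-1.1, 6.2, 2.3]
opening: 0.023
```

```bash
python3 - <<'E'
from tr import *
b=chk((622,-200),'s70'); B=b-[0,1]; print(B,guv(B))
print(manip.state()['contact_force'])
E
ls -t pics | head -3
```

```text
t 21.975 [ 611.03 -162.27   20.05] F [-1.09  6.16  2.28] op 0.023
bottle [ 623.36 -198.74] 351
[ 623.36 -199.74] [ 1.1 31.9]
[-1.01  4.8   2.4 ]
s70.png
s29.png
s28c.png
```

```bash
python3 - <<'E'
from h import *
import cv2
from station import read_camera
p,_=read_camera('side'); q,_=read_camera('top')
from h import *
try:
    a=proj('side',np.array([[622,-200,10]])); c=proj('top',np.array([[622,-200,10]]))
except Exception as e: print(e); a=[[280,200]];c=[[280,200]]
a=np.ravel(a);c=np.ravel(c);print(a,c)
def crop(p,a,w=55):
    x,y=int(a[0]),int(a[1]);x=max(w,min(560-w,x));y=max(w,min(420-w,y))
    return cv2.resize(p[y-w:y+w,x-w:x+w],(400,400),interpolation=cv2.INTER_CUBIC)
cv2.imwrite('pics/z71.png',np.hstack([crop(p,a),crop(q,c)]))
E
```

```text
all the input arrays must have same number of dimensions, but the array at index 0 has 2 dimension(s) and the array at index 1 has 1 dimension(s)
[280 200] [280 200]
```

View pics/z71.png

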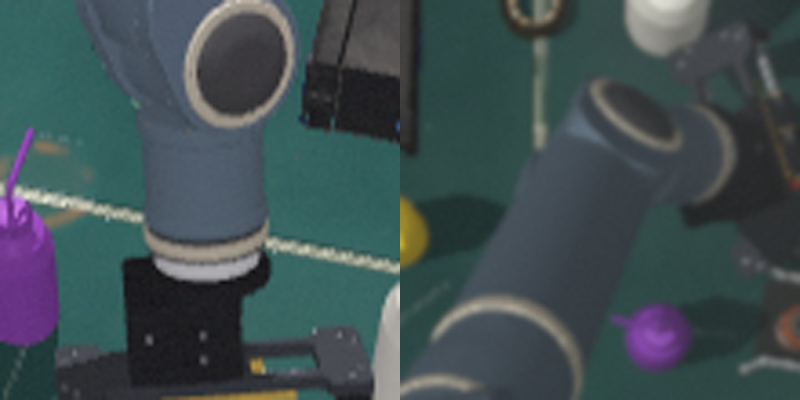

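```bash
python3 - <<'E'
import cv2,numpy as np
from station import read_camera
p,_=read_camera('side'); q,_=read_camera('top')
from h import *
f=lambda c:np.ravel(proj(c,np.array([622.,-200,10])))
a=f('side');c=f('top');print(a,c)
def crop(p,a,w=45):
    x,y=int(a[0]),int(a[1]);x=max(w,min(560-w,x));y=max(w,min(420-w,y))
    return cv2.resize(p[y-w:y+w,x-w:x+w],(400,400),interpolation=cv2.INTER_CUBIC)
cv2.imwrite('pics/z72.png',np.hstack([crop(p,a),crop(q,c)]))
E
```

```text
[284.56263667 300.31476266] [345.76954507 182.09094631]
```

View pics/z72.png

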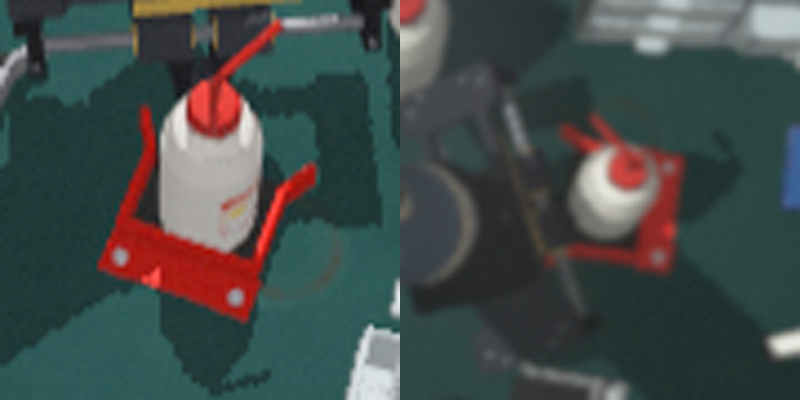

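Request:
{"api": "carry_out", "payload": {"series": [-0.02, -0.15, 0, 0, 0, 0, -0.02, -0.1, 0, 0, 0, 0]}}

```text
time_s: 22.48
eef_pos: [611.2, -162.6, 19.9]
orientation: [2.537, 0.401, 0.122]
contact_force: [-3.7, 11.8, 6.4]
opening: 0.024
```

```bash
python3 - <<'E'
from tr import *
b=chk((622,-200),'s73'); B=b-[0,1]; print(B,guv(B))
from station import pinpoint,find_in
import numpy as np
print(pinpoint('side','red_guard')[:2],pinpoint('side','red_guard_seat')[:2],pinpoint('side','bottle_axis')[:2])
for p in [(617.9,-231.2,0),(621.7,-205.5,0),(623.4,-199.7,0)]: print(np.ravel(proj('side',np.array(p,float))))
E
```

```text
t 22.475 [ 611.16 -162.63   19.92] F [-3.7  11.8   6.43] op 0.024
bottle [ 623.39 -198.79] 347
[ 623.39 -199.79] [ 1.2 31.9]
[{'uv': [280.9, 313.6], 'confidence': 0.74}] [{'uv': [288.2, 301.0], 'confidence': 0.79}, {'uv': [225.4, 366.3], 'confidence': 0.27}] [{'uv': [285.4, 303.0], 'confidence': 0.68}, {'uv': [281.9, 302.8], 'confidence': 0.64}]
[279.72 314.28]
[283.81 304.25]
[285.08 302.1 ]
```

The force rises and the bottle stays put, so it stands against the back wall. Drawing clear now.

Request:
{"api": "carry_out", "payload": {"series": [-0.15, 0.5, 0.05, 0, 0, 0, -0.15, 0.5, 0.1, 0, 0, 0, -0.2, 0.7, 0.15, 0, 0, 0]}}

```text
time_s: 23.05
eef_pos: [604.6, -150.2, 23.5]
orientation: [2.533, 0.395, 0.116]
contact_force: [0.2, 0.3, 0.4]
opening: 0.023
```

```bash
cat go.py | head -40; python3 - <<'E'
from tr import *
b=chk((622,-200),'s74'); B=b-[0,1]; print(B,guv(B))
E
```

```text
from h import *
from plan import pose,clear,tool
import plan
def target(B,b,th,o,gap,rho=0,back=0,zmin=3,lift=0):
    tcp,M,F=pose(np.array(B,float),np.radians(b),np.radians(th),np.radians(rho),o,gap,zmin,back)
    up=np.array([0,0,lift]); return tcp+up,M,F+up
def delta(t,st=None):
    st=st or manip.state(); M0=R.from_rotvec(st['orientation']).as_matrix()
    return (t[0]-st['eef_pos'])/10, R.from_matrix(t[1]@M0.T).as_rotvec()
def cl(t,B,n=3):
    c=clear(*t,np.array(B,float)); return [(k,round(float(c[k]),1)) for k in sorted(c,key=c.get)[:n]]
t 23.05 [ 604.56 -150.15   23.47] F [0.18 0.25 0.44] op 0.023
bottle [ 622.98 -198.52] 349
[ 622.98 -199.52] [ 0.7 32.1]
```

Move back 15 mm and a bit up; that leaves about 25 mm clear of the bottle and 12 mm clear of the others.

Request:
{"api": "carry_out", "payload": {"series": [-0.15, 0.7, 0.1, 0, 0, 0, -0.15, 0.7, 0.2, 0, 0, 0, 0, 0, 0.3, 0, 0, 0, 0, 0, 0, 0, 0, 0, 0, 0, 0, 0, 0, 0]}}

```text
time_s: 23.72
eef_pos: [602.0, -135.7, 29.4]
orientation: [2.534, 0.396, 0.118]
contact_force: [0.9, 0.0, -0.1]
opening: 0.018
```

```bash
python3 - <<'E'
from tr import *
import cv2
from station import read_camera,pinpoint
b=chk((622,-200),'s75'); B=b-[0,1]; print(B,guv(B))
p,_=read_camera('side'); q,_=read_camera('top')
for c in ['bottle_axis','red_guard','red_guard_seat']: 
    for r in pinpoint('top',c)[:3]: print(c,r)
f=lambda c:np.ravel(proj(c,np.array([622.,-200,10])))
def crop(p,a,w=80):
    x,y=int(a[0]),int(a[1]);x=max(w,min(560-w,x));y=max(w,min(420-w,y))
    return cv2.resize(p[y-w:y+w,x-w:x+w],(400,400),interpolation=cv2.INTER_CUBIC)
cv2.imwrite('pics/z76.png',np.hstack([crop(p,f('side')),crop(q,f('top'))]))
print(manip.state()['contact_force'])
E
```

```text
t 23.725 [ 602.05 -135.65   29.39] F [ 0.93  0.04 -0.09] op 0.018
bottle [ 623.07 -198.64] 349
[ 623.07 -199.64] [ 0.8 32. ]
bottle_axis {'uv': [223.9, 207.8], 'confidence': 0.85}
bottle_axis {'uv': [299.6, 240.9], 'confidence': 0.77}
bottle_axis {'uv': [298.0, 151.1], 'confidence': 0.69}
red_guard {'uv': [331.5, 236.6], 'confidence': 0.61}
red_guard {'uv': [355.1, 185.5], 'confidence': 0.55}
red_guard_seat {'uv': [345.7, 183.5], 'confidence': 0.92}
[ 0.37 -0.03  1.07]
```

View pics/z76.png

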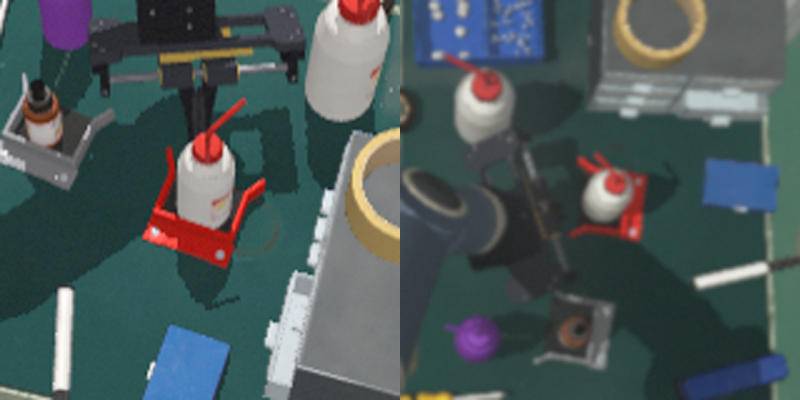

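The bottle stands upright in the red guard (side-crop px 207,190; top-crop px 610,195), the fingers are clear, and the dropper and other things are in place.

```bash
python3 -c "
from station import order
print(order.close_job())"
```

```text
the job is handed in; nothing more can be done
None
```

The white bottle stands upright in the red guard with the fingers clear of it, but the attempt may already count as failed because of a hard contact early on. At about 2.7 s, while lowering the hand behind the bottle, a finger came down on the screwdriver handle because I had left low objects out of my clearance check. The force reading was about [-28, 90, 195] N, above the 120 N wrist limit. I lifted off at once and measured the screwdriver as displaced by under 3 mm. Outside the push described below, later readings stayed at about 5 N or less.

**What I did:** I pushed the small white bottle low with the tilted fingers into the red guard. In the last push the force rose to about 12 N in y while the bottle did not move, so I took it to be against the back wall. I then backed off; my clearance estimate is roughly 25 mm from the bottle. I handed in at about 24 s.

**Last checks:**
- **Seating:** the bottle is upright. The side-camera fit puts its axis about 6 mm from the seat, against the 14 mm limit.
- **Disagreement:** an earlier reading from the top-camera network put the axis about 2 mm from the seat. In the final top picture that network did not report the bottle in the guard at all. It did place the seat within 1–2 pixels of the fitted bottle position, which agrees with the wall contact.
- **Other objects:** the dropper bottle and the other things visible in the final pictures looked unmoved. I judged this by eye, not by measurement.
- **Contact force:** about 1 N or less at hand-in, consistent with touching nothing.

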